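# Pull-test the manifold's push-fit plugs and box the rejects

### The job

Take the lid off the reject box and tug-test every push-fit plug in the manifold: pull it straight up with about 10 N, and no harder. Leave each plug that holds in its port, drawn up where the pull left it; put each plug that comes out into the reject box. When all are tested, set the lid squarely back on the box, edges flush; do not disturb the gauge, the gate valve or the sight tube.

Things in the scene. Friction and masses are not known exactly. Their poses are not given: they have to be found in the camera images.
- manifold: steel manifold block fixed to the slate, 50 (x) x 330 (y) x 45 mm (z); origin at the centre of its underside. Seven upright ports, 19 mm across, in a row along its y at -138, -92, -46, 0, +46, +92, +138 mm (x = 0); each has a grey collet round it, 41 mm across, standing 14.5 mm above the block; not every port has a plug.
- collet_0 (a joint): how far one of the seven collets is drawn up, in m (0 at the start, stop at 0.026). The numbering does not follow the order of the ports; a collet that does not grip stays at 0.
- collet_1 (a joint): how far one of the seven collets is drawn up, in m (0 at the start, stop at 0.026). The numbering does not follow the order of the ports; a collet that does not grip stays at 0.
- collet_2 (a joint): how far one of the seven collets is drawn up, in m (0 at the start, stop at 0.026). The numbering does not follow the order of the ports; a collet that does not grip stays at 0.
- collet_3 (a joint): how far one of the seven collets is drawn up, in m (0 at the start, stop at 0.026). The numbering does not follow the order of the ports; a collet that does not grip stays at 0.
- collet_4 (a joint): how far one of the seven collets is drawn up, in m (0 at the start, stop at 0.026). The numbering does not follow the order of the ports; a collet that does not grip stays at 0.
- collet_5 (a joint): how far one of the seven collets is drawn up, in m (0 at the start, stop at 0.026). The numbering does not follow the order of the ports; a collet that does not grip stays at 0.
- collet_6 (a joint): how far one of the seven collets is drawn up, in m (0 at the start, stop at 0.026). The numbering does not follow the order of the ports; a collet that does not grip stays at 0.
- plug_a_head (a point): one of up to seven identical plugs (may be absent), 70 mm tall, 50 g: from the foot up, copper shank 16 mm across x 24 (in the port), black flange 27 across x 6 (rests in the collet), neck 18 across x 10, square brass head 24 x 24 x 30 tall. The point is the head's centre, 55 mm above the foot; seated: 80 mm above the manifold's underside. z up the axis, x and y square to the flats, at the start along the manifold's.
- plug_b_head (a point): as plug_a_head. A plug gripped by its collet stays put below 7 N of pull; beyond, it creeps up with the collet 1 mm per further 0.3 N (10 mm at 10 N) and stays at the height the highest pull left it (stop at 26 mm). A plug that is not gripped offers only its weight and lifts out. Only a pull tells them apart; which ports grip changes.
- plug_c_head (a point): another of the plugs: shape and point as plug_a_head, behaviour as told for plug_b_head; may be absent.
- plug_d_head (a point): another of the plugs: shape and point as plug_a_head, behaviour as told for plug_b_head; may be absent.
- plug_e_head (a point): another of the plugs: shape and point as plug_a_head, behaviour as told for plug_b_head; may be absent.
- plug_f_head (a point): another of the plugs: shape and point as plug_a_head, behaviour as told for plug_b_head; may be absent.
- plug_g_head (a point): another of the plugs: shape and point as plug_a_head, behaviour as told for plug_b_head; may be absent.
- reject_box: open grey sheet-steel box fixed to the slate, 140 x 140 x 80 mm outside, walls and floor 5 mm; origin at the centre of its underside, axes along its sides.
- box_rim (a point): centre of the reject box's open mouth, 80 mm above the slate.
- lid_knob (a point): centre of the round black knob (24 mm across, 40 mm tall) on the reject box's loose flat lid; the lid is an aluminium plate 140 x 140 x 6 mm, 300 g, without a lip, lying on the box at the start. This point is over the plate's centre, 26 mm above its underside; x and y along the plate's edges.
- mat: black rubber mat fixed on the slate, 180 x 180 x 3 mm, a clear place to lay the lid down meanwhile; origin at the centre of its underside.
- gauge: bystander: round nickel-coloured dial gauge on a foot, 72 mm across, 86 mm tall; origin under its foot. Loose.
- gate_valve: bystander: brass gate valve with a handwheel, 34 x 96 x 74 mm; origin under its body. Loose.
- sight_tube: bystander: green glass sight tube between two brass blocks, 166 mm long along its y, 26 mm high; origin under its middle. Loose.
Things that resemble listed ones, but are neither listed nor needed, are in the scene too. Leave any green or red look-alike of the part that bears plug_e_head alone. Leave any turquoise look-alike of the part that bears plug_c_head alone.

How it is judged:
By the outcome, as a careful person would: the job done as asked, in the order asked, and still so for the second after the job is handed in, with the robot touching nothing.
Of plug_a, plug_b, plug_c, plug_d, plug_e, plug_f, plug_g only 5 to 7 are there at a start; the rules pass over those that are not, and their reading is None.
At some moment in a run one of lid may be knocked a few centimetres aside while the robot is not near it.
Once in a run the grip may slacken for a moment while it holds something.
It also fails if it takes over 210 s, if anything falls off the work surface, if the arm or the gripper's body presses on something with over 40 N, if the wrist force passes 120 N, or if a joint passes its speed limit or range.

### The arm

A 6-joint arm with a two-finger parallel gripper is mounted at the origin on the work surface. World frame = base frame: x ahead of the robot, y to its left, z up, the work surface at z = 0. Lengths are in m, angles in rad, forces in N, time in s.
With the tool pointing down it reaches from about 0.375 to 0.975 m from the base axis. Payload 3.8 kg.
Tool frame: the origin (TCP) lies on the centre line of the jaws, within the pads' length; the fingertips stand 8 mm ahead of it and the grasp point (between the pads) lies 11 mm behind it; z points along the fingers, y is the direction in which the jaws open and shut (so a half turn about z gives the same grasp; the last joint's range is limited). The gripper opens to 85 mm and grips with 20 to 120 N. Pads are 22 mm wide; open, the fingers measure 114 mm over their backs; the gripper's body (76 mm by 85 mm) begins 54 mm behind the grasp point. The pads swing forward as they close: fully open they stand 13 mm farther back than shut.
Start: joints at [1.269, 0.264, 1.604, -0, 1.274, -0.037], TCP at [0.177, 0.651, 0.239] pointing down, gripper open.
Joint ranges: [-2.63, 2.63], [-0.94, 2.18], [0.31, 2.57], [-1.31, 4.45], [0, 2.66], [-2.55, 2.55]. Speed limits (rad/s): [2.57, 2.57, 3.14, 3.14, 3.14, 3.14].

### API

Orientations are given as a rotation vector (axis times angle).
In Python, from workcell import bot gives the robot as it stands.
- The arm moves only by the tool arm_command, never from a script. Its arguments are lists of equal length, an entry for each row: "slide": the shift along the tool's x, y, z in m, a list of three; "angular": the turn, a rotation vector about the tool's x, y, z in degrees, a list of three; "hand": the finger opening in m, from 0 to 0.0854. A call has exactly 8 rows; each row shifts and turns the pose as measured when the row begins, along the tool's axes as they then stand; what a row does not reach is not made up. A row lasts 1/10 s, in which the tool goes at most 50 mm and 8.59 degrees, less where a joint would pass 70% of its speed; a pose out of reach is approached as far as the arm can. A call is refused whole if a number of a shift passes 0.05 or a number of a turn 8.59, either way. A call with a gripper value outside its range is refused whole. The fingers move at their own pace and stop on an object; "squeeze" is the grip in N (left out, the last holds). Time passes only in rows, so rows that do not move let the fingers close, or fill a call up. It gives the time, the measured TCP pose, the force and the opening at its end, in the units of the state.
- bot.read_state(): the state, without advancing time (a new reading comes with each control period).
- bot.read_camera(name): name is "side" or "top" or "wrist"; returns the picture (400x640x3 uint8, red, green, blue); there is no depth.
- bot.get_calibration(name): a dict with "fx", "fy", "cx", "cy" (pixels), "R" (3x3) and "t" (3): a world point X has camera coordinates R X + t. Camera axes: x right, y down, z forward; pixel columns grow to the right and rows downward; lengths in m; the calibration is good to about 2 mm. A picture is of the moment at which its call begins: read the wrist's pose just before it. get_calibration takes no time and is no camera call; for the wrist camera it gives the pose at the moment of the call.
- bot.finish_job(): hands the job in, once; it reports no verdict.
The state is a dict: "time": time; "q": joint angles; "joint_vel": joint speeds; "joint_torque": joint torques, N m; "tool_pos": TCP position; "tcp_rot": TCP orientation; "wrist_force": force on the tool from outside, world axes, zero at the start; "torque": the same for the moment, N m; "width": opening from 0.0 (shut) to 1.0 (fully open).
Only numpy, scipy, OpenCV 4.12 (cv2) and the standard library are available. Lean on these libraries where they do the work, as an engineer would, in place of code of your own. Each camera call takes 0.05 s, during which the arm holds its last target.

## Working session

There is one attempt and no reset: what is moved stays moved. The work goes in short steps, Python scripts to look and compute and a tool call to move; the robot and the scene stay as the last step left them, time stands still between calls to the robot, and variables do not carry over. Pictures are saved under pics/ and viewed, and the job is handed in when it is done.

Besides the shell and the picture viewer there is one more tool, called by a JSON object that holds its "method" and its "body", one argument or row to a line. arm_command: Moves the arm, as the interface text tells. Its arguments: {"type":"object","properties":{"slide":{"type":"array","items":{"type":"array","items":{"type":"number"}}},"angular":{"type":"array","items":{"type":"array","items":{"type":"number"}}},"hand":{"type":"array","items":{"type":"number"}},"squeeze":{"type":"number"}},"required":["slide","angular","hand"]}

```bash
mkdir -p pics; ls; python3 - <<'E'
from workcell import bot
import cv2
print(bot.read_state())
for n in ["side","top","wrist"]:
    c=bot.get_calibration(n); print(n,c)
    im=bot.read_camera(n); cv2.imwrite(f"pics/{n}0.png",im[:,:,::-1])
E
```

```text
pics
{'time': 0.0, 'q': array([ 1.26912081e+00,  2.64773124e-01,  1.60539023e+00,  3.38320524e-06,
        1.27371752e+00, -3.68972664e-02]), 'joint_vel': array([ 4.87997289e-05, -1.45770325e-04,  2.03758815e-04,  1.42897289e-03,
       -3.54870272e-03,  7.28886649e-05]), 'joint_torque': array([ 9.63641869e-04, -5.15109444e+01, -3.67310429e+01, -9.28027362e-05,
        1.31993688e-02,  3.06406480e-05]), 'tool_pos': array([0.17642695, 0.65078182, 0.2379398 ]), 'tcp_rot': array([-0.41464881, -3.11371419,  0.00354165]), 'wrist_force': array([-0.80402374, -1.20675563,  0.33395327]), 'torque': array([ 0.02164301,  0.04888233, -0.015815  ]), 'width': 0.9977266473810275}
side {'fx': 417.51118835584236, 'fy': 417.51118835584236, 'cx': 322.94254457078586, 'cy': 198.2090013972184, 'R': array([[-0.71883656, -0.69512786, -0.00844093],
       [-0.35417172,  0.37664559, -0.85597926],
       [ 0.59819427, -0.61231965, -0.51694125]]), 't': array([0.43490279, 0.30114499, 0.71611968])}
top {'fx': 482.64609044969865, 'fy': 482.64609044969865, 'cx': 316.78470219423974, 'cy': 189.61185760774407, 'R': array([[-0.02891286, -0.99950346, -0.01252496],
       [-0.99862174,  0.02943191, -0.04345558],
       [ 0.04380263,  0.01125127, -0.99897685]]), 't': array([0.03012491, 0.60767584, 1.50697904])}
wrist {'fx': 290.3889422115347, 'fy': 290.3889422115347, 'cx': 320.4417301196654, 'cy': 198.47661417894415, 'R': array([[ 0.26110237,  0.96530988, -0.00154609],
       [ 0.92874018, -0.25077347,  0.27304642],
       [ 0.26318669, -0.07272898, -0.96199962]]), 't': array([-0.67338768, -0.03504387,  0.37848583])}
```

View pics/side0.png

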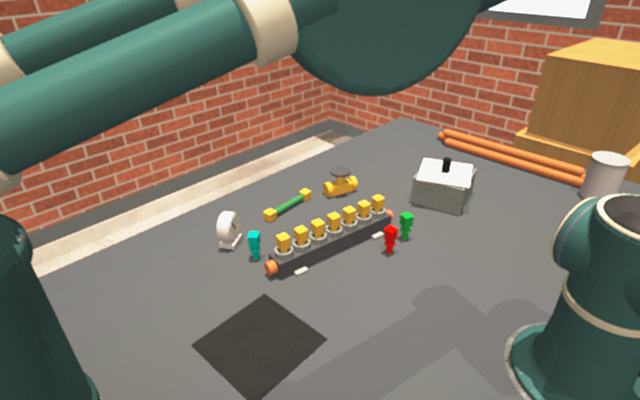

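View pics/top0.png

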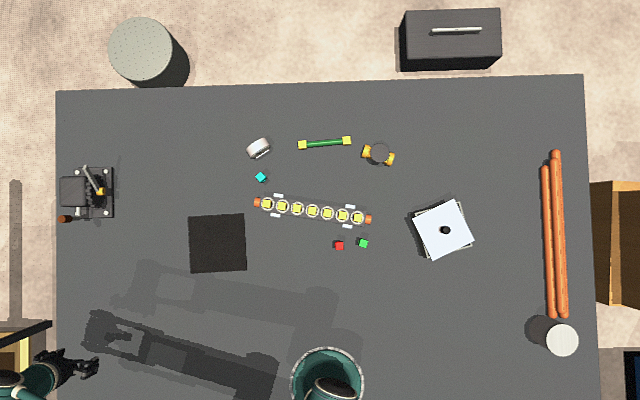

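View pics/wrist0.png

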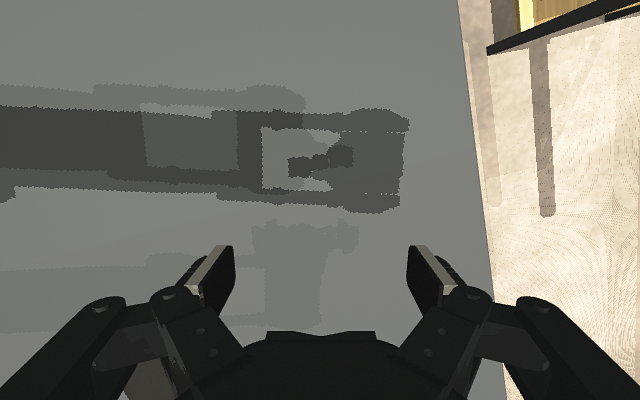

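```bash
cat > h.py <<'E'
import numpy as np, cv2
from workcell import bot
def cal(n): return bot.get_calibration(n)
def proj(c,X):
    X=np.atleast_2d(X); p=X@np.array(c["R"]).T+c["t"]
    return np.c_[c["fx"]*p[:,0]/p[:,2]+c["cx"],c["fy"]*p[:,1]/p[:,2]+c["cy"]]
def unproj(c,uv,z):
    uv=np.atleast_2d(uv).astype(float); R=np.array(c["R"]);o=-R.T@c["t"]
    d=np.c_[(uv[:,0]-c["cx"])/c["fx"],(uv[:,1]-c["cy"])/c["fy"],np.ones(len(uv))]@R
    s=(z-o[2])/d[:,2]; return o+d*s[:,None]
def tri(cs,uvs):
    A=[];b=[]
    for c,uv in zip(cs,uvs):
        R=np.array(c["R"]);o=-R.T@c["t"]
        d=R.T@np.array([(uv[0]-c["cx"])/c["fx"],(uv[1]-c["cy"])/c["fy"],1]);d/=np.linalg.norm(d)
        P=np.eye(3)-np.outer(d,d);A.append(P);b.append(P@o)
    A=np.vstack(A);b=np.hstack(b);x=np.linalg.lstsq(A,b,rcond=None)[0]
    return x,np.abs(A@x-b).max()
def grab(n,name):
    c=cal(n);im=bot.read_camera(n)[:,:,::-1].copy();cv2.imwrite(f"pics/{name}.png",im)
    np.save(f"pics/{name}.npy",{k:np.array(v) for k,v in c.items()},allow_pickle=True)
    return c,im
def load(name): return np.load(f"pics/{name}.npy",allow_pickle=True).item(),cv2.imread(f"pics/{name}.png")
E
python3 - <<'E'
from h import *
im=cv2.imread("pics/top0.png")
a=cv2.resize(im[120:280,180:380],None,fx=4,fy=3.75,interpolation=2)[:600]
a=cv2.resize(im[130:280,180:380],None,fx=4,fy=4,interpolation=2)
cv2.imwrite("pics/c1.png",a)
cv2.imwrite("pics/c2.png",cv2.resize(im[190:270,400:485],None,fx=7,fy=7,interpolation=2))
im=cv2.imread("pics/side0.png")
cv2.imwrite("pics/c3.png",cv2.resize(im[150:290,210:410],None,fx=4,fy=4,interpolation=2))
c=cal("top")
for n,uv,z in [("p1",(267,203),.09),("p7",(358,217.5),.09),("knob",(445,230),.12),("mat",(217.5,243),0),("red",(339,245),.06),("gr",(363,243),.06),("tq",(261,177),.06)]:
    print(n,unproj(c,uv,z)[0].round(3))
E
```

```text
p1 [0.569 0.162 0.09 ]
p7 [ 0.518 -0.109  0.09 ]
knob [ 0.475 -0.358  0.12 ]
mat [0.449 0.332 0.   ]
red [ 0.436 -0.051  0.06 ]
gr [ 0.44  -0.124  0.06 ]
tq [0.65  0.181 0.06 ]
```

View pics/c1.png

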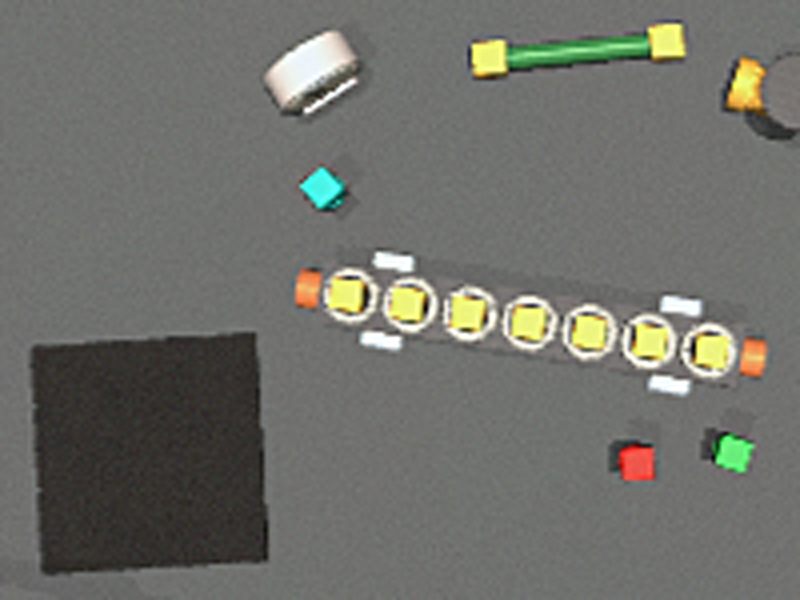

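View pics/c2.png

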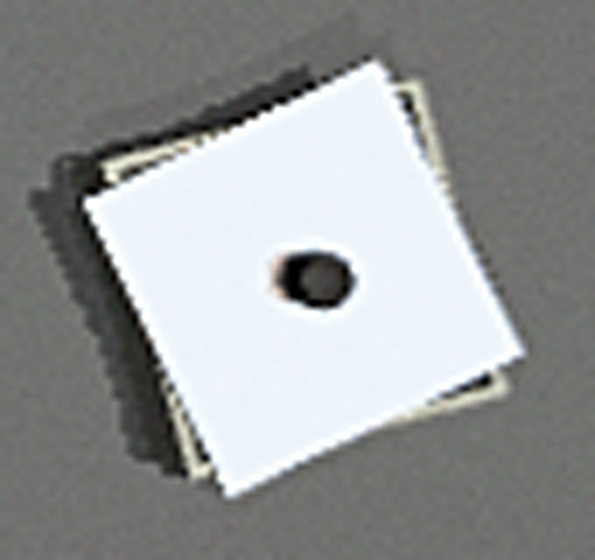

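View pics/c3.png

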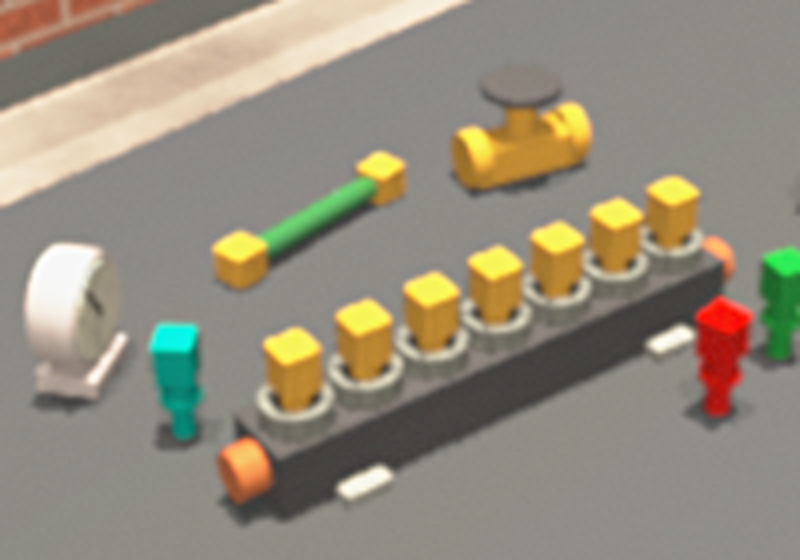

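```bash
cat >> h.py <<'E'
from scipy.spatial.transform import Rotation as Ro
def down(yaw):  # tool y axis at world angle yaw (deg), z down
    a=np.deg2rad(yaw); y=np.array([np.cos(a),np.sin(a),0]); z=np.array([0,0,-1.]); x=np.cross(y,z)
    return np.c_[x,y,z]
def plan(pos,yaw,step=.048,lag=0,verb=True,n=None):
    s=bot.read_state(); p=s["tool_pos"].copy(); R=Ro.from_rotvec(s["tcp_rot"]).as_matrix()
    pos=np.array(pos,float)
    Rt=down(yaw); r1=Ro.from_matrix(R.T@Rt); r2=Ro.from_matrix(R.T@down(yaw+180))
    ang=np.rad2deg(r1.magnitude())
    d=pos-p
    nn=int(max(np.ceil(np.linalg.norm(d)/step),np.ceil(ang/8.5),1))
    if n: nn=max(nn,n)
    S=[];A=[]
    rv=r1.as_rotvec()/nn
    for i in range(nn):
        S.append([float(v) for v in (R.T@(d/nn)).round(4)]); A.append([float(v) for v in np.rad2deg(rv).round(2)])
        R=R@Ro.from_rotvec(rv).as_matrix()
    print("t",s["time"].__round__(2),"pos",p.round(4),"yaw",yawof(s).round(2),"F",s["wrist_force"].round(2),"w",round(float(s["width"]),3),"q",s["q"].round(2),"ang",ang.round(1),"n",nn)
    if verb:
        print("slide",S);print("ang",A)
def yawof(s):
    R=Ro.from_rotvec(s["tcp_rot"]).as_matrix(); return np.rad2deg(np.arctan2(R[1,1],R[0,1]))
E
python3 - <<'E'
from h import *
s=bot.read_state();c=cal("wrist")
R=Ro.from_rotvec(s["tcp_rot"]).as_matrix()
print("cam in tool",R.T@(-np.array(c["R"]).T@c["t"]-s["tool_pos"])); print("R cam->tool",(R.T@np.array(c["R"]).T).round(3))
plan([.49,.03,.33],-10.7)
E
```

```text
cam in tool [ 0.07002848 -0.00070499 -0.13455453]
R cam->tool [[ 0.001 -0.962 -0.273]
 [ 1.     0.     0.001]
 [-0.001 -0.273  0.962]]
t 0.15 pos [0.1765 0.6509 0.2382] yaw 74.83 F [-0.2   0.58  0.64] w 0.999 q [ 1.27  0.26  1.61  0.    1.27 -0.04] ang 85.5 n 15
slide [[-0.031, -0.0345, -0.0061], [-0.0343, -0.0312, -0.0061], [-0.0372, -0.0277, -0.0061], [-0.0398, -0.0238, -0.0061], [-0.042, -0.0198, -0.0061], [-0.0437, -0.0155, -0.0061], [-0.045, -0.0111, -0.0061], [-0.0459, -0.0066, -0.0061], [-0.0463, -0.002, -0.0061], [-0.0463, 0.0026, -0.0061], [-0.0458, 0.0072, -0.0061], [-0.0449, 0.0118, -0.0061], [-0.0435, 0.0162, -0.0061], [-0.0417, 0.0204, -0.0061], [-0.0394, 0.0244, -0.0061]]
ang [[-0.01, 0.0, 5.7], [-0.01, 0.0, 5.7], [-0.01, 0.0, 5.7], [-0.01, 0.0, 5.7], [-0.01, 0.0, 5.7], [-0.01, 0.0, 5.7], [-0.01, 0.0, 5.7], [-0.01, 0.0, 5.7], [-0.01, 0.0, 5.7], [-0.01, 0.0, 5.7], [-0.01, 0.0, 5.7], [-0.01, 0.0, 5.7], [-0.01, 0.0, 5.7], [-0.01, 0.0, 5.7], [-0.01, 0.0, 5.7]]
```

{"method": "arm_command", "body": {
  "slide": [
    [-0.031,-0.0345,-0.006],
    [-0.0343,-0.031,-0.006],
    [-0.037,-0.0277,-0.006],
    [-0.04,-0.024,-0.006],
    [-0.042,-0.02,-0.006],
    [-0.0437,-0.0155,-0.006],
    [-0.045,-0.011,-0.006],
    [-0.046,-0.0066,-0.006]
  ],
  "angular": [
    [0,0,5.7],
    [0,0,5.7],
    [0,0,5.7],
    [0,0,5.7],
    [0,0,5.7],
    [0,0,5.7],
    [0,0,5.7],
    [0,0,5.7]
  ],
  "hand": [0.0854,0.0854,0.0854,0.0854,0.0854,0.0854,0.0854,0.0854]
}}

```text
time: 0.95
tool_pos: [0.341, 0.3094, 0.2823]
tcp_rot: [1.617, 2.693, -0.014]
wrist_force: [0.2, 0.2, 0.1]
width: 1.0
```

```bash
python3 - <<'E'
from h import *
plan([.49,.03,.33],-10.7)
c,im=grab("wrist","w1")
E
```

```text
t 0.95 pos [0.341  0.3094 0.2823] yaw 28.03 F [0.23 0.23 0.09] w 1.0 q [ 0.69 -0.17  1.98 -0.    1.34  0.2 ] ang 38.7 n 7
slide [[-0.0453, -0.0, -0.0066], [-0.045, 0.0044, -0.0066], [-0.0444, 0.0087, -0.0067], [-0.0434, 0.0129, -0.0067], [-0.0419, 0.017, -0.0067], [-0.0401, 0.021, -0.0068], [-0.0378, 0.0248, -0.0068]]
ang [[-0.04, 0.06, 5.53], [-0.04, 0.06, 5.53], [-0.04, 0.06, 5.53], [-0.04, 0.06, 5.53], [-0.04, 0.06, 5.53], [-0.04, 0.06, 5.53], [-0.04, 0.06, 5.53]]
```

View pics/w1.png

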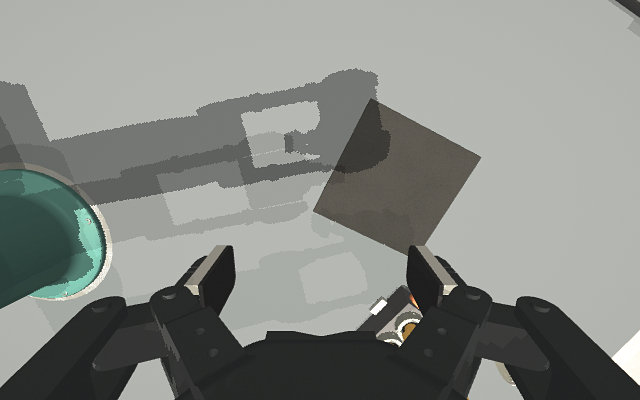

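```bash
python3 - <<'E'
from h import *
c,_=load("w1")
m=unproj(c,[(371,98),(481,157),(410,257),(313,210)],0.003); print(m.round(4)); print(m.mean(0))
plan([.46,-.14,.34],-10.7)
E
```

```text
[[0.3555 0.4205 0.003 ]
 [0.5336 0.4257 0.003 ]
 [0.5307 0.2461 0.003 ]
 [0.3604 0.243  0.003 ]]
[0.44505322 0.33382335 0.003     ]
t 1.0 pos [0.3442 0.3038 0.2835] yaw 27.58 F [ 1.47 -4.89  0.92] w 1.001 q [ 0.68 -0.17  1.98 -0.01  1.34  0.2 ] ang 38.3 n 10
slide [[-0.0448, -0.0103, -0.0051], [-0.0453, -0.0073, -0.0051], [-0.0457, -0.0043, -0.0052], [-0.0459, -0.0012, -0.0053], [-0.0459, 0.0019, -0.0053], [-0.0456, 0.0049, -0.0054], [-0.0452, 0.008, -0.0054], [-0.0446, 0.011, -0.0055], [-0.0437, 0.0139, -0.0056], [-0.0427, 0.0168, -0.0056]]
ang [[-0.01, 0.07, 3.83], [-0.01, 0.07, 3.83], [-0.01, 0.07, 3.83], [-0.01, 0.07, 3.83], [-0.01, 0.07, 3.83], [-0.01, 0.07, 3.83], [-0.01, 0.07, 3.83], [-0.01, 0.07, 3.83], [-0.01, 0.07, 3.83], [-0.01, 0.07, 3.83]]
```

{"method": "arm_command", "body": {
  "slide": [
    [-0.049,-0.0103,-0.0055],
    [-0.049,-0.007,-0.0055],
    [-0.049,-0.004,-0.0055],
    [-0.049,0.0,-0.0055],
    [-0.049,0.002,-0.0055],
    [-0.049,0.005,-0.0055],
    [-0.048,0.01,-0.0055],
    [-0.046,0.013,-0.0055]
  ],
  "angular": [
    [0,0,4.8],
    [0,0,4.8],
    [0,0,4.8],
    [0,0,4.8],
    [0,0,4.8],
    [0,0,4.8],
    [0,0,4.8],
    [0,0,4.8]
  ],
  "hand": [0.0854,0.0854,0.0854,0.0854,0.0854,0.0854,0.0854,0.0854]
}}

```text
time: 1.8
tool_pos: [0.4204, -0.0784, 0.3311]
tcp_rot: [2.432, 1.973, -0.007]
wrist_force: [1.3, -0.4, 0.1]
width: 0.999
```

```bash
python3 - <<'E'
from h import *
plan([.48,-.2,.36],-10.7,n=4)
E
```

```text
t 1.8 pos [ 0.4204 -0.0784  0.3311] yaw -11.89 F [ 1.27 -0.36  0.09] w 0.999 q [-0.23 -0.27  1.97 -0.01  1.44 -0.03] ang 1.4 n 4
slide [[-0.0268, 0.0209, -0.0069], [-0.0268, 0.0207, -0.007], [-0.0269, 0.0206, -0.007], [-0.027, 0.0204, -0.0071]]
ang [[0.07, 0.15, -0.3], [0.07, 0.15, -0.3], [0.07, 0.15, -0.3], [0.07, 0.15, -0.3]]
```

{"method": "arm_command", "body": {
  "slide": [
    [-0.03,0.021,-0.007],
    [-0.03,0.021,-0.007],
    [-0.03,0.021,-0.007],
    [-0.027,0.02,-0.007],
    [0,0,0],
    [0,0,0],
    [0,0,0],
    [0,0,0]
  ],
  "angular": [
    [0,0,-0.3],
    [0,0,-0.3],
    [0,0.2,-0.3],
    [0,0.2,0],
    [0,0,0],
    [0,0,0],
    [0,0,0],
    [0,0,0]
  ],
  "hand": [0.0854,0.0854,0.0854,0.0854,0.0854,0.0854,0.0854,0.0854]
}}

```text
time: 2.6
tool_pos: [0.4783, -0.2192, 0.3595]
tcp_rot: [2.429, 1.986, -0.001]
wrist_force: [-0.2, 0.3, -0.3]
width: 1.002
```

```bash
python3 - <<'E'
from h import *
c,im=grab("wrist","w2")
plan([.48,-.2,.36],-10.7,n=4)
E
```

```text
t 2.65 pos [ 0.4783 -0.219   0.3595] yaw -11.45 F [ 0.39 -0.48 -0.77] w 0.997 q [-0.48 -0.07  1.75 -0.    1.46 -0.28] ang 0.8 n 4
slide [[0.0048, -0.0005, -0.0001], [0.0048, -0.0005, -0.0001], [0.0048, -0.0005, -0.0001], [0.0048, -0.0005, -0.0001]]
ang [[0.04, 0.03, -0.19], [0.04, 0.03, -0.19], [0.04, 0.03, -0.19], [0.04, 0.03, -0.19]]
```

View pics/w2.png

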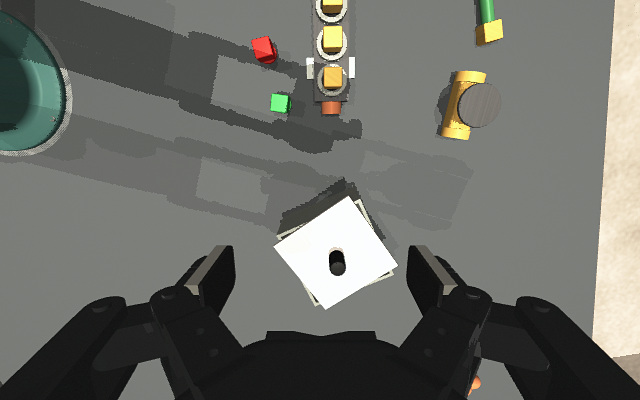

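```bash
python3 - <<'E'
from h import *
ct=cal("top"); cw,im=load("w2")
T=np.array([(376,60),(523,353),(228,497),(85,200)])/7+[400,190]
W=[(348,196),(397,266),(326,309),(275,247)]
L=np.array([tri([ct,cw],[a,b])[0] for a,b in zip(T,W)]); print("lid tri",L.round(4),L.mean(0).round(4))
lt=unproj(ct,T,.086);lw=unproj(cw,W,.086)
for l in (lt,lw):
    e=[l[(i+1)%4]-l[i] for i in range(4)]
    print(l.mean(0).round(4),[np.linalg.norm(x).round(3) for x in e],[(np.rad2deg(np.arctan2(x[1],x[0]))).round(1) for x in e])
B=np.array([(103,160),(418,85),(505,392),(190,478)])/7+[400,190]
l=unproj(ct,B,.08)
e=[l[(i+1)%4]-l[i] for i in range(4)]
print("box",l.mean(0).round(4),[np.linalg.norm(x).round(3) for x in e],[(np.rad2deg(np.arctan2(x[1],x[0]))).round(1) for x in e])
cv2.imwrite("pics/c4.png",cv2.resize(im[170:330,240:430],None,fx=4,fy=3.75,interpolation=2))
cv2.imwrite("pics/c4.png",cv2.resize(im[175:325,245:430],None,fx=4,fy=4,interpolation=2))
k=[tri([ct,cw],[(400+325/7,190+280/7),(337,268)])]; print(k)
E
```

```text
lid tri [[ 0.6463 -1.3511 -3.5293]
 [ 0.4971 -0.3688  0.2153]
 [ 0.4404 -0.2715  0.3331]
 [ 0.5003 -0.1834  0.4624]] [ 0.521  -0.5437 -0.6296]
[ 0.4748 -0.3617  0.086 ] [np.float64(0.139), np.float64(0.14), np.float64(0.139), np.float64(0.138)] [np.float64(-155.7), np.float64(114.3), np.float64(23.6), np.float64(-66.0)]
[ 0.4745 -0.3622  0.086 ] [np.float64(0.139), np.float64(0.136), np.float64(0.136), np.float64(0.137)] [np.float64(-66.4), np.float64(-156.1), np.float64(113.9), np.float64(25.0)]
box [ 0.474  -0.3635  0.08  ] [np.float64(0.139), np.float64(0.136), np.float64(0.139), np.float64(0.14)] [np.float64(-78.3), np.float64(-166.6), np.float64(103.6), np.float64(13.2)]
[(array([ 0.47419936, -0.36174949,  0.12250267]), np.float64(0.0008939380969872346))]
```

View pics/c4.png

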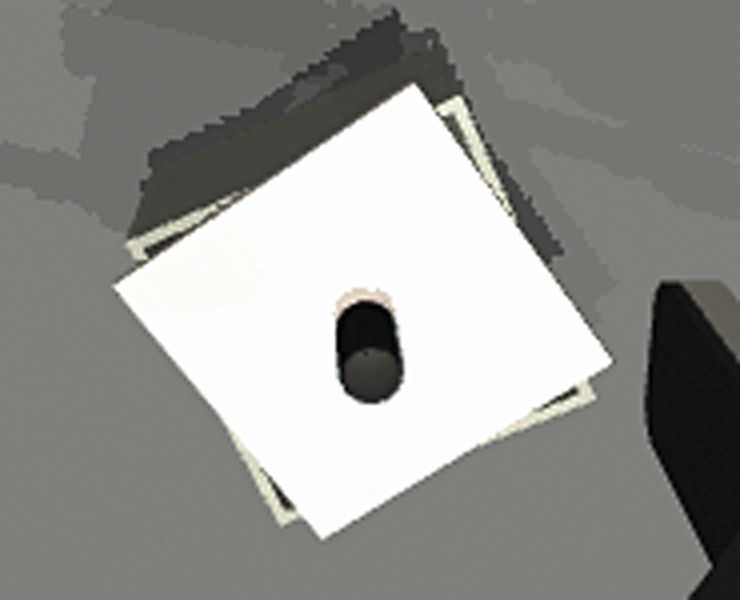

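```bash
python3 - <<'E'
from h import *
plan([.474,-.362,.16],-11,n=6)
E
```

```text
t 2.65 pos [ 0.4783 -0.219   0.3595] yaw -11.45 F [ 0.39 -0.48 -0.77] w 0.997 q [-0.48 -0.07  1.75 -0.    1.46 -0.28] ang 0.5 n 6
slide [[-0.0234, 0.004, 0.0333], [-0.0234, 0.0039, 0.0333], [-0.0235, 0.0039, 0.0333], [-0.0235, 0.0039, 0.0333], [-0.0235, 0.0039, 0.0333], [-0.0235, 0.0039, 0.0333]]
ang [[0.02, 0.02, -0.07], [0.02, 0.02, -0.07], [0.02, 0.02, -0.07], [0.02, 0.02, -0.07], [0.02, 0.02, -0.07], [0.02, 0.02, -0.07]]
```

{"method": "arm_command", "body": {
  "slide": [
    [-0.024,0.004,0.034],
    [-0.024,0.004,0.034],
    [-0.0235,0.004,0.034],
    [-0.0235,0.004,0.034],
    [-0.0235,0.004,0.034],
    [-0.0235,0.004,0.034],
    [0,0,0],
    [0,0,0]
  ],
  "angular": [
    [0,0,0],
    [0,0,0],
    [0,0,0],
    [0,0,0],
    [0,0,0],
    [0,0,0],
    [0,0,0],
    [0,0,0]
  ],
  "hand": [0.0854,0.0854,0.0854,0.0854,0.0854,0.0854,0.0854,0.0854]
}}

```text
time: 3.45
tool_pos: [0.4784, -0.3602, 0.1544]
tcp_rot: [2.41, 1.997, 0.01]
wrist_force: [0.9, 0.2, 0.5]
width: 0.998
```

```bash
python3 - <<'E'
from h import *
plan([.474,-.362,.101],-11,n=2)
c,im=grab("wrist","w3")
E
```

```text
t 3.45 pos [ 0.4784 -0.3602  0.1544] yaw -10.72 F [0.87 0.21 0.45] w 0.998 q [-0.69  0.18  1.87  0.    1.08 -0.5 ] ang 0.8 n 2
slide [[-0.0012, -0.0023, 0.0267], [-0.0013, -0.0022, 0.0267]]
ang [[0.37, 0.07, 0.14], [0.37, 0.07, 0.14]]
```

View pics/w3.png

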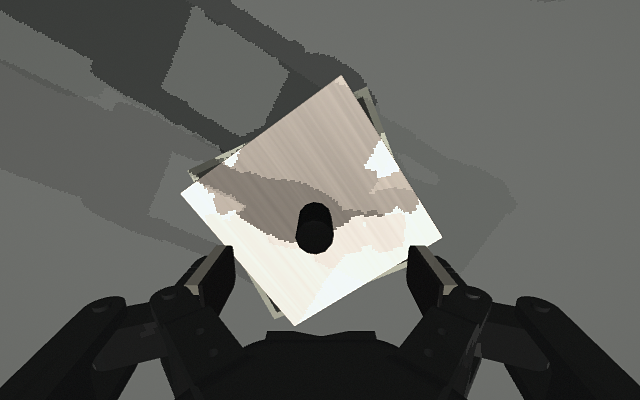

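{"method": "arm_command", "body": {
  "slide": [
    [-0.0013,-0.0023,0.027],
    [-0.0013,-0.0022,0.0265],
    [0,0,0],
    [0,0,0],
    [0,0,0],
    [0,0,0],
    [0,0,0],
    [0,0,0]
  ],
  "angular": [
    [0.3,0,0],
    [0.3,0,0],
    [0,0,0],
    [0,0,0],
    [0,0,0],
    [0,0,0],
    [0,0,0],
    [0,0,0]
  ],
  "hand": [0.0854,0.0854,0.0854,0.0,0.0,0.0,0.0,0.0],
  "squeeze": 70
}}

```text
time: 4.3
tool_pos: [0.4824, -0.3618, 0.1162]
tcp_rot: [2.393, 1.997, 0.007]
wrist_force: [-0.5, -0.3, -2.3]
width: 0.253
```

```bash
python3 - <<'E'
from h import *
plan([.474,-.362,.101],-11,n=2)
plan([.474,-.362,.25],-11,n=4)
E
```

```text
t 4.3 pos [ 0.4824 -0.3618  0.1162] yaw -10.31 F [-0.54 -0.26 -2.33] w 0.253 q [-0.68  0.22  1.9  -0.    1.   -0.5 ] ang 1.6 n 2
slide [[-0.0007, -0.0043, 0.0075], [-0.0008, -0.0042, 0.0076]]
ang [[0.63, 0.36, 0.34], [0.63, 0.36, 0.34]]
t 4.3 pos [ 0.4824 -0.3618  0.1162] yaw -10.31 F [-0.54 -0.26 -2.33] w 0.253 q [-0.68  0.22  1.9  -0.    1.   -0.5 ] ang 1.6 n 4
slide [[-0.0008, -0.0013, -0.0335], [-0.0007, -0.0015, -0.0335], [-0.0006, -0.0017, -0.0335], [-0.0005, -0.0019, -0.0335]]
ang [[0.31, 0.18, 0.17], [0.31, 0.18, 0.17], [0.31, 0.18, 0.17], [0.31, 0.18, 0.17]]
```

{"method": "arm_command", "body": {
  "slide": [
    [0,0,0],
    [0,0,0],
    [0,0,0],
    [0,0,0],
    [0,0,0],
    [0,0,0],
    [0,0,0],
    [0,0,0]
  ],
  "angular": [
    [0,0,0],
    [0,0,0],
    [0,0,0],
    [0,0,0],
    [0,0,0],
    [0,0,0],
    [0,0,0],
    [0,0,0]
  ],
  "hand": [0.06,0.06,0.06,0.06,0.06,0.06,0.06,0.06]
}}

```text
time: 5.1
tool_pos: [0.4829, -0.3626, 0.1167]
tcp_rot: [2.393, 1.995, 0.008]
wrist_force: [-0.2, -0.3, 0.4]
width: 0.704
```

```bash
python3 - <<'E'
from h import *
plan([.474,-.362,.101],-11,n=3)
c,im=grab("wrist","w4")
c,im=grab("top","t4")
cv2.imwrite("pics/c5.png",cv2.resize(im[180:280,390:490],None,fx=6,fy=6,interpolation=2))
E
```

```text
t 5.1 pos [ 0.4829 -0.3626  0.1167] yaw -10.35 F [-0.23 -0.27  0.45] w 0.704 q [-0.69  0.22  1.9  -0.    1.   -0.5 ] ang 1.7 n 3
slide [[-0.0003, -0.0031, 0.0052], [-0.0003, -0.003, 0.0052], [-0.0003, -0.003, 0.0052]]
ang [[0.45, 0.25, 0.21], [0.45, 0.25, 0.21], [0.45, 0.25, 0.21]]
```

View pics/w4.png

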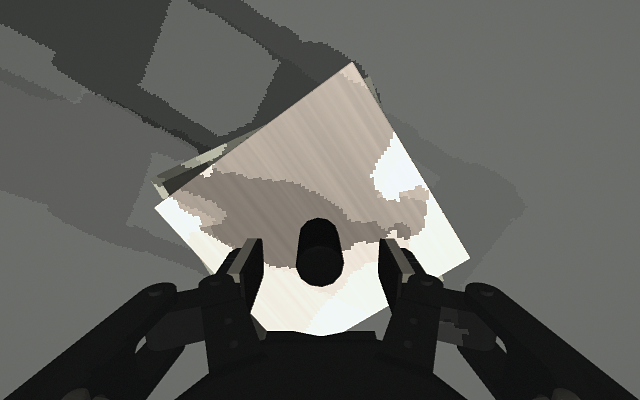

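{"method": "arm_command", "body": {
  "slide": [
    [0,0,0.004],
    [0,0,0.004],
    [0,0,0.004],
    [0,0,0.003],
    [0,0,0],
    [0,0,0],
    [0,0,0],
    [0,0,0]
  ],
  "angular": [
    [0.4,0.2,0.2],
    [0.4,0.2,0.2],
    [0.4,0.2,0.2],
    [0,0,0],
    [0,0,0],
    [0,0,0],
    [0,0,0],
    [0,0,0]
  ],
  "hand": [0.06,0.06,0.06,0.06,0.06,0.06,0.06,0.06]
}}

```text
time: 6.0
tool_pos: [0.4829, -0.3625, 0.0996]
tcp_rot: [2.424, 1.998, -0.002]
wrist_force: [-0.8, -0.2, 0.1]
width: 0.704
```

```bash
python3 - <<'E'
from h import *
plan([.4829,-.3626,.101],-10.3,n=1)
E
```

```text
t 6.0 pos [ 0.4829 -0.3625  0.0996] yaw -11.01 F [-0.79 -0.23  0.15] w 0.704 q [-0.68  0.25  1.89 -0.    1.   -0.49] ang 0.7 n 1
slide [[-0.0001, -0.0, -0.0014]]
ang [[-0.02, 0.07, -0.71]]
```

{"method": "arm_command", "body": {
  "slide": [
    [0,0,0],
    [0,0,0],
    [0,0,0],
    [0,0,0],
    [0,0,0],
    [0,0,0],
    [0,0,-0.005],
    [0,0,-0.01]
  ],
  "angular": [
    [0,0,0],
    [0,0,0],
    [0,0,0],
    [0,0,0],
    [0,0,0],
    [0,0,0],
    [0,0,0],
    [0,0,0]
  ],
  "hand": [0,0,0,0,0,0,0,0],
  "squeeze": 80
}}

```text
time: 6.8
tool_pos: [0.4813, -0.3611, 0.1132]
tcp_rot: [-2.421, -1.995, 0.003]
wrist_force: [0.4, 0.2, -3.7]
width: 0.263
```

```bash
python3 - <<'E'
from h import *
plan([.46,-.3626,.30],-11,step=.035)
E
```

```text
t 6.8 pos [ 0.4813 -0.3611  0.1132] yaw -11.01 F [ 0.39  0.22 -3.69] w 0.263 q [-0.68  0.24  1.88 -0.    1.03 -0.49] ang 0.3 n 6
slide [[-0.0009, -0.0036, -0.0311], [-0.0009, -0.0035, -0.0311], [-0.0009, -0.0035, -0.0311], [-0.0009, -0.0035, -0.0311], [-0.0009, -0.0035, -0.0311], [-0.0009, -0.0035, -0.0311]]
ang [[-0.04, -0.01, -0.0], [-0.04, -0.01, -0.0], [-0.04, -0.01, -0.0], [-0.04, -0.01, -0.0], [-0.04, -0.01, -0.0], [-0.04, -0.01, -0.0]]
```

{"method": "arm_command", "body": {
  "slide": [
    [0,0,-0.02],
    [0,0,-0.035],
    [0.005,0,-0.04],
    [0.01,0,-0.035],
    [0.02,0,-0.015],
    [0.03,0,0],
    [0.04,0,0],
    [0.042,0,0]
  ],
  "angular": [
    [0,0,0],
    [0,0,0],
    [0,0,0],
    [0,0,0],
    [0,0,0],
    [0,0,0],
    [0,0,0],
    [0,0,0]
  ],
  "hand": [0,0,0,0,0,0,0,0]
}}

```text
time: 7.6
tool_pos: [0.509, -0.2173, 0.269]
tcp_rot: [-2.431, -1.986, 0.003]
wrist_force: [-0.1, 0.3, -2.0]
width: 0.26
```

```bash
python3 - <<'E'
from h import *
plan([.445,.334,.25],-33,step=.042)
E
```

```text
t 7.6 pos [ 0.509  -0.2173  0.269 ] yaw -11.52 F [-0.1   0.26 -1.99] w 0.26 q [-0.45  0.02  1.83 -0.    1.3  -0.25] ang 21.5 n 14
slide [[0.0377, -0.0123, 0.0014], [0.0373, -0.0133, 0.0014], [0.037, -0.0143, 0.0014], [0.0366, -0.0153, 0.0014], [0.0361, -0.0163, 0.0014], [0.0357, -0.0173, 0.0014], [0.0352, -0.0182, 0.0014], [0.0347, -0.0191, 0.0014], [0.0342, -0.0201, 0.0014], [0.0336, -0.021, 0.0014], [0.0331, -0.0219, 0.0014], [0.0325, -0.0227, 0.0014], [0.0318, -0.0236, 0.0014], [0.0312, -0.0245, 0.0014]]
ang [[-0.01, 0.0, 1.53], [-0.01, 0.0, 1.53], [-0.01, 0.0, 1.53], [-0.01, 0.0, 1.53], [-0.01, 0.0, 1.53], [-0.01, 0.0, 1.53], [-0.01, 0.0, 1.53], [-0.01, 0.0, 1.53], [-0.01, 0.0, 1.53], [-0.01, 0.0, 1.53], [-0.01, 0.0, 1.53], [-0.01, 0.0, 1.53], [-0.01, 0.0, 1.53], [-0.01, 0.0, 1.53]]
```

{"method": "arm_command", "body": {
  "slide": [
    [0.041,-0.012,0.001],
    [0.041,-0.0133,0.001],
    [0.041,-0.0143,0.001],
    [0.041,-0.0153,0.001],
    [0.041,-0.0163,0.001],
    [0.041,-0.0173,0.001],
    [0.041,-0.0182,0.001],
    [0.041,-0.019,0.001]
  ],
  "angular": [
    [0,0,1.6],
    [0,0,1.6],
    [0,0,1.6],
    [0,0,1.6],
    [0,0,1.6],
    [0,0,1.6],
    [0,0,1.6],
    [0,0,1.6]
  ],
  "hand": [0,0,0,0,0,0,0,0]
}}

```text
time: 8.4
tool_pos: [0.4839, 0.1466, 0.2662]
tcp_rot: [2.649, 1.687, 0.005]
wrist_force: [1.1, -0.4, -3.5]
width: 0.26
```

```bash
python3 - <<'E'
from h import *
plan([.445,.334,.20],-33,step=.042)
E
```

```text
t 8.4 pos [0.4839 0.1466 0.2662] yaw -25.02 F [ 1.11 -0.43 -3.47] w 0.26 q [ 0.24 -0.08  1.93 -0.    1.29  0.68] ang 8.0 n 5
slide [[0.0307, -0.0229, 0.0132], [0.03, -0.0238, 0.0132], [0.0293, -0.0246, 0.0132], [0.0287, -0.0254, 0.0132], [0.0279, -0.0262, 0.0132]]
ang [[0.03, -0.03, 1.6], [0.03, -0.03, 1.6], [0.03, -0.03, 1.6], [0.03, -0.03, 1.6], [0.03, -0.03, 1.6]]
```

{"method": "arm_command", "body": {
  "slide": [
    [0.031,-0.0235,0.013],
    [0.031,-0.024,0.013],
    [0.03,-0.025,0.013],
    [0.028,-0.025,0.02],
    [0.018,-0.02,0.03],
    [0.005,-0.005,0.03],
    [0,0,0.025],
    [0,0,0.01]
  ],
  "angular": [
    [0,0,1.6],
    [0,0,1.6],
    [0,0,1.6],
    [0,0,1.6],
    [0,0,1.2],
    [0,0,0],
    [0,0,0],
    [0,0,0]
  ],
  "hand": [0,0,0,0,0,0,0,0]
}}

```text
time: 9.2
tool_pos: [0.4418, 0.3473, 0.1156]
tcp_rot: [-2.753, -1.512, -0.025]
wrist_force: [-0.9, 0.1, -3.0]
width: 0.255
```

```bash
python3 - <<'E'
from h import *
plan([.445,.334,.03],-33,step=.025)
c,im=grab("wrist","w5")
E
```

```text
t 9.2 pos [0.4418 0.3473 0.1156] yaw -32.45 F [-0.9   0.13 -3.01] w 0.255 q [ 0.62  0.15  1.98 -0.    0.99  1.19] ang 1.1 n 4
slide [[-0.0027, 0.0023, 0.0214], [-0.0026, 0.0023, 0.0214], [-0.0025, 0.0024, 0.0214], [-0.0024, 0.0024, 0.0214]]
ang [[0.1, -0.2, 0.14], [0.1, -0.2, 0.14], [0.1, -0.2, 0.14], [0.1, -0.2, 0.14]]
```

View pics/w5.png

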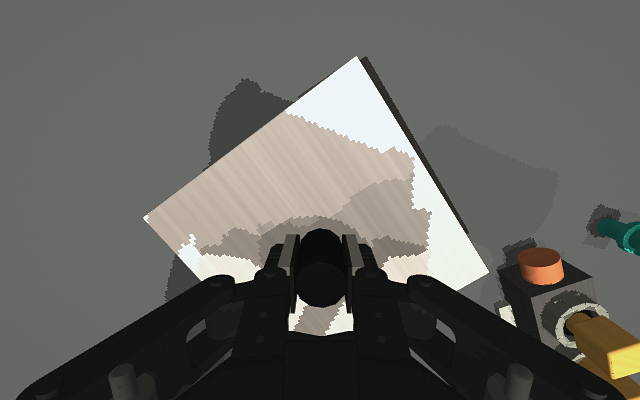

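Lid is held flat above the mat, corners at (357,57),(145,217),(488,271), nothing else beneath. Lowering.

{"method": "arm_command", "body": {
  "slide": [
    [-0.003,0.002,0.018],
    [-0.003,0.002,0.018],
    [-0.003,0.002,0.018],
    [-0.002,0.002,0.014],
    [0,0.001,0.009],
    [0,0,0.005],
    [0,0,0.003],
    [0,0,0]
  ],
  "angular": [
    [0,-0.2,0],
    [0,-0.2,0],
    [0,-0.2,0],
    [0,-0.2,0],
    [0,0,0],
    [0,0,0],
    [0,0,0],
    [0,0,0]
  ],
  "hand": [0,0,0,0,0,0,0,0]
}}

```text
time: 10.05
tool_pos: [0.4512, 0.3346, 0.0357]
tcp_rot: [2.752, 1.504, 0.024]
wrist_force: [0.2, -0.3, -3.8]
width: 0.262
```

```bash
python3 - <<'E'
from h import *
plan([.445,.334,.022],-33,step=.005)
E
```

```text
t 10.05 pos [0.4512 0.3346 0.0357] yaw -32.68 F [ 0.2  -0.26 -3.77] w 0.262 q [ 0.6   0.26  2.03 -0.01  0.84  1.17] ang 1.0 n 4
slide [[-0.001, -0.0013, 0.0034], [-0.001, -0.0013, 0.0034], [-0.001, -0.0013, 0.0034], [-0.001, -0.0012, 0.0034]]
ang [[0.17, -0.15, 0.08], [0.17, -0.15, 0.08], [0.17, -0.15, 0.08], [0.17, -0.15, 0.08]]
```

{"method": "arm_command", "body": {
  "slide": [
    [-0.001,-0.001,0.003],
    [-0.001,-0.001,0.003],
    [-0.001,-0.001,0.003],
    [-0.001,-0.001,0.0025],
    [0,0,0.0015],
    [0,0,0],
    [0,0,0],
    [0,0,0]
  ],
  "angular": [
    [0.2,-0.2,0],
    [0.2,-0.2,0],
    [0.2,-0.2,0],
    [0.2,0,0],
    [0,0,0],
    [0,0,0],
    [0,0,0],
    [0,0,0]
  ],
  "hand": [0,0,0,0,0,0,0,0]
}}

```text
time: 10.85
tool_pos: [0.4467, 0.3347, 0.0237]
tcp_rot: [-2.754, -1.506, -0.002]
wrist_force: [-0.7, 0.0, -2.6]
width: 0.263
```

```bash
python3 - <<'E'
from h import *
plan([.445,.334,.022],-33,step=.005)
E
```

```text
t 10.85 pos [0.4467 0.3347 0.0237] yaw -32.64 F [-0.71  0.02 -2.64] w 0.263 q [0.6  0.27 2.03 0.   0.83 1.16] ang 0.4 n 1
slide [[-0.0015, -0.001, 0.0017]]
ang [[-0.11, -0.16, 0.36]]
```

Touching or about 1 mm off; a last millimetre, then release and rise.

{"method": "arm_command", "body": {
  "slide": [
    [0,0,0.0015],
    [0,0,0],
    [0,0,0],
    [0,0,0],
    [0,0,0],
    [0,0,0],
    [0,0,-0.01],
    [0,0,-0.03]
  ],
  "angular": [
    [0,0,0],
    [0,0,0],
    [0,0,0],
    [0,0,0],
    [0,0,0],
    [0,0,0],
    [0,0,0],
    [0,0,0]
  ],
  "hand": [0,0,0.06,0.06,0.06,0.06,0.06,0.06]
}}

```text
time: 11.65
tool_pos: [0.4454, 0.3337, 0.0623]
tcp_rot: [-2.754, -1.506, 0.005]
wrist_force: [0.5, -0.6, 0.3]
width: 0.701
```

```bash
python3 - <<'E'
from h import *
plan([.42,.1,.25],-10.7,step=.045)
E
```

```text
t 11.65 pos [0.4454 0.3337 0.0623] yaw -32.65 F [ 0.48 -0.58  0.33] w 0.701 q [0.6  0.22 2.01 0.   0.91 1.16] ang 21.9 n 7
slide [[-0.0301, 0.0149, -0.0268], [-0.0309, 0.0132, -0.0268], [-0.0315, 0.0115, -0.0268], [-0.0321, 0.0098, -0.0268], [-0.0326, 0.008, -0.0268], [-0.033, 0.0062, -0.0268], [-0.0333, 0.0044, -0.0268]]
ang [[-0.03, 0.01, -3.14], [-0.03, 0.01, -3.14], [-0.03, 0.01, -3.14], [-0.03, 0.01, -3.14], [-0.03, 0.01, -3.14], [-0.03, 0.01, -3.14], [-0.03, 0.01, -3.14]]
```

```bash
python3 - <<'E'
from h import *
plan([.535,-.01,.27],-10.7,step=.045)
E
```

```text
t 11.65 pos [0.4454 0.3337 0.0623] yaw -32.65 F [ 0.48 -0.58  0.33] w 0.701 q [0.6  0.22 2.01 0.   0.91 1.16] ang 21.9 n 10
slide [[-0.0241, 0.026, -0.0208], [-0.0251, 0.0251, -0.0208], [-0.0261, 0.0241, -0.0208], [-0.027, 0.0231, -0.0208], [-0.0278, 0.0221, -0.0208], [-0.0286, 0.021, -0.0208], [-0.0294, 0.0199, -0.0208], [-0.0302, 0.0187, -0.0208], [-0.0309, 0.0176, -0.0208], [-0.0315, 0.0164, -0.0208]]
ang [[-0.02, 0.0, -2.19], [-0.02, 0.0, -2.19], [-0.02, 0.0, -2.19], [-0.02, 0.0, -2.19], [-0.02, 0.0, -2.19], [-0.02, 0.0, -2.19], [-0.02, 0.0, -2.19], [-0.02, 0.0, -2.19], [-0.02, 0.0, -2.19], [-0.02, 0.0, -2.19]]
```

{"method": "arm_command", "body": {
  "slide": [
    [-0.015,0.015,-0.035],
    [-0.02,0.02,-0.04],
    [-0.027,0.025,-0.035],
    [-0.032,0.026,-0.03],
    [-0.034,0.026,-0.02],
    [-0.035,0.025,-0.015],
    [-0.036,0.024,-0.01],
    [-0.036,0.023,-0.01]
  ],
  "angular": [
    [0,0,-2.8],
    [0,0,-2.8],
    [0,0,-2.8],
    [0,0,-2.8],
    [0,0,-2.8],
    [0,0,-2.8],
    [0,0,-2.8],
    [0,0,-2.8]
  ],
  "hand": [0.06,0.06,0.06,0.06,0.06,0.06,0.06,0.06]
}}

```text
time: 12.45
tool_pos: [0.5355, 0.0456, 0.2734]
tcp_rot: [2.381, 2.043, 0.018]
wrist_force: [0.7, -0.0, 0.5]
width: 0.703
```

```bash
python3 - <<'E'
from h import *
plan([.535,-.01,.27],-10.7,step=.045,n=3)
E
```

```text
t 12.45 pos [0.5355 0.0456 0.2734] yaw -8.75 F [ 0.75 -0.04  0.46] w 0.703 q [ 0.04 -0.03  1.86  0.    1.29  0.19] ang 2.1 n 3
slide [[-0.0184, 0.0027, 0.001], [-0.0183, 0.0029, 0.0011], [-0.0183, 0.0031, 0.0011]]
ang [[0.2, -0.13, 0.65], [0.2, -0.13, 0.65], [0.2, -0.13, 0.65]]
```

{"method": "arm_command", "body": {
  "slide": [
    [-0.012,0.002,0.001],
    [-0.012,0.002,0.001],
    [-0.01,0,0],
    [-0.005,0,0],
    [0,0,0],
    [0,0,0],
    [0,0,0],
    [0,0,0]
  ],
  "angular": [
    [0.2,-0.2,0.7],
    [0.2,-0.2,0.7],
    [0.2,0,0.7],
    [0,0,0.5],
    [0,0,0],
    [0,0,0],
    [0,0,0],
    [0,0,0]
  ],
  "hand": [0.06,0.06,0.06,0.06,0.06,0.06,0.06,0.06]
}}

```text
time: 13.25
tool_pos: [0.5323, 0.004, 0.2731]
tcp_rot: [2.436, 1.983, 0.002]
wrist_force: [-0.5, -0.5, -0.2]
width: 0.698
```

```bash
python3 - <<'E'
from h import *
c,im=grab("wrist","w6")
plan([.535,-.01,.27],-10.7,step=.045,n=1)
c,im=grab("top","t6")
E
```

```text
t 13.3 pos [0.5322 0.004  0.2731] yaw -11.7 F [ 0.08 -0.78  0.03] w 0.702 q [-0.04 -0.03  1.87  0.    1.3   0.16] ang 1.0 n 1
slide [[-0.0132, 0.0055, 0.0031]]
ang [[0.05, -0.04, -1.0]]
```

View pics/w6.png

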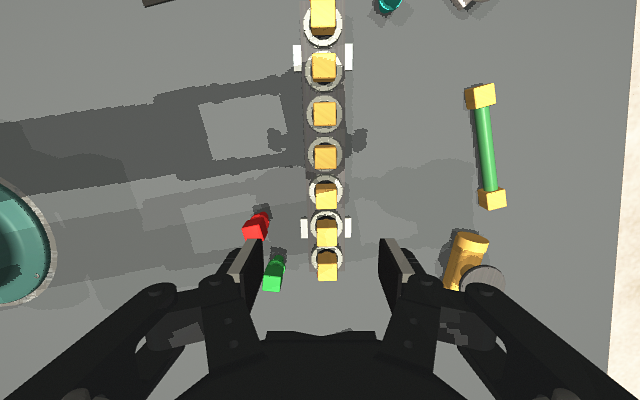

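View pics/t6.png

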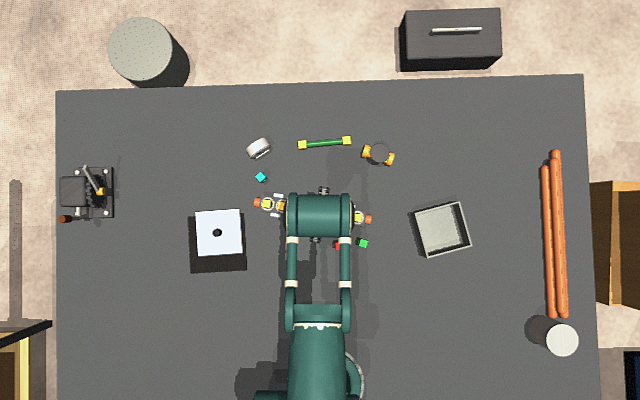

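```bash
python3 - <<'E'
from h import *
im=cv2.imread("pics/w6.png")
a=cv2.resize(im[0:150,270:380],None,fx=4,fy=4,interpolation=2)
b=cv2.resize(im[140:290,270:380],None,fx=4,fy=4,interpolation=2)
cv2.imwrite("pics/c6.png",np.hstack([a[:,:390],b[:,:390]]))
t=cv2.imread("pics/t6.png")
cv2.imwrite("pics/c7.png",np.hstack([cv2.resize(t[195:285,180:260],None,fx=5,fy=5,interpolation=2),cv2.resize(t[185:275,405:485],None,fx=5,fy=5,interpolation=2)]))
E
```

```text
(no output)
```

View pics/c6.png

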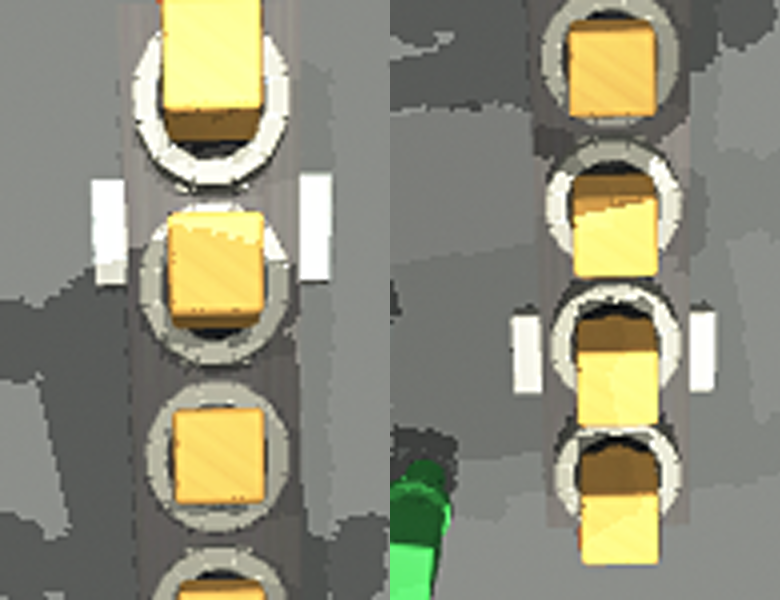

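View pics/c7.png

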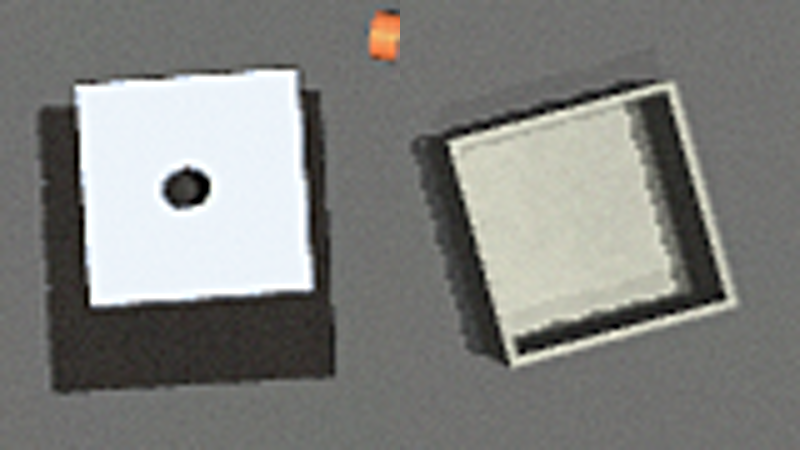

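```bash
python3 - <<'E'
from h import *
from scipy.optimize import least_squares
cw,_=load("w6"); ct=cal("top"); cs=cal("side")
W=np.array([(212/4+270,59/4),(216/4+270,264/4),(219/4+270,455/4)]+[((u-390)/4+270,v/4+140) for u,v in [(612,73),(616,236),(618,388),(620,529)]])
T=np.array([(347,293),(409,304),(467,314),(529,323),(589,332),(650,341),(711,350)])/4+[180,130]
S=np.array([(293,342),(364,314),(432,287),(496,261),(556,238),(616,212),(672,190)])/4+[210,150]
# per-plug triangulation
for i in range(7):
    print(tri([cw,ct],[W[i],T[i]])[0].round(4),tri([cw,cs],[W[i],S[i]])[0].round(4), tri([cw,ct,cs],[W[i],T[i],S[i]])[0].round(4),tri([cw,ct,cs],[W[i],T[i],S[i]])[1].round(4))
ys=np.array([138,92,46,0,-46,-92,-138])/1000
def pts(p):
    a=p[2];return np.c_[p[0]-np.sin(a)*ys,p[1]+np.cos(a)*ys,np.full(7,p[3])]
for nm,sel in [("w",[(cw,W)]),("all",[(cw,W),(ct,T),(cs,S)])]:
    r=least_squares(lambda p:np.hstack([(proj(c,pts(p))-u).ravel() for c,u in sel]),[.54,.03,-.19,.095])
    print(nm,r.x.round(4),np.rad2deg(r.x[2]).round(2),np.abs(r.fun).max().round(2),(r.fun.reshape(-1,7,2).std(1)).round(2).tolist())
r=least_squares(lambda p:(proj(cw,pts([*p,.095]))-W).ravel(),[.54,.03,-.19])
print(r.x.round(4),np.rad2deg(r.x[2]));print(pts([*r.x,.095]).round(4))
B=np.array([(50,143),(272,83),(338,302),(112,366)])/5+[405,185]
l=unproj(ct,B,.08)
e=[l[(i+1)%4]-l[i] for i in range(4)]
print("box",l.mean(0).round(4),[np.linalg.norm(x).round(3) for x in e],[(np.rad2deg(np.arctan2(x[1],x[0]))).round(1) for x in e])
L=np.array([(76,88),(297,70),(314,289),(91,305)])/5+[180,195]
l=unproj(ct,L,.009)
e=[l[(i+1)%4]-l[i] for i in range(4)]
print("lid",l.mean(0).round(4),[np.linalg.norm(x).round(3) for x in e],[(np.rad2deg(np.arctan2(x[1],x[0]))).round(1) for x in e])
E
```

```text
[0.5677 0.1624 0.0915] [0.5668 0.1621 0.0939] [0.5675 0.1619 0.0935] 0.0009
[0.5582 0.1141 0.1166] [0.5585 0.1176 0.0937] [0.5588 0.1169 0.0932] 0.001
[0.5503 0.0729 0.0926] [0.55   0.0726 0.0934] [0.5501 0.0726 0.0934] 0.0004
[0.5421 0.0269 0.09  ] [0.5419 0.0272 0.093 ] [0.542  0.027  0.0928] 0.0003
[ 0.5341 -0.0176  0.0941] [ 0.5342 -0.0181  0.0913] [ 0.5341 -0.0179  0.0915] 0.0004
[ 0.5259 -0.0627  0.0948] [ 0.5255 -0.0635  0.0928] [ 0.5257 -0.0632  0.0929] 0.0005
[ 0.5177 -0.1077  0.0952] [ 0.5172 -0.109   0.0922] [ 0.5175 -0.1085  0.0925] 0.0007
w [ 0.542   0.0271 -0.1809  0.0926] -10.36 0.64 [[0.09, 0.38]]
all [ 0.5421  0.0271 -0.1812  0.0927] -10.38 0.69 [[0.1, 0.38], [0.28, 0.18], [0.16, 0.31]]
[ 0.542   0.0272 -0.1808] -10.361093656162062
[[ 0.5668  0.163   0.095 ]
 [ 0.5586  0.1177  0.095 ]
 [ 0.5503  0.0725  0.095 ]
 [ 0.542   0.0272  0.095 ]
 [ 0.5337 -0.018   0.095 ]
 [ 0.5255 -0.0633  0.095 ]
 [ 0.5172 -0.1085  0.095 ]]
box [ 0.4744 -0.3641  0.08  ] [np.float64(0.138), np.float64(0.136), np.float64(0.14), np.float64(0.138)] [np.float64(-76.5), np.float64(-165.6), np.float64(104.1), np.float64(13.4)]
lid [0.482  0.3251 0.009 ] [np.float64(0.14), np.float64(0.138), np.float64(0.141), np.float64(0.137)] [np.float64(-87.0), np.float64(-176.8), np.float64(92.5), np.float64(2.9)]
```

```bash
python3 - <<'E'
from h import *
plan([.5172,-.1085,.13],-10.4,step=.035)
E
```

```text
t 13.35 pos [0.5323 0.0038 0.2732] yaw -11.7 F [-0.44 -0.07  0.6 ] w 0.703 q [-0.04 -0.03  1.87  0.    1.3   0.16] ang 1.3 n 6
slide [[-0.0189, 0.0013, 0.0239], [-0.0189, 0.0012, 0.0239], [-0.0189, 0.0012, 0.0239], [-0.0189, 0.0011, 0.0239], [-0.0189, 0.001, 0.0239], [-0.0189, 0.001, 0.0239]]
ang [[0.01, -0.01, -0.22], [0.01, -0.01, -0.22], [0.01, -0.01, -0.22], [0.01, -0.01, -0.22], [0.01, -0.01, -0.22], [0.01, -0.01, -0.22]]
```

{"method": "arm_command", "body": {
  "slide": [
    [-0.02,0.001,0.024],
    [-0.024,0.001,0.028],
    [-0.024,0.001,0.028],
    [-0.022,0.001,0.026],
    [-0.014,0.001,0.02],
    [-0.006,0.001,0.01],
    [-0.002,0,0.004],
    [0,0,0]
  ],
  "angular": [
    [0,0,-0.3],
    [0,0,-0.3],
    [0,0,-0.3],
    [0,0,-0.3],
    [0,0,0],
    [0,0,0],
    [0,0,0],
    [0,0,0]
  ],
  "hand": [0.055,0.055,0.055,0.055,0.055,0.055,0.055,0.055],
  "squeeze": 60
}}

```text
time: 14.15
tool_pos: [0.5206, -0.108, 0.1315]
tcp_rot: [2.406, 2.013, 0.013]
wrist_force: [-0.0, 1.0, 0.1]
width: 0.639
```

```bash
python3 - <<'E'
from h import *
plan([.5172,-.1085,.073],-10.4,step=.012)
E
```

```text
t 14.15 pos [ 0.5206 -0.108   0.1315] yaw -10.18 F [-0.04  1.    0.06] w 0.639 q [-0.25  0.08  2.02  0.    1.03 -0.08] ang 0.6 n 5
slide [[-0.0003, -0.0008, 0.0117], [-0.0002, -0.0007, 0.0117], [-0.0002, -0.0007, 0.0117], [-0.0002, -0.0007, 0.0117], [-0.0002, -0.0007, 0.0117]]
ang [[0.1, -0.04, 0.04], [0.1, -0.04, 0.04], [0.1, -0.04, 0.04], [0.1, -0.04, 0.04], [0.1, -0.04, 0.04]]
```

{"method": "arm_command", "body": {
  "slide": [
    [0,-0.001,0.012],
    [0,-0.001,0.012],
    [0,-0.001,0.012],
    [0,-0.001,0.01],
    [0,-0.0005,0.005],
    [0,0,0.003],
    [0,0,0],
    [0,0,0]
  ],
  "angular": [
    [0.2,0,0],
    [0.2,0,0],
    [0.2,0,0],
    [0.1,0,0],
    [0,0,0],
    [0,0,0],
    [0,0,0],
    [0,0,0]
  ],
  "hand": [0.055,0.055,0.055,0.055,0.055,0.055,0.055,0.055]
}}

```text
time: 14.95
tool_pos: [0.5188, -0.1049, 0.0756]
tcp_rot: [-2.405, -2.018, -0.004]
wrist_force: [-0.1, -0.2, 0.2]
width: 0.644
```

```bash
python3 - <<'E'
from h import *
plan([.5172,-.1085,.073],-10.4,step=.004)
c,im=grab("wrist","w7")
E
```

```text
t 14.95 pos [ 0.5188 -0.1049  0.0756] yaw -9.99 F [-0.07 -0.22  0.17] w 0.644 q [-0.25  0.15  2.07  0.    0.92 -0.08] ang 0.5 n 2
slide [[-0.0019, -0.0005, 0.0013], [-0.0019, -0.0004, 0.0013]]
ang [[0.0, -0.1, 0.21], [0.0, -0.1, 0.21]]
```

View pics/w7.png

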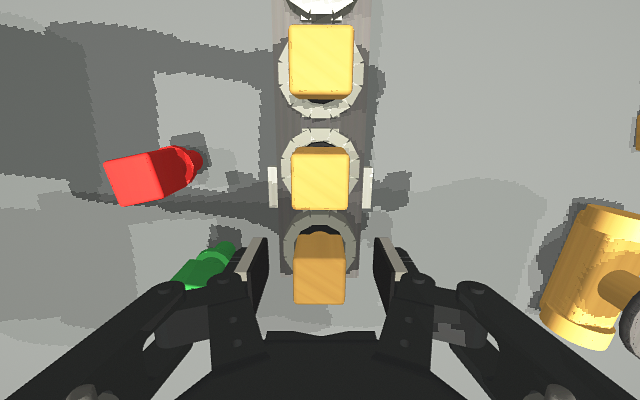

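{"method": "arm_command", "body": {
  "slide": [
    [-0.0017,-0.0005,0.001],
    [-0.0017,-0.0004,0.001],
    [0,0,0],
    [0,0,0],
    [0,0,0],
    [0,0,0],
    [0,0,0],
    [0,0,0]
  ],
  "angular": [
    [0,0,0],
    [0,0,0],
    [0,0,0],
    [0,0,0],
    [0,0,0],
    [0,0,0],
    [0,0,0],
    [0,0,0]
  ],
  "hand": [0.055,0.055,0.055,0,0,0,0,0]
}}

```text
time: 15.8
tool_pos: [0.5185, -0.109, 0.0753]
tcp_rot: [2.406, 2.019, 0.007]
wrist_force: [0.2, 0.1, 1.3]
width: 0.272
```

```bash
python3 - <<'E'
from h import *
plan([.5172,-.1085,.083],-10.4,step=.004)
E
```

```text
t 15.8 pos [ 0.5185 -0.109   0.0753] yaw -10.01 F [0.22 0.08 1.26] w 0.272 q [-0.26  0.15  2.07  0.    0.92 -0.08] ang 0.5 n 2
slide [[0.0002, -0.0007, -0.0039], [0.0002, -0.0007, -0.0039]]
ang [[0.1, -0.09, 0.19], [0.1, -0.09, 0.19]]
```

{"method": "arm_command", "body": {
  "slide": [
    [0,0,-0.001],
    [0,0,-0.001],
    [0,0,-0.001],
    [0,0,-0.001],
    [0,0,0],
    [0,0,0],
    [0,0,0],
    [0,0,0]
  ],
  "angular": [
    [0,0,0],
    [0,0,0],
    [0,0,0],
    [0,0,0],
    [0,0,0],
    [0,0,0],
    [0,0,0],
    [0,0,0]
  ],
  "hand": [0,0,0,0,0,0,0,0]
}}

```text
time: 16.6
tool_pos: [0.518, -0.1089, 0.0773]
tcp_rot: [2.407, 2.019, 0.007]
wrist_force: [1.9, -0.0, -5.5]
width: 0.269
```

```bash
python3 - <<'E'
from h import *
plan([.5172,-.1085,.083],-10.4,step=.004)
E
```

```text
t 16.6 pos [ 0.518  -0.1089  0.0773] yaw -10.01 F [ 1.89 -0.03 -5.53] w 0.269 q [-0.26  0.15  2.07  0.    0.92 -0.08] ang 0.5 n 2
slide [[0.0001, -0.0004, -0.0028], [0.0001, -0.0004, -0.0028]]
ang [[0.08, -0.09, 0.19], [0.08, -0.09, 0.19]]
```

{"method": "arm_command", "body": {
  "slide": [
    [0,0,-0.001],
    [0,0,-0.001],
    [0,0,-0.001],
    [0,0,-0.001],
    [0,0,-0.001],
    [0,0,-0.001],
    [0,0,0],
    [0,0,0]
  ],
  "angular": [
    [0,0,0],
    [0,0,0],
    [0,0,0],
    [0,0,0],
    [0,0,0],
    [0,0,0],
    [0,0,0],
    [0,0,0]
  ],
  "hand": [0,0,0,0,0,0,0,0]
}}

```text
time: 17.4
tool_pos: [0.5179, -0.1089, 0.0825]
tcp_rot: [2.407, 2.019, 0.007]
wrist_force: [3.9, -1.4, -9.7]
width: 0.267
```

```bash
python3 - <<'E'
from h import *
plan([.5172,-.1085,.0855],-10.4,step=.004)
E
```

```text
t 17.4 pos [ 0.5179 -0.1089  0.0825] yaw -10.02 F [ 3.92 -1.37 -9.7 ] w 0.267 q [-0.26  0.14  2.06  0.    0.93 -0.08] ang 0.5 n 1
slide [[0.0002, -0.0008, -0.003]]
ang [[0.18, -0.19, 0.38]]
```

```bash
python3 - <<'E'
from h import *
for i in range(4):
    s=bot.read_state();print(s["time"],s["tool_pos"].round(4),s["wrist_force"].round(2)); bot.read_camera("side")
E
```

```text
17.4 [ 0.5179 -0.1089  0.0825] [ 3.92 -1.37 -9.7 ]
17.45 [ 0.5179 -0.1089  0.0825] [ 3.35 -0.39 -7.4 ]
17.5 [ 0.518  -0.1089  0.0825] [ 3.3  -1.13 -7.79]
17.55 [ 0.518  -0.1089  0.0825] [ 2.92 -0.5  -8.04]
```

{"method": "arm_command", "body": {
  "slide": [
    [0,0,-0.001],
    [0,0,-0.001],
    [0,0,-0.001],
    [0,0,0],
    [0,0,0],
    [0,0,0],
    [0,0,0],
    [0,0,0]
  ],
  "angular": [
    [0,0,0],
    [0,0,0],
    [0,0,0],
    [0,0,0],
    [0,0,0],
    [0,0,0],
    [0,0,0],
    [0,0,0]
  ],
  "hand": [0,0,0,0,0,0,0,0]
}}

```text
time: 18.4
tool_pos: [0.5179, -0.1088, 0.0854]
tcp_rot: [2.407, 2.019, 0.007]
wrist_force: [3.3, -1.2, -9.1]
width: 0.268
```

```bash
cat >> h.py <<'E'
def frc(n=5):
    F=[]
    for i in range(n):
        s=bot.read_state();F.append(s["wrist_force"])
        if i<n-1: bot.read_camera("side")
    F=np.array(F);print(round(s["time"],2),s["tool_pos"].round(4),"yaw",yawof(s).round(2),"F mean",F.mean(0).round(2),"z",F[:,2].round(1),"w",round(float(s["width"]),3))
E
python3 - <<'E'
from h import *
frc()
E
```

```text
18.6 [ 0.5179 -0.1089  0.0854] yaw -10.02 F mean [ 3.87 -1.07 -8.78] z [-9.1 -8.4 -9.  -8.2 -9.1] w 0.269
```

{"method": "arm_command", "body": {
  "slide": [
    [0,0,-0.001],
    [0,0,-0.001],
    [0,0,-0.001],
    [0,0,0],
    [0,0,0],
    [0,0,0],
    [0,0,0],
    [0,0,0]
  ],
  "angular": [
    [0,0,0],
    [0,0,0],
    [0,0,0],
    [0,0,0],
    [0,0,0],
    [0,0,0],
    [0,0,0],
    [0,0,0]
  ],
  "hand": [0,0,0,0,0,0,0,0]
}}

```text
time: 19.4
tool_pos: [0.5179, -0.1089, 0.0883]
tcp_rot: [2.407, 2.019, 0.007]
wrist_force: [2.1, -0.5, -9.4]
width: 0.267
```

```bash
python3 - <<'E'
from h import *
frc()
E
```

```text
19.6 [ 0.5179 -0.1089  0.0883] yaw -10.02 F mean [ 3.65 -0.82 -9.66] z [ -9.4  -9.9  -9.6  -9.3 -10. ] w 0.273
```

{"method": "arm_command", "body": {
  "slide": [
    [0,0,-0.001],
    [0,0,0],
    [0,0,0],
    [0,0,0],
    [0,0,0],
    [0,0,0],
    [0,0,0],
    [0,0,0]
  ],
  "angular": [
    [0,0,0],
    [0,0,0],
    [0,0,0],
    [0,0,0],
    [0,0,0],
    [0,0,0],
    [0,0,0],
    [0,0,0]
  ],
  "hand": [0,0,0,0,0,0,0,0]
}}

```text
time: 20.4
tool_pos: [0.5179, -0.1088, 0.0893]
tcp_rot: [2.407, 2.019, 0.007]
wrist_force: [4.3, -1.2, -10.1]
width: 0.273
```

```bash
python3 - <<'E'
from h import *
frc(4)
grab("wrist","w8");grab("side","s8")
im=cv2.imread("pics/s8.png");cv2.imwrite("pics/c8.png",cv2.resize(im[150:290,210:410],None,fx=4,fy=4,interpolation=2))
E
```

```text
20.55 [ 0.5179 -0.1089  0.0893] yaw -10.02 F mean [ 4.03 -1.03 -9.87] z [-10.1 -10.3  -9.5  -9.5] w 0.269
```

View pics/w8.png

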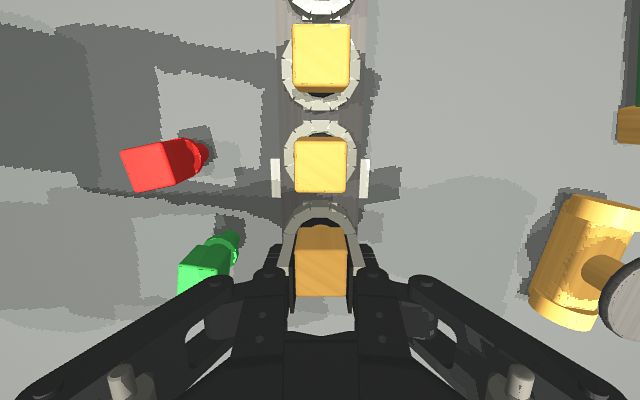

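{"method": "arm_command", "body": {
  "slide": [
    [0,0,0],
    [0,0,0],
    [0,0,0],
    [0,0,-0.008],
    [0,0,-0.02],
    [0,0,-0.02],
    [0.008,0,-0.005],
    [0.015,0,0]
  ],
  "angular": [
    [0,0,0],
    [0,0,0],
    [0,0,0],
    [0,0,0],
    [0,0,0],
    [0,0,0],
    [0,0,0],
    [0,0,0]
  ],
  "hand": [0.05,0.05,0.05,0.05,0.05,0.05,0.05,0.05]
}}

```text
time: 21.45
tool_pos: [0.5222, -0.0865, 0.1507]
tcp_rot: [2.408, 2.015, 0.008]
wrist_force: [0.5, -0.2, -0.1]
width: 0.588
```

```bash
python3 - <<'E'
from h import *
plan([.5255,-.0633,.13],-10.4,step=.015)
E
```

```text
t 21.45 pos [ 0.5222 -0.0865  0.1507] yaw -10.16 F [ 0.48 -0.19 -0.07] w 0.588 q [-0.21  0.06  2.01  0.    1.07 -0.04] ang 0.4 n 3
slide [[0.0078, -0.0003, 0.0069], [0.0078, -0.0003, 0.0069], [0.0078, -0.0003, 0.0069]]
ang [[0.08, -0.06, 0.08], [0.08, -0.06, 0.08], [0.08, -0.06, 0.08]]
```

{"method": "arm_command", "body": {
  "slide": [
    [0.01,0,0.004],
    [0.01,0,0.01],
    [0.003,-0.001,0.014],
    [0,-0.001,0.014],
    [0,-0.001,0.014],
    [-0.001,-0.001,0.01],
    [0,0,0.005],
    [0,0,0]
  ],
  "angular": [
    [0.1,0,0],
    [0.1,0,0],
    [0.1,0,0],
    [0.1,0,0],
    [0,0,0],
    [0,0,0],
    [0,0,0],
    [0,0,0]
  ],
  "hand": [0.05,0.05,0.05,0.05,0.05,0.05,0.05,0.05]
}}

```text
time: 22.25
tool_pos: [0.5164, -0.0575, 0.0666]
tcp_rot: [-2.393, -2.012, 0.013]
wrist_force: [-0.1, 0.1, -0.5]
width: 0.584
```

```bash
python3 - <<'E'
from h import *
plan([.5255,-.0633,.0735],-10.4,step=.006)
E
```

```text
t 22.25 pos [ 0.5164 -0.0575  0.0666] yaw -9.88 F [-0.13  0.11 -0.47] w 0.584 q [-0.16  0.16  2.08  0.    0.92  0.01] ang 1.1 n 3
slide [[-0.0014, 0.0033, -0.0024], [-0.0014, 0.0033, -0.0023], [-0.0014, 0.0033, -0.0023]]
ang [[-0.31, -0.06, 0.17], [-0.31, -0.06, 0.17], [-0.31, -0.06, 0.17]]
```

{"method": "arm_command", "body": {
  "slide": [
    [-0.0015,0.003,-0.0025],
    [-0.0015,0.003,-0.0025],
    [-0.0015,0.003,-0.002],
    [0,0.001,0],
    [0,0,0],
    [0,0,0],
    [0,0,0],
    [0,0,0]
  ],
  "angular": [
    [-0.3,0,0.2],
    [-0.3,0,0.2],
    [-0.3,0,0.2],
    [0,0,0],
    [0,0,0],
    [0,0,0],
    [0,0,0],
    [0,0,0]
  ],
  "hand": [0.05,0.05,0.05,0.05,0.05,0.05,0.05,0.05]
}}

```text
time: 23.05
tool_pos: [0.5291, -0.0655, 0.0771]
tcp_rot: [2.415, 2.004, 0.011]
wrist_force: [-0.7, 0.7, -0.3]
width: 0.585
```

```bash
python3 - <<'E'
from h import *
plan([.5255,-.0633,.0735],-10.4,step=.006)
E
```

```text
t 23.05 pos [ 0.5291 -0.0655  0.0771] yaw -10.61 F [-0.68  0.74 -0.33] w 0.585 q [-0.17  0.15  2.06  0.    0.92  0.01] ang 0.5 n 1
slide [[0.0015, -0.004, 0.0036]]
ang [[0.39, -0.17, -0.21]]
```

{"method": "arm_command", "body": {
  "slide": [
    [0.0005,-0.0015,0.0012],
    [0.0005,-0.0012,0.0012],
    [0,-0.0005,0.0005],
    [0,0,0],
    [0,0,0],
    [0,0,0],
    [0,0,0],
    [0,0,0]
  ],
  "angular": [
    [0.2,0,0],
    [0.2,0,0],
    [0,0,0],
    [0,0,0],
    [0,0,0],
    [0,0,0],
    [0,0,0],
    [0,0,0]
  ],
  "hand": [0.05,0.05,0.05,0.05,0,0,0,0]
}}

```text
time: 23.85
tool_pos: [0.5254, -0.0635, 0.0735]
tcp_rot: [-2.414, -2.005, -0.002]
wrist_force: [0.7, -0.0, -0.6]
width: 0.267
```

```bash
python3 - <<'E'
from h import *
frc(3)
E
```

```text
23.95 [ 0.5253 -0.0635  0.0735] yaw -10.58 F mean [-0.09 -0.56 -0.38] z [-0.6 -0.2 -0.4] w 0.273
```

Centred and gripped. Pull with 1 mm rows.

{"method": "arm_command", "body": {
  "slide": [
    [0,0,-0.001],
    [0,0,-0.001],
    [0,0,-0.001],
    [0,0,-0.001],
    [0,0,-0.001],
    [0,0,0],
    [0,0,0],
    [0,0,0]
  ],
  "angular": [
    [0,0,0],
    [0,0,0],
    [0,0,0],
    [0,0,0],
    [0,0,0],
    [0,0,0],
    [0,0,0],
    [0,0,0]
  ],
  "hand": [0,0,0,0,0,0,0,0]
}}

```text
time: 24.75
tool_pos: [0.5251, -0.0634, 0.0763]
tcp_rot: [-2.414, -2.005, -0.002]
wrist_force: [2.3, -0.7, -6.0]
width: 0.272
```

```bash
python3 - <<'E'
from h import *
frc(3)
E
```

```text
24.85 [ 0.5251 -0.0634  0.0763] yaw -10.59 F mean [ 2.16 -0.87 -6.37] z [-6.  -6.8 -6.3] w 0.271
```

{"method": "arm_command", "body": {
  "slide": [
    [0,0,-0.001],
    [0,0,-0.0015],
    [0,0,-0.0015],
    [0,0,-0.0015],
    [0,0,-0.0015],
    [0,0,-0.001],
    [0,0,-0.0005],
    [0,0,0]
  ],
  "angular": [
    [0,0,0],
    [0,0,0],
    [0,0,0],
    [0,0,0],
    [0,0,0],
    [0,0,0],
    [0,0,0],
    [0,0,0]
  ],
  "hand": [0,0,0,0,0,0,0,0]
}}

```text
time: 25.65
tool_pos: [0.525, -0.0634, 0.0843]
tcp_rot: [-2.414, -2.005, -0.002]
wrist_force: [4.4, -0.3, -8.4]
width: 0.274
```

```bash
python3 - <<'E'
from h import *
frc(4)
E
```

```text
25.8 [ 0.525  -0.0634  0.0843] yaw -10.6 F mean [ 4.29  0.01 -8.61] z [-8.4 -8.6 -8.7 -8.8] w 0.27
```

{"method": "arm_command", "body": {
  "slide": [
    [0,0,-0.001],
    [0,0,-0.001],
    [0,0,-0.001],
    [0,0,-0.001],
    [0,0,0],
    [0,0,0],
    [0,0,0],
    [0,0,0]
  ],
  "angular": [
    [0,0,0],
    [0,0,0],
    [0,0,0],
    [0,0,0],
    [0,0,0],
    [0,0,0],
    [0,0,0],
    [0,0,0]
  ],
  "hand": [0,0,0,0,0,0,0,0]
}}

```text
time: 26.6
tool_pos: [0.525, -0.0634, 0.0881]
tcp_rot: [-2.414, -2.005, -0.002]
wrist_force: [4.0, -0.3, -10.0]
width: 0.271
```

```bash
python3 - <<'E'
from h import *
frc(5)
E
```

```text
26.8 [ 0.525  -0.0634  0.0881] yaw -10.6 F mean [  4.53  -0.57 -10.14] z [-10.  -11.4  -9.2 -10.4  -9.8] w 0.272
```

{"method": "arm_command", "body": {
  "slide": [
    [0,0,0],
    [0,0,0],
    [0,0,0],
    [0,0,-0.008],
    [0,0,-0.012],
    [0,0,-0.012],
    [0,0,-0.005],
    [0.003,0,0]
  ],
  "angular": [
    [0,0,0],
    [0,0,0],
    [0,0,0],
    [0,0,0],
    [0,0,0],
    [0,0,0],
    [0,0,0],
    [0,0,0]
  ],
  "hand": [0.05,0.05,0.05,0.05,0.05,0.05,0.05,0.05]
}}

```text
time: 27.6
tool_pos: [0.527, -0.061, 0.1345]
tcp_rot: [-2.416, -2.006, -0.005]
wrist_force: [-0.3, 0.4, -0.0]
width: 0.584
```

```bash
python3 - <<'E'
from h import *
plan([.5337,-.018,.12],-10.4,step=.015)
grab("wrist","w9")
E
```

```text
t 27.6 pos [ 0.527  -0.061   0.1345] yaw -10.61 F [-0.25  0.4  -0.05] w 0.584 q [-0.16  0.08  2.02  0.    1.04  0.02] ang 0.3 n 4
slide [[0.0109, -0.0003, 0.0037], [0.0109, -0.0003, 0.0037], [0.0109, -0.0003, 0.0036], [0.0109, -0.0003, 0.0036]]
ang [[0.02, -0.04, -0.05], [0.02, -0.04, -0.05], [0.02, -0.04, -0.05], [0.02, -0.04, -0.05]]
```

View pics/w9.png

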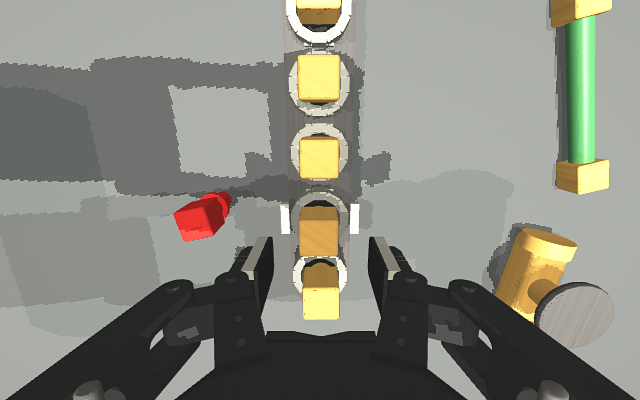

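```bash
python3 - <<'E'
from h import *
c,im=load("w9")
for z in (.095,.1,.105,.11): print(z,proj(c,[[.5172,-.1085,z],[.5255,-.0633,z],[.5337,-.018,z],[.542,.0272,z]]).round(1).tolist())
cv2.imwrite("pics/c9.png",cv2.resize(im[120:330,270:380],None,fx=2.8,fy=2.8,interpolation=2))
E
```

```text
0.095 [[320.1, 293.7], [319.9, 231.3], [319.4, 159.9], [319.1, 77.7]]
0.1 [[320.1, 298.1], [319.9, 234.3], [319.4, 161.1], [319.1, 76.5]]
0.105 [[320.1, 302.7], [319.9, 237.5], [319.4, 162.4], [319.1, 75.2]]
0.11 [[320.1, 307.5], [319.9, 240.9], [319.4, 163.8], [319.0, 73.8]]
```

View pics/c9.png

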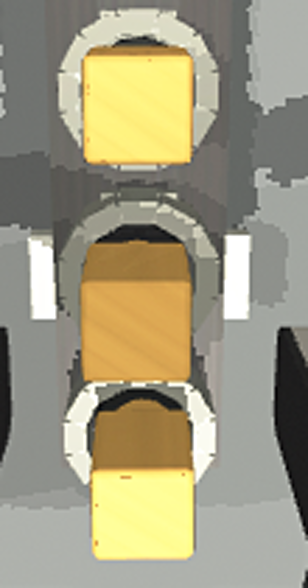

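{"method": "arm_command", "body": {
  "slide": [
    [0.008,0,0],
    [0.012,0,0],
    [0.01,0,0.004],
    [0.005,0,0.01],
    [0.001,0,0.014],
    [0,0,0.012],
    [0,0,0.006],
    [0,0,0.002]
  ],
  "angular": [
    [0,0,0],
    [0,0,0],
    [0,0,0],
    [0,0,0],
    [0,0,0],
    [0,0,0],
    [0,0,0],
    [0,0,0]
  ],
  "hand": [0.05,0.05,0.05,0.05,0.05,0.05,0.05,0.05]
}}

```text
time: 28.45
tool_pos: [0.5314, -0.0202, 0.0787]
tcp_rot: [-2.411, -2.005, 0.002]
wrist_force: [0.4, 0.4, -0.1]
width: 0.587
```

```bash
python3 - <<'E'
from h import *
plan([.5337,-.018,.0735],-10.4,step=.006)
E
```

```text
t 28.45 pos [ 0.5314 -0.0202  0.0787] yaw -10.49 F [ 0.36  0.38 -0.07] w 0.587 q [-0.09  0.16  2.05  0.    0.94  0.09] ang 0.4 n 2
slide [[0.0013, 0.0009, 0.0026], [0.0013, 0.0009, 0.0026]]
ang [[-0.15, -0.09, -0.05], [-0.15, -0.09, -0.05]]
```

Close in with small rows and grip.

{"method": "arm_command", "body": {
  "slide": [
    [0.001,0.0008,0.002],
    [0.001,0.0008,0.0015],
    [0.0003,0.0003,0.0008],
    [0,0,0],
    [0,0,0],
    [0,0,0],
    [0,0,0],
    [0,0,0]
  ],
  "angular": [
    [0,0,0],
    [0,0,0],
    [0,0,0],
    [0,0,0],
    [0,0,0],
    [0,0,0],
    [0,0,0],
    [0,0,0]
  ],
  "hand": [0.05,0.05,0.05,0.05,0,0,0,0]
}}

```text
time: 29.25
tool_pos: [0.5349, -0.0192, 0.0751]
tcp_rot: [-2.413, -2.004, -0.0]
wrist_force: [0.4, -0.4, -0.4]
width: 0.268
```

```bash
python3 - <<'E'
from h import *
frc(3)
E
```

```text
29.35 [ 0.5349 -0.0192  0.075 ] yaw -10.58 F mean [ 0.27 -0.2  -0.18] z [-0.4  0.9 -1. ] w 0.266
```

{"method": "arm_command", "body": {
  "slide": [
    [0,0,-0.001],
    [0,0,-0.001],
    [0,0,-0.001],
    [0,0,-0.001],
    [0,0,-0.001],
    [0,0,0],
    [0,0,0],
    [0,0,0]
  ],
  "angular": [
    [0,0,0],
    [0,0,0],
    [0,0,0],
    [0,0,0],
    [0,0,0],
    [0,0,0],
    [0,0,0],
    [0,0,0]
  ],
  "hand": [0,0,0,0,0,0,0,0]
}}

```text
time: 30.15
tool_pos: [0.5347, -0.0191, 0.0803]
tcp_rot: [-2.413, -2.004, 0.0]
wrist_force: [-0.9, 0.0, -0.6]
width: 0.269
```

```bash
python3 - <<'E'
from h import *
frc(3)
E
```

```text
30.25 [ 0.5346 -0.0191  0.0803] yaw -10.58 F mean [-0.22 -0.04 -0.73] z [-0.6 -1.2 -0.4] w 0.273
```

{"method": "arm_command", "body": {
  "slide": [
    [0,0,-0.01],
    [0,0,-0.02],
    [0,0,-0.03],
    [0,0,-0.035],
    [0,0,-0.025],
    [-0.01,0,-0.01],
    [-0.02,0.002,0],
    [-0.03,0.002,0]
  ],
  "angular": [
    [0,0,0],
    [0,0,0],
    [0,0,0],
    [0,0,0],
    [0,0,0],
    [0,0,0],
    [0,0,0],
    [0,0,0]
  ],
  "hand": [0,0,0,0,0,0,0,0]
}}

```text
time: 31.05
tool_pos: [0.5276, -0.0792, 0.2183]
tcp_rot: [-2.408, -2.011, -0.001]
wrist_force: [0.2, 0.5, -0.7]
width: 0.273
```

```bash
python3 - <<'E'
from h import *
plan([.479,-.335,.18],-10.4,step=.035)
E
```

```text
t 31.05 pos [ 0.5276 -0.0792  0.2183] yaw -10.27 F [ 0.17  0.45 -0.68] w 0.273 q [-0.2   0.01  1.93  0.    1.2  -0.02] ang 0.3 n 8
slide [[-0.0326, -0.0003, 0.0047], [-0.0326, -0.0003, 0.0047], [-0.0326, -0.0002, 0.0047], [-0.0326, -0.0002, 0.0047], [-0.0326, -0.0002, 0.0047], [-0.0326, -0.0002, 0.0047], [-0.0326, -0.0002, 0.0048], [-0.0326, -0.0002, 0.0048]]
ang [[-0.02, -0.02, 0.02], [-0.02, -0.02, 0.02], [-0.02, -0.02, 0.02], [-0.02, -0.02, 0.02], [-0.02, -0.02, 0.02], [-0.02, -0.02, 0.02], [-0.02, -0.02, 0.02], [-0.02, -0.02, 0.02]]
```

{"method": "arm_command", "body": {
  "slide": [
    [-0.037,0,0],
    [-0.041,0,0],
    [-0.041,0,0],
    [-0.041,0,0.004],
    [-0.038,0,0.008],
    [-0.028,0,0.01],
    [-0.014,0,0.008],
    [-0.003,0,0.003]
  ],
  "angular": [
    [0,0,0],
    [0,0,0],
    [0,0,0],
    [0,0,0],
    [0,0,0],
    [0,0,0],
    [0,0,0],
    [0,0,0]
  ],
  "hand": [0,0,0,0,0,0,0,0]
}}

```text
time: 31.85
tool_pos: [0.4775, -0.3334, 0.1824]
tcp_rot: [-2.41, -2.008, 0.003]
wrist_force: [-0.0, 1.4, -0.7]
width: 0.27
```

```bash
python3 - <<'E'
from h import *
plan([.479,-.335,.07],-10.4,step=.018)
grab("wrist","w10")
E
```

```text
t 31.85 pos [ 0.4775 -0.3334  0.1824] yaw -10.4 F [-0.    1.36 -0.72] w 0.27 q [-0.65  0.14  1.86 -0.    1.15 -0.47] ang 0.3 n 7
slide [[-0.0002, 0.0003, 0.0161], [-0.0002, 0.0003, 0.0161], [-0.0002, 0.0003, 0.0161], [-0.0002, 0.0003, 0.0161], [-0.0002, 0.0003, 0.0161], [-0.0002, 0.0003, 0.0161], [-0.0002, 0.0003, 0.0161]]
ang [[-0.03, -0.01, 0.0], [-0.03, -0.01, 0.0], [-0.03, -0.01, 0.0], [-0.03, -0.01, 0.0], [-0.03, -0.01, 0.0], [-0.03, -0.01, 0.0], [-0.03, -0.01, 0.0]]
```

View pics/w10.png

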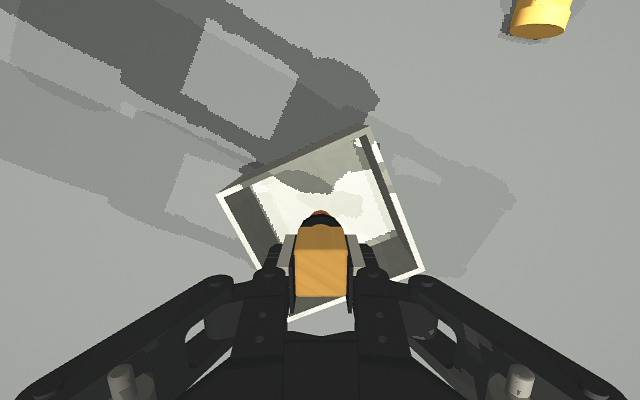

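{"method": "arm_command", "body": {
  "slide": [
    [0,0,0.014],
    [0,0,0.018],
    [0,0,0.02],
    [0,0,0.018],
    [0,0,0.014],
    [0,0,0.008],
    [0,0,0.003],
    [0,0,0]
  ],
  "angular": [
    [0,0,0],
    [0,0,0],
    [0,0,0],
    [0,0,0],
    [0,0,0],
    [0,0,0],
    [0,0,0],
    [0,0,0]
  ],
  "hand": [0,0,0,0,0,0,0,0]
}}

```text
time: 32.7
tool_pos: [0.4797, -0.3232, 0.0813]
tcp_rot: [-2.398, -2.019, -0.001]
wrist_force: [0.8, 0.1, -0.8]
width: 0.27
```

```bash
python3 - <<'E'
from h import *
plan([.479,-.335,.062],-10.4,step=.018)
E
```

```text
t 32.7 pos [ 0.4797 -0.3232  0.0813] yaw -9.8 F [ 0.77  0.14 -0.76] w 0.27 q [-0.64  0.23  1.95  0.    0.96 -0.47] ang 0.7 n 2
slide [[-0.0059, 0.0007, 0.0096], [-0.0059, 0.0007, 0.0096]]
ang [[-0.14, -0.13, 0.3], [-0.14, -0.13, 0.3]]
```

{"method": "arm_command", "body": {
  "slide": [
    [-0.004,0,0.003],
    [-0.004,0,0.005],
    [-0.001,0,0.005],
    [0,0,0.002],
    [0,0,0],
    [0,0,0],
    [0,0,0],
    [0,0,0]
  ],
  "angular": [
    [0,0,0],
    [0,0,0],
    [0,0,0],
    [0,0,0],
    [0,0,0],
    [0,0,0],
    [0,0,0],
    [0,0,0]
  ],
  "hand": [0,0,0,0,0,0.05,0.05,0.05]
}}

```text
time: 33.5
tool_pos: [0.4801, -0.335, 0.0684]
tcp_rot: [-2.404, -2.022, -0.003]
wrist_force: [0.2, -0.5, 0.4]
width: 0.579
```

```bash
python3 - <<'E'
from h import *
plan([.542,.0272,.13],-10.4,step=.018,verb=False)
E
```

```text
t 33.5 pos [ 0.4801 -0.335   0.0684] yaw -9.85 F [ 0.23 -0.55  0.42] w 0.579 q [-0.65  0.26  1.95  0.    0.93 -0.48] ang 0.6 n 21
```

Dropped from ~13 mm. Rise and return toward plug 4.

{"method": "arm_command", "body": {
  "slide": [
    [0,0,-0.012],
    [0,0,-0.022],
    [0,0,-0.03],
    [0,0,-0.025],
    [0.01,0,-0.01],
    [0.022,0,0],
    [0.034,0,0],
    [0.042,0,0]
  ],
  "angular": [
    [0,0,0],
    [0,0,0],
    [0,0,0],
    [0,0,0],
    [0,0,0],
    [0,0,0],
    [0,0,0],
    [0,0,0]
  ],
  "hand": [0.05,0.05,0.05,0.05,0.05,0.05,0.05,0.05]
}}

```text
time: 34.3
tool_pos: [0.4999, -0.2289, 0.1771]
tcp_rot: [2.407, 2.011, 0.006]
wrist_force: [0.9, 0.1, -0.1]
width: 0.585
```

```bash
python3 - <<'E'
from h import *
plan([.542,.0272,.14],-10.4,step=.038)
grab("top","t10")
im=cv2.imread("pics/t10.png"); cv2.imwrite("pics/c10.png",cv2.resize(im[180:280,180:490],None,fx=2.5,fy=2.5,interpolation=2))
E
```

```text
t 34.3 pos [ 0.4999 -0.2289  0.1771] yaw -10.25 F [ 0.86  0.11 -0.09] w 0.585 q [-0.48  0.07  1.95  0.    1.12 -0.3 ] ang 0.4 n 7
slide [[0.0371, -0.0006, 0.0053], [0.0371, -0.0006, 0.0053], [0.0371, -0.0006, 0.0053], [0.0371, -0.0007, 0.0053], [0.0371, -0.0007, 0.0053], [0.0371, -0.0007, 0.0053], [0.0371, -0.0007, 0.0053]]
ang [[0.05, 0.01, 0.02], [0.05, 0.01, 0.02], [0.05, 0.01, 0.02], [0.05, 0.01, 0.02], [0.05, 0.01, 0.02], [0.05, 0.01, 0.02], [0.05, 0.01, 0.02]]
```

View pics/c10.png

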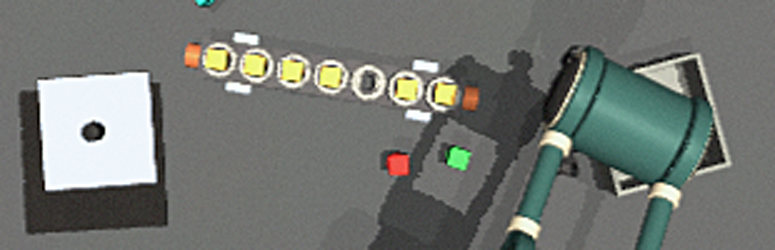

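{"method": "arm_command", "body": {
  "slide": [
    [0.04,0,0],
    [0.042,0,0],
    [0.042,0,0],
    [0.042,0,0.003],
    [0.04,0,0.008],
    [0.028,0,0.01],
    [0.013,0,0.01],
    [0.003,0,0.005]
  ],
  "angular": [
    [0,0,0],
    [0,0,0],
    [0,0,0],
    [0,0,0],
    [0,0,0],
    [0,0,0],
    [0,0,0],
    [0,0,0]
  ],
  "hand": [0.05,0.05,0.05,0.05,0.05,0.05,0.05,0.05]
}}

```text
time: 35.15
tool_pos: [0.544, 0.0389, 0.1428]
tcp_rot: [2.401, 2.021, 0.016]
wrist_force: [0.9, 0.2, 0.5]
width: 0.581
```

```bash
python3 - <<'E'
from h import *
plan([.542,.0272,.0735],-10.4,step=.012)
E
```

```text
t 35.15 pos [0.544  0.0389 0.1428] yaw -9.84 F [0.86 0.24 0.48] w 0.581 q [0.02 0.1  1.99 0.   1.05 0.19] ang 0.8 n 6
slide [[-0.002, -0.0001, 0.0115], [-0.002, -0.0001, 0.0115], [-0.002, -0.0001, 0.0115], [-0.002, -0.0, 0.0115], [-0.002, -0.0, 0.0115], [-0.002, -0.0, 0.0116]]
ang [[0.09, -0.06, 0.09], [0.09, -0.06, 0.09], [0.09, -0.06, 0.09], [0.09, -0.06, 0.09], [0.09, -0.06, 0.09], [0.09, -0.06, 0.09]]
```

{"method": "arm_command", "body": {
  "slide": [
    [-0.003,0,0.006],
    [-0.003,0,0.012],
    [-0.002,0,0.014],
    [-0.001,0,0.013],
    [0,0,0.008],
    [0,0,0.004],
    [0,0,0.001],
    [0,0,0]
  ],
  "angular": [
    [0.1,0,0.1],
    [0.1,0,0.1],
    [0.1,0,0.1],
    [0,0,0],
    [0,0,0],
    [0,0,0],
    [0,0,0],
    [0,0,0]
  ],
  "hand": [0.05,0.05,0.05,0.05,0.05,0.05,0.05,0.05]
}}

```text
time: 35.95
tool_pos: [0.5404, 0.024, 0.0775]
tcp_rot: [-2.413, -2.007, -0.003]
wrist_force: [0.4, -0.7, -0.1]
width: 0.582
```

```bash
python3 - <<'E'
from h import *
plan([.542,.0272,.0735],-10.4,step=.006)
E
```

```text
t 35.95 pos [0.5404 0.024  0.0775] yaw -10.5 F [ 0.39 -0.67 -0.12] w 0.582 q [-0.    0.17  2.04  0.    0.93  0.18] ang 0.2 n 1
slide [[0.0035, 0.001, 0.004]]
ang [[-0.07, -0.2, -0.1]]
```

{"method": "arm_command", "body": {
  "slide": [
    [0.0014,0.0005,0.0014],
    [0.0012,0.0004,0.0014],
    [0.0005,0,0.0007],
    [0,0,0],
    [0,0,0],
    [0,0,0],
    [0,0,0],
    [0,0,0]
  ],
  "angular": [
    [0,0,0],
    [0,0,0],
    [0,0,0],
    [0,0,0],
    [0,0,0],
    [0,0,0],
    [0,0,0],
    [0,0,0]
  ],
  "hand": [0.05,0.05,0.05,0.05,0,0,0,0]
}}

```text
time: 36.75
tool_pos: [0.5439, 0.0278, 0.076]
tcp_rot: [-2.414, -2.01, -0.008]
wrist_force: [0.2, 0.3, -0.5]
width: 0.274
```

```bash
python3 - <<'E'
from h import *
frc(3)
E
```

```text
36.85 [0.5439 0.0278 0.076 ] yaw -10.45 F mean [ 0.06 -0.04 -0.56] z [-0.5 -0.2 -0.9] w 0.267
```

{"method": "arm_command", "body": {
  "slide": [
    [0,0,-0.001],
    [0,0,-0.001],
    [0,0,-0.001],
    [0,0,-0.001],
    [0,0,-0.001],
    [0,0,0],
    [0,0,0],
    [0,0,0]
  ],
  "angular": [
    [0,0,0],
    [0,0,0],
    [0,0,0],
    [0,0,0],
    [0,0,0],
    [0,0,0],
    [0,0,0],
    [0,0,0]
  ],
  "hand": [0,0,0,0,0,0,0,0]
}}

```text
time: 37.65
tool_pos: [0.5435, 0.0278, 0.0787]
tcp_rot: [-2.414, -2.009, -0.008]
wrist_force: [3.4, -0.3, -6.6]
width: 0.266
```

```bash
python3 - <<'E'
from h import *
frc(3)
E
```

```text
37.75 [0.5436 0.0277 0.0787] yaw -10.46 F mean [ 2.25  0.07 -5.97] z [-6.6 -5.6 -5.7] w 0.269
```

Gripped; same profile as before (about 8.5 mm then trim).

{"method": "arm_command", "body": {
  "slide": [
    [0,0,-0.001],
    [0,0,-0.0015],
    [0,0,-0.0015],
    [0,0,-0.0015],
    [0,0,-0.0015],
    [0,0,-0.0015],
    [0,0,-0.001],
    [0,0,0]
  ],
  "angular": [
    [0,0,0],
    [0,0,0],
    [0,0,0],
    [0,0,0],
    [0,0,0],
    [0,0,0],
    [0,0,0],
    [0,0,0]
  ],
  "hand": [0,0,0,0,0,0,0,0]
}}

```text
time: 38.55
tool_pos: [0.5435, 0.0277, 0.0878]
tcp_rot: [-2.414, -2.009, -0.009]
wrist_force: [3.9, -0.4, -9.8]
width: 0.27
```

```bash
python3 - <<'E'
from h import *
frc(4)
E
```

```text
38.7 [0.5435 0.0278 0.0877] yaw -10.46 F mean [ 4.42  0.24 -8.85] z [-9.8 -9.4 -8.  -8.2] w 0.267
```

{"method": "arm_command", "body": {
  "slide": [
    [0,0,-0.001],
    [0,0,-0.001],
    [0,0,-0.0007],
    [0,0,0],
    [0,0,0],
    [0,0,0],
    [0,0,0],
    [0,0,0]
  ],
  "angular": [
    [0,0,0],
    [0,0,0],
    [0,0,0],
    [0,0,0],
    [0,0,0],
    [0,0,0],
    [0,0,0],
    [0,0,0]
  ],
  "hand": [0,0,0,0,0,0,0,0]
}}

```text
time: 39.5
tool_pos: [0.5435, 0.0277, 0.0901]
tcp_rot: [-2.414, -2.009, -0.009]
wrist_force: [4.8, -0.1, -10.0]
width: 0.266
```

```bash
python3 - <<'E'
from h import *
frc(5)
E
```

```text
39.7 [0.5435 0.0277 0.0901] yaw -10.46 F mean [  4.76   0.23 -10.06] z [-10.  -10.1  -9.8 -10.4 -10. ] w 0.272
```

10.0 N. Release, on to plug 3.

{"method": "arm_command", "body": {
  "slide": [
    [0,0,0],
    [0,0,0],
    [0,0,0],
    [0,0,-0.008],
    [0,0,-0.012],
    [0,0,-0.012],
    [0,0,-0.005],
    [0.003,0,0]
  ],
  "angular": [
    [0,0,0],
    [0,0,0],
    [0,0,0],
    [0,0,0],
    [0,0,0],
    [0,0,0],
    [0,0,0],
    [0,0,0]
  ],
  "hand": [0.05,0.05,0.05,0.05,0.05,0.05,0.05,0.05]
}}

```text
time: 40.5
tool_pos: [0.5452, 0.0303, 0.1366]
tcp_rot: [2.414, 2.008, 0.012]
wrist_force: [0.6, -0.0, -0.0]
width: 0.587
```

```bash
python3 - <<'E'
from h import *
plan([.5503,.0725,.0735],-10.4,step=.015)
E
```

```text
t 40.5 pos [0.5452 0.0303 0.1366] yaw -10.47 F [ 0.62 -0.03 -0.  ] w 0.587 q [0.01 0.1  1.99 0.   1.04 0.19] ang 0.5 n 6
slide [[0.007, -0.0005, 0.0106], [0.007, -0.0005, 0.0105], [0.007, -0.0005, 0.0105], [0.007, -0.0005, 0.0105], [0.0071, -0.0005, 0.0105], [0.0071, -0.0005, 0.0105]]
ang [[0.06, -0.05, -0.01], [0.06, -0.05, -0.01], [0.06, -0.05, -0.01], [0.06, -0.05, -0.01], [0.06, -0.05, -0.01], [0.06, -0.05, -0.01]]
```

{"method": "arm_command", "body": {
  "slide": [
    [0.008,0,0],
    [0.012,-0.0005,0],
    [0.01,-0.0005,0.004],
    [0.005,0,0.011],
    [0.002,0,0.015],
    [0,0,0.013],
    [0,0,0.007],
    [0,0,0.002]
  ],
  "angular": [
    [0.1,0,0],
    [0.1,-0.1,0],
    [0.1,-0.1,0],
    [0,0,0],
    [0,0,0],
    [0,0,0],
    [0,0,0],
    [0,0,0]
  ],
  "hand": [0.05,0.05,0.05,0.05,0.05,0.05,0.05,0.05]
}}

```text
time: 41.3
tool_pos: [0.5491, 0.0716, 0.0773]
tcp_rot: [-2.41, -2.01, 0.005]
wrist_force: [-0.7, 0.6, -0.1]
width: 0.588
```

```bash
python3 - <<'E'
from h import *
plan([.5503,.0725,.0735],-10.4,step=.01)
E
```

```text
t 41.3 pos [0.5491 0.0716 0.0773] yaw -10.36 F [-0.66  0.56 -0.06] w 0.588 q [0.08 0.2  2.01 0.   0.94 0.26] ang 0.3 n 1
slide [[0.0011, 0.001, 0.0038]]
ang [[-0.27, 0.01, 0.04]]
```

{"method": "arm_command", "body": {
  "slide": [
    [0.0005,0.0004,0.0014],
    [0.0005,0,0.0014],
    [0,0,0.0006],
    [0,0,0],
    [0,0,0],
    [0,0,0],
    [0,0,0],
    [0,0,0]
  ],
  "angular": [
    [0,0,0],
    [0,0,0],
    [0,0,0],
    [0,0,0],
    [0,0,0],
    [0,0,0],
    [0,0,0],
    [0,0,0]
  ],
  "hand": [0.05,0.05,0.05,0.05,0,0,0,0]
}}

```text
time: 42.1
tool_pos: [0.5509, 0.0715, 0.0748]
tcp_rot: [-2.413, -2.009, 0.002]
wrist_force: [-0.8, -0.3, -0.9]
width: 0.273
```

```bash
python3 - <<'E'
from h import *
frc(3)
E
```

```text
42.2 [0.5508 0.0715 0.0747] yaw -10.46 F mean [-0.03  0.34 -0.83] z [-0.9 -0.8 -0.8] w 0.271
```

{"method": "arm_command", "body": {
  "slide": [
    [0,0,-0.001],
    [0,0,-0.001],
    [0,0,-0.001],
    [0,0,-0.001],
    [0,0,-0.001],
    [0,0,0],
    [0,0,0],
    [0,0,0]
  ],
  "angular": [
    [0,0,0],
    [0,0,0],
    [0,0,0],
    [0,0,0],
    [0,0,0],
    [0,0,0],
    [0,0,0],
    [0,0,0]
  ],
  "hand": [0,0,0,0,0,0,0,0]
}}

```text
time: 43.0
tool_pos: [0.5504, 0.0715, 0.0772]
tcp_rot: [-2.413, -2.008, 0.003]
wrist_force: [3.6, 0.3, -7.0]
width: 0.275
```

```bash
python3 - <<'E'
from h import *
frc(3)
E
```

```text
43.1 [0.5504 0.0715 0.0771] yaw -10.45 F mean [ 3.08  0.25 -6.28] z [-7.  -5.7 -6.1] w 0.269
```

Holds too. Same pull.

{"method": "arm_command", "body": {
  "slide": [
    [0,0,-0.001],
    [0,0,-0.0015],
    [0,0,-0.0015],
    [0,0,-0.0015],
    [0,0,-0.0015],
    [0,0,-0.0015],
    [0,0,-0.001],
    [0,0,0]
  ],
  "angular": [
    [0,0,0],
    [0,0,0],
    [0,0,0],
    [0,0,0],
    [0,0,0],
    [0,0,0],
    [0,0,0],
    [0,0,0]
  ],
  "hand": [0,0,0,0,0,0,0,0]
}}

```text
time: 43.9
tool_pos: [0.5504, 0.0715, 0.0863]
tcp_rot: [-2.413, -2.008, 0.003]
wrist_force: [3.8, 0.3, -9.1]
width: 0.267
```

```bash
python3 - <<'E'
from h import *
frc(5)
E
```

```text
44.1 [0.5504 0.0715 0.0863] yaw -10.46 F mean [ 3.51  0.46 -8.87] z [-9.1 -8.9 -8.8 -9.  -8.5] w 0.269
```

{"method": "arm_command", "body": {
  "slide": [
    [0,0,-0.001],
    [0,0,-0.001],
    [0,0,-0.001],
    [0,0,0],
    [0,0,0],
    [0,0,0],
    [0,0,0],
    [0,0,0]
  ],
  "angular": [
    [0,0,0],
    [0,0,0],
    [0,0,0],
    [0,0,0],
    [0,0,0],
    [0,0,0],
    [0,0,0],
    [0,0,0]
  ],
  "hand": [0,0,0,0,0,0,0,0]
}}

```text
time: 44.9
tool_pos: [0.5504, 0.0715, 0.0889]
tcp_rot: [-2.413, -2.008, 0.003]
wrist_force: [3.9, 0.6, -8.9]
width: 0.27
```

```bash
python3 - <<'E'
from h import *
frc(5)
E
```

```text
45.1 [0.5504 0.0715 0.0889] yaw -10.46 F mean [ 4.21  0.39 -9.92] z [ -8.9  -9.9  -9.6 -10.4 -10.7] w 0.268
```

9.9 N, 14.2 mm tool rise like the others. Release; on to plug 2 (0.5586, 0.1177).

{"method": "arm_command", "body": {
  "slide": [
    [0,0,0],
    [0,0,0],
    [0,0,0],
    [0,0,-0.008],
    [0,0,-0.012],
    [0,0,-0.012],
    [0,0,-0.005],
    [0.003,0,0]
  ],
  "angular": [
    [0,0,0],
    [0,0,0],
    [0,0,0],
    [0,0,0],
    [0,0,0],
    [0,0,0],
    [0,0,0],
    [0,0,0]
  ],
  "hand": [0.05,0.05,0.05,0.05,0.05,0.05,0.05,0.05]
}}

```text
time: 45.9
tool_pos: [0.5524, 0.0745, 0.1356]
tcp_rot: [-2.415, -2.009, -0.001]
wrist_force: [0.2, -0.3, 0.3]
width: 0.587
```

```bash
python3 - <<'E'
from h import *
plan([.5586,.1177,.0735],-10.4,step=.015)
grab("wrist","w11")
E
```

```text
t 45.9 pos [0.5524 0.0745 0.1356] yaw -10.47 F [ 0.2  -0.28  0.28] w 0.587 q [0.09 0.13 1.96 0.   1.05 0.27] ang 0.1 n 6
slide [[0.0073, -0.0003, 0.0104], [0.0073, -0.0003, 0.0104], [0.0073, -0.0003, 0.0104], [0.0073, -0.0003, 0.0104], [0.0073, -0.0003, 0.0104], [0.0073, -0.0003, 0.0104]]
ang [[0.0, -0.01, -0.01], [0.0, -0.01, -0.01], [0.0, -0.01, -0.01], [0.0, -0.01, -0.01], [0.0, -0.01, -0.01], [0.0, -0.01, -0.01]]
```

View pics/w11.png

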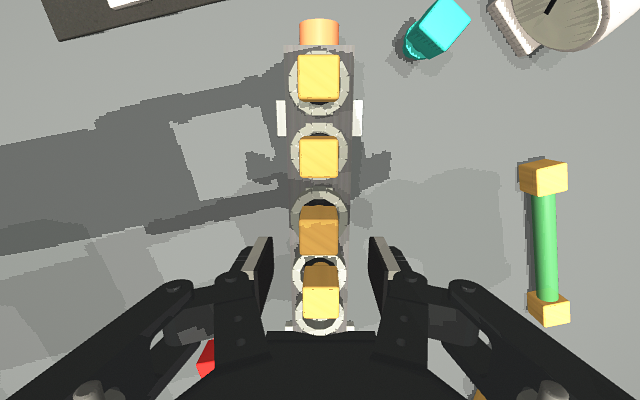

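{"method": "arm_command", "body": {
  "slide": [
    [0.008,0,0],
    [0.012,-0.0005,0],
    [0.011,-0.0005,0.004],
    [0.005,0,0.011],
    [0.002,0,0.015],
    [0,0,0.013],
    [0,0,0.007],
    [0,0,0.002]
  ],
  "angular": [
    [0,0,0],
    [0,0,0],
    [0,0,0],
    [0,0,0],
    [0,0,0],
    [0,0,0],
    [0,0,0],
    [0,0,0]
  ],
  "hand": [0.05,0.05,0.05,0.05,0.05,0.05,0.05,0.05]
}}

```text
time: 46.75
tool_pos: [0.5559, 0.1169, 0.0751]
tcp_rot: [-2.41, -2.009, 0.007]
wrist_force: [0.5, 0.0, 0.0]
width: 0.587
```

```bash
python3 - <<'E'
from h import *
plan([.5586,.1177,.0735],-10.4,step=.01)
E
```

```text
t 46.75 pos [0.5559 0.1169 0.0751] yaw -10.35 F [0.47 0.05 0.01] w 0.587 q [0.16 0.22 1.98 0.   0.94 0.34] ang 0.4 n 1
slide [[0.0012, 0.0025, 0.0016]]
ang [[-0.35, 0.04, 0.05]]
```

{"method": "arm_command", "body": {
  "slide": [
    [0.0005,0.001,0.0008],
    [0.0005,0.001,0.0006],
    [0,0.0003,0],
    [0,0,0],
    [0,0,0],
    [0,0,0],
    [0,0,0],
    [0,0,0]
  ],
  "angular": [
    [-0.2,0,0],
    [-0.1,0,0],
    [0,0,0],
    [0,0,0],
    [0,0,0],
    [0,0,0],
    [0,0,0],
    [0,0,0]
  ],
  "hand": [0.05,0.05,0.05,0.05,0,0,0,0]
}}

```text
time: 47.55
tool_pos: [0.5598, 0.1166, 0.0749]
tcp_rot: [2.413, 2.009, 0.002]
wrist_force: [0.4, 0.1, -0.9]
width: 0.268
```

```bash
python3 - <<'E'
from h import *
frc(3)
E
```

```text
47.65 [0.5597 0.1166 0.0748] yaw -10.45 F mean [ 0.12  0.21 -0.46] z [-0.9 -0.9  0.4] w 0.269
```

{"method": "arm_command", "body": {
  "slide": [
    [0,0,-0.001],
    [0,0,-0.001],
    [0,0,-0.001],
    [0,0,-0.001],
    [0,0,-0.001],
    [0,0,0],
    [0,0,0],
    [0,0,0]
  ],
  "angular": [
    [0,0,0],
    [0,0,0],
    [0,0,0],
    [0,0,0],
    [0,0,0],
    [0,0,0],
    [0,0,0],
    [0,0,0]
  ],
  "hand": [0,0,0,0,0,0,0,0]
}}

```text
time: 48.45
tool_pos: [0.5594, 0.1166, 0.08]
tcp_rot: [2.413, 2.009, 0.001]
wrist_force: [0.2, 0.0, -1.1]
width: 0.271
```

```bash
python3 - <<'E'
from h import *
frc(3)
E
```

```text
48.55 [0.5593 0.1166 0.0799] yaw -10.44 F mean [ 0.02  0.18 -0.3 ] z [-1.1  0.5 -0.3] w 0.268
```

{"method": "arm_command", "body": {
  "slide": [
    [0,0,-0.01],
    [0,0,-0.02],
    [0,0,-0.03],
    [0,0,-0.035],
    [0,0,-0.025],
    [-0.01,0,-0.01],
    [-0.02,0.002,0],
    [-0.03,0.002,0]
  ],
  "angular": [
    [0,0,0],
    [0,0,0],
    [0,0,0],
    [0,0,0],
    [0,0,0],
    [0,0,0],
    [0,0,0],
    [0,0,0]
  ],
  "hand": [0,0,0,0,0,0,0,0]
}}

```text
time: 49.35
tool_pos: [0.552, 0.0572, 0.2181]
tcp_rot: [2.408, 2.015, 0.002]
wrist_force: [0.7, 0.5, 0.3]
width: 0.274
```

```bash
python3 - <<'E'
from h import *
plan([.475,-.37,.19],-10.4,step=.042)
E
```

```text
t 49.35 pos [0.552  0.0572 0.2181] yaw -10.14 F [0.73 0.47 0.27] w 0.274 q [ 0.06  0.05  1.89 -0.    1.2   0.24] ang 0.3 n 11
slide [[-0.0395, -0.0001, 0.0026], [-0.0395, -0.0, 0.0026], [-0.0395, -0.0, 0.0026], [-0.0395, -0.0, 0.0026], [-0.0395, 0.0, 0.0026], [-0.0395, 0.0, 0.0026], [-0.0395, 0.0, 0.0026], [-0.0395, 0.0001, 0.0026], [-0.0395, 0.0001, 0.0026], [-0.0395, 0.0001, 0.0026], [-0.0395, 0.0001, 0.0026]]
ang [[0.01, -0.0, 0.02], [0.01, -0.0, 0.02], [0.01, -0.0, 0.02], [0.01, -0.0, 0.02], [0.01, -0.0, 0.02], [0.01, -0.0, 0.02], [0.01, -0.0, 0.02], [0.01, -0.0, 0.02], [0.01, -0.0, 0.02], [0.01, -0.0, 0.02], [0.01, -0.0, 0.02]]
```

{"method": "arm_command", "body": {
  "slide": [
    [-0.04,0,0],
    [-0.044,0,0],
    [-0.045,0,0],
    [-0.045,0,0],
    [-0.045,0,0],
    [-0.045,0,0],
    [-0.045,0,0],
    [-0.038,0,0]
  ],
  "angular": [
    [0,0,0],
    [0,0,0],
    [0,0,0],
    [0,0,0],
    [0,0,0],
    [0,0,0],
    [0,0,0],
    [0,0,0]
  ],
  "hand": [0,0,0,0,0,0,0,0]
}}

```text
time: 50.15
tool_pos: [0.4832, -0.2988, 0.2165]
tcp_rot: [2.404, 2.021, -0.001]
wrist_force: [1.0, -0.4, -0.4]
width: 0.269
```

```bash
python3 - <<'E'
from h import *
plan([.475,-.37,.19],-10.4,step=.042)
grab("wrist","w12")
E
```

```text
t 50.15 pos [ 0.4832 -0.2988  0.2165] yaw -9.9 F [ 0.96 -0.38 -0.4 ] w 0.269 q [-0.6   0.08  1.86 -0.    1.2  -0.42] ang 0.5 n 2
slide [[-0.0357, 0.0021, 0.0133], [-0.0357, 0.0023, 0.0133]]
ang [[-0.01, 0.03, 0.25], [-0.01, 0.03, 0.25]]
```

View pics/w12.png

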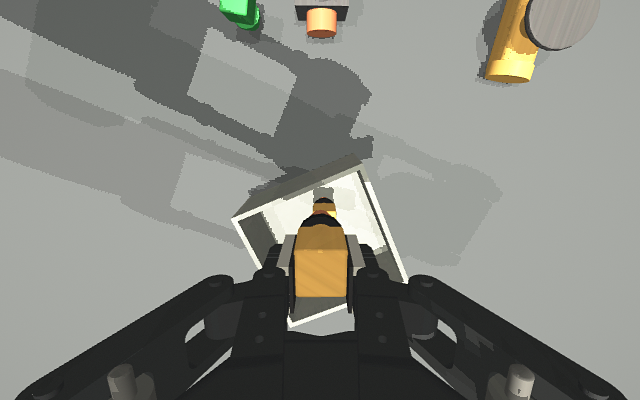

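{"method": "arm_command", "body": {
  "slide": [
    [-0.025,-0.001,0.002],
    [-0.022,0,0.006],
    [-0.018,0,0.008],
    [-0.008,0,0.006],
    [-0.002,0,0.003],
    [0,0,0],
    [0,0,0],
    [0,0,0]
  ],
  "angular": [
    [0,0,0.2],
    [0,0,0.2],
    [0,0,0],
    [0,0,0],
    [0,0,0],
    [0,0,0],
    [0,0,0],
    [0,0,0]
  ],
  "hand": [0,0,0,0,0,0,0,0]
}}

```text
time: 51.0
tool_pos: [0.4617, -0.382, 0.1885]
tcp_rot: [-2.418, -2.002, 0.009]
wrist_force: [0.1, -0.6, 0.1]
width: 0.276
```

```bash
python3 - <<'E'
from h import *
plan([.468,-.393,.065],-10.4,step=.018)
grab("wrist","w13")
E
```

```text
t 51.0 pos [ 0.4617 -0.382   0.1885] yaw -10.77 F [ 0.14 -0.56  0.11] w 0.276 q [-0.73  0.16  1.82 -0.01  1.16 -0.54] ang 0.5 n 7
slide [[-0.0013, 0.0013, 0.0176], [-0.0013, 0.0013, 0.0176], [-0.0013, 0.0012, 0.0176], [-0.0014, 0.0012, 0.0176], [-0.0014, 0.0012, 0.0176], [-0.0014, 0.0012, 0.0176], [-0.0014, 0.0012, 0.0176]]
ang [[-0.04, 0.02, -0.05], [-0.04, 0.02, -0.05], [-0.04, 0.02, -0.05], [-0.04, 0.02, -0.05], [-0.04, 0.02, -0.05], [-0.04, 0.02, -0.05], [-0.04, 0.02, -0.05]]
```

View pics/w13.png

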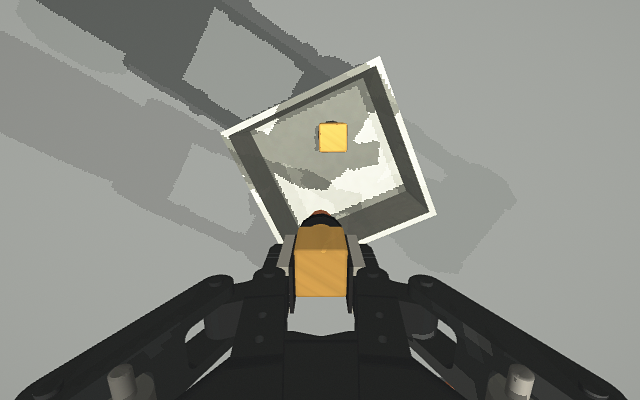

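{"method": "arm_command", "body": {
  "slide": [
    [-0.002,0.0015,0.015],
    [-0.003,0.0015,0.02],
    [-0.004,0.001,0.022],
    [-0.004,0.001,0.02],
    [-0.003,0.001,0.015],
    [-0.002,0,0.009],
    [0,0,0.004],
    [0,0,0]
  ],
  "angular": [
    [0,0,0],
    [0,0,0],
    [0,0,0],
    [0,0,0],
    [0,0,0],
    [0,0,0],
    [0,0,0],
    [0,0,0]
  ],
  "hand": [0,0,0,0,0,0,0,0]
}}

```text
time: 51.85
tool_pos: [0.4666, -0.3999, 0.0779]
tcp_rot: [2.415, 2.008, -0.007]
wrist_force: [-0.2, 0.1, -0.2]
width: 0.272
```

```bash
python3 - <<'E'
from h import *
plan([.468,-.393,.062],-10.4,step=.018)
E
```

```text
t 51.85 pos [ 0.4666 -0.3999  0.0779] yaw -10.5 F [-0.22  0.08 -0.2 ] w 0.272 q [-0.75  0.3   1.88 -0.01  0.96 -0.56] ang 0.3 n 1
slide [[0.0071, 0.0002, 0.0158]]
ang [[-0.12, 0.24, -0.1]]
```

{"method": "arm_command", "body": {
  "slide": [
    [0.002,0,0.003],
    [0.002,0,0.005],
    [0.001,0,0.005],
    [0,0,0.002],
    [0,0,0],
    [0,0,0],
    [0,0,0],
    [0,0,0]
  ],
  "angular": [
    [0,0,0],
    [0,0,0],
    [0,0,0],
    [0,0,0],
    [0,0,0],
    [0,0,0],
    [0,0,0],
    [0,0,0]
  ],
  "hand": [0,0,0,0,0,0.05,0.05,0.05]
}}

```text
time: 52.65
tool_pos: [0.4698, -0.3961, 0.0655]
tcp_rot: [2.409, 2.004, -0.006]
wrist_force: [-0.0, 0.4, -0.1]
width: 0.583
```

{"method": "arm_command", "body": {
  "slide": [
    [0,0,-0.012],
    [0,0,-0.022],
    [0,0,-0.03],
    [0,0,-0.025],
    [0.005,0,-0.01],
    [0.01,0,0],
    [0,0,0],
    [0,0,0]
  ],
  "angular": [
    [0,0,0],
    [0,0,0],
    [0,0,0],
    [0,0,0],
    [0,0,0],
    [0,0,0],
    [0,0,0],
    [0,0,0]
  ],
  "hand": [0.05,0.05,0.05,0.05,0.05,0.05,0.05,0.05]
}}

```text
time: 53.45
tool_pos: [0.4723, -0.3789, 0.1707]
tcp_rot: [2.409, 2.004, -0.005]
wrist_force: [0.6, -0.6, -0.5]
width: 0.586
```

```bash
python3 - <<'E'
from h import *
plan([.5668,.163,.14],-10.4,step=.042)
grab("wrist","w14")
E
```

```text
t 53.45 pos [ 0.4723 -0.3789  0.1707] yaw -10.5 F [ 0.59 -0.62 -0.54] w 0.586 q [-0.71  0.18  1.84 -0.    1.12 -0.53] ang 0.5 n 14
slide [[0.0393, -0.0004, 0.0019], [0.0393, -0.0004, 0.0019], [0.0393, -0.0004, 0.0019], [0.0393, -0.0004, 0.002], [0.0393, -0.0004, 0.002], [0.0393, -0.0004, 0.002], [0.0393, -0.0004, 0.002], [0.0393, -0.0004, 0.002], [0.0393, -0.0004, 0.0021], [0.0393, -0.0004, 0.0021], [0.0393, -0.0004, 0.0021], [0.0393, -0.0004, 0.0021], [0.0393, -0.0004, 0.0021], [0.0393, -0.0004, 0.0022]]
ang [[0.02, 0.03, -0.01], [0.02, 0.03, -0.01], [0.02, 0.03, -0.01], [0.02, 0.03, -0.01], [0.02, 0.03, -0.01], [0.02, 0.03, -0.01], [0.02, 0.03, -0.01], [0.02, 0.03, -0.01], [0.02, 0.03, -0.01], [0.02, 0.03, -0.01], [0.02, 0.03, -0.01], [0.02, 0.03, -0.01], [0.02, 0.03, -0.01], [0.02, 0.03, -0.01]]
```

View pics/w14.png

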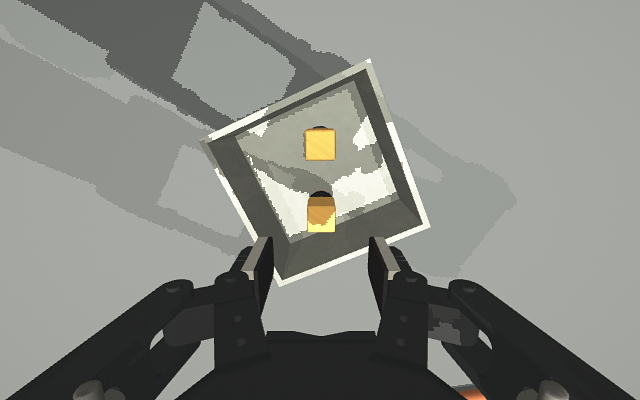

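{"method": "arm_command", "body": {
  "slide": [
    [0.025,0,-0.01],
    [0.04,0,-0.01],
    [0.045,0,-0.005],
    [0.045,0,0],
    [0.045,0,0],
    [0.045,0,0],
    [0.045,0,0],
    [0.045,0,0]
  ],
  "angular": [
    [0,0,0],
    [0,0,0],
    [0,0,0],
    [0,0,0],
    [0,0,0],
    [0,0,0],
    [0,0,0],
    [0,0,0]
  ],
  "hand": [0.05,0.05,0.05,0.05,0.05,0.05,0.05,0.05]
}}

```text
time: 54.3
tool_pos: [0.5297, -0.0421, 0.1826]
tcp_rot: [-2.421, -1.991, 0.019]
wrist_force: [1.5, 0.3, -0.1]
width: 0.589
```

```bash
python3 - <<'E'
from h import *
plan([.5668,.163,.14],-10.4,step=.042)
c,_=load("w14")
l=unproj(c,[(204,140),(370,60),(430,226),(280,286)],.08)
e=[l[(i+1)%4]-l[i] for i in range(4)]
print("box",l.mean(0).round(4),[np.linalg.norm(x).round(3) for x in e],[(np.rad2deg(np.arctan2(x[1],x[0]))).round(1) for x in e])
E
```

```text
t 54.3 pos [ 0.5297 -0.0421  0.1826] yaw -11.14 F [ 1.54  0.32 -0.1 ] w 0.589 q [-0.12  0.04  1.96 -0.    1.15  0.07] ang 1.1 n 6
slide [[0.0348, -0.0004, 0.0069], [0.0348, -0.0004, 0.007], [0.0348, -0.0003, 0.007], [0.0348, -0.0003, 0.007], [0.0347, -0.0002, 0.007], [0.0347, -0.0002, 0.0071]]
ang [[-0.12, 0.04, -0.12], [-0.12, 0.04, -0.12], [-0.12, 0.04, -0.12], [-0.12, 0.04, -0.12], [-0.12, 0.04, -0.12], [-0.12, 0.04, -0.12]]
box [ 0.4751 -0.364   0.08  ] [np.float64(0.136), np.float64(0.138), np.float64(0.139), np.float64(0.137)] [np.float64(13.8), np.float64(-76.5), np.float64(-166.4), np.float64(102.1)]
```

{"method": "arm_command", "body": {
  "slide": [
    [0.038,0,0],
    [0.042,0,0],
    [0.042,0,0.002],
    [0.035,0,0.008],
    [0.02,0,0.012],
    [0.007,0,0.012],
    [0.001,0,0.006],
    [0,0,0.002]
  ],
  "angular": [
    [-0.1,0,-0.2],
    [-0.1,0,-0.2],
    [-0.1,0,-0.2],
    [-0.1,0,0],
    [0,0,0],
    [0,0,0],
    [0,0,0],
    [0,0,0]
  ],
  "hand": [0.05,0.05,0.05,0.05,0.05,0.05,0.05,0.05]
}}

```text
time: 55.1
tool_pos: [0.5588, 0.1514, 0.1276]
tcp_rot: [-2.401, -2.012, 0.031]
wrist_force: [-0.9, -0.4, -0.5]
width: 0.584
```

```bash
python3 - <<'E'
from h import *
plan([.5668,.163,.0735],-10.4,step=.012)
E
```

```text
t 55.1 pos [0.5588 0.1514 0.1276] yaw -10.07 F [-0.86 -0.41 -0.45] w 0.584 q [ 0.22  0.19  1.91 -0.    1.06  0.4 ] ang 1.3 n 5
slide [[0.0027, 0.0014, 0.0108], [0.0027, 0.0013, 0.0108], [0.0026, 0.0013, 0.0108], [0.0026, 0.0013, 0.0108], [0.0026, 0.0012, 0.0108]]
ang [[-0.23, 0.11, 0.07], [-0.23, 0.11, 0.07], [-0.23, 0.11, 0.07], [-0.23, 0.11, 0.07], [-0.23, 0.11, 0.07]]
```

{"method": "arm_command", "body": {
  "slide": [
    [0.003,0.0015,0.005],
    [0.003,0.0015,0.01],
    [0.003,0.0015,0.012],
    [0.001,0.001,0.01],
    [0,0.0005,0.006],
    [0,0,0.003],
    [0,0,0.001],
    [0,0,0]
  ],
  "angular": [
    [-0.2,0.1,0],
    [-0.3,0.1,0],
    [-0.3,0.1,0.1],
    [-0.2,0,0.1],
    [0,0,0],
    [0,0,0],
    [0,0,0],
    [0,0,0]
  ],
  "hand": [0.05,0.05,0.05,0.05,0.05,0.05,0.05,0.05]
}}

```text
time: 55.9
tool_pos: [0.5663, 0.156, 0.0759]
tcp_rot: [2.416, 2.005, -0.008]
wrist_force: [-0.8, 0.2, 0.2]
width: 0.586
```

```bash
python3 - <<'E'
from h import *
plan([.5668,.163,.0735],-10.4,step=.012)
E
```

```text
t 55.9 pos [0.5663 0.156  0.0759] yaw -10.6 F [-0.79  0.23  0.21] w 0.586 q [ 0.23  0.26  1.94 -0.    0.95  0.42] ang 0.4 n 1
slide [[0.007, -0.0008, 0.0023]]
ang [[-0.11, 0.3, -0.2]]
```

{"method": "arm_command", "body": {
  "slide": [
    [0.0025,-0.0002,0.0008],
    [0.0025,0,0.0007],
    [0.001,0,0.0003],
    [0,0,0],
    [0,0,0],
    [0,0,0],
    [0,0,0],
    [0,0,0]
  ],
  "angular": [
    [0,0,0],
    [0,0,0],
    [0,0,0],
    [0,0,0],
    [0,0,0],
    [0,0,0],
    [0,0,0],
    [0,0,0]
  ],
  "hand": [0.05,0.05,0.05,0.05,0,0,0,0]
}}

```text
time: 56.7
tool_pos: [0.5686, 0.1631, 0.0759]
tcp_rot: [2.414, 2.005, -0.003]
wrist_force: [0.5, 0.4, 0.6]
width: 0.27
```

```bash
python3 - <<'E'
from h import *
frc(3)
E
```

```text
56.8 [0.5686 0.1631 0.0759] yaw -10.58 F mean [ 0.44 -0.13 -0.22] z [ 0.6 -0.4 -0.9] w 0.272
```

{"method": "arm_command", "body": {
  "slide": [
    [0,0,-0.001],
    [0,0,-0.001],
    [0,0,-0.001],
    [0,0,-0.001],
    [0,0,-0.001],
    [0,0,0],
    [0,0,0],
    [0,0,0]
  ],
  "angular": [
    [0,0,0],
    [0,0,0],
    [0,0,0],
    [0,0,0],
    [0,0,0],
    [0,0,0],
    [0,0,0],
    [0,0,0]
  ],
  "hand": [0,0,0,0,0,0,0,0]
}}

```text
time: 57.6
tool_pos: [0.5684, 0.1629, 0.0811]
tcp_rot: [2.414, 2.005, -0.004]
wrist_force: [-0.6, 0.0, -0.1]
width: 0.272
```

```bash
python3 - <<'E'
from h import *
frc(3)
E
```

```text
57.7 [0.5684 0.1629 0.081 ] yaw -10.59 F mean [0.19 0.18 0.09] z [-0.1  0.4 -0.1] w 0.268
```

{"method": "arm_command", "body": {
  "slide": [
    [0,0,-0.01],
    [0,0,-0.02],
    [0,0,-0.03],
    [0,0,-0.035],
    [0,0,-0.025],
    [-0.01,0,-0.01],
    [-0.02,0.002,0],
    [-0.03,0.002,0]
  ],
  "angular": [
    [0,0,0],
    [0,0,0],
    [0,0,0],
    [0,0,0],
    [0,0,0],
    [0,0,0],
    [0,0,0],
    [0,0,0]
  ],
  "hand": [0,0,0,0,0,0,0,0]
}}

```text
time: 58.5
tool_pos: [0.5609, 0.1041, 0.2194]
tcp_rot: [2.409, 2.011, -0.003]
wrist_force: [0.7, -0.8, -0.6]
width: 0.268
```

```bash
python3 - <<'E'
from h import *
plan([.4745,-.3655,.19],-10.4,step=.042,verb=False)
grab("wrist","w15")
E
```

```text
t 58.5 pos [0.5609 0.1041 0.2194] yaw -10.3 F [ 0.7  -0.75 -0.63] w 0.268 q [ 0.14  0.08  1.85 -0.    1.21  0.32] ang 0.2 n 12
```

View pics/w15.png

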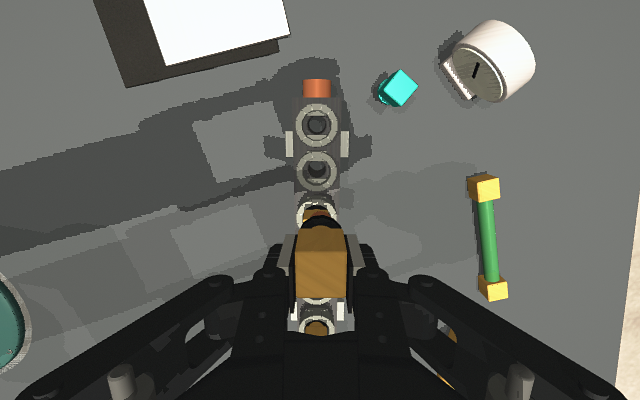

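Plug 1 is out (ports at (317,125) and (317,170) empty). Carry it to the box.

{"method": "arm_command", "body": {
  "slide": [
    [-0.04,0,0],
    [-0.045,0,0],
    [-0.046,0,0],
    [-0.046,0,0],
    [-0.046,0,0],
    [-0.046,0,0],
    [-0.046,0,0],
    [-0.046,0,0]
  ],
  "angular": [
    [0,0,0],
    [0,0,0],
    [0,0,0],
    [0,0,0],
    [0,0,0],
    [0,0,0],
    [0,0,0],
    [0,0,0]
  ],
  "hand": [0,0,0,0,0,0,0,0]
}}

```text
time: 59.35
tool_pos: [0.4878, -0.2675, 0.2194]
tcp_rot: [2.406, 2.016, -0.012]
wrist_force: [0.6, -0.2, 0.1]
width: 0.27
```

```bash
python3 - <<'E'
from h import *
plan([.4745,-.3655,.19],-10.4,step=.042)
E
```

```text
t 59.35 pos [ 0.4878 -0.2675  0.2194] yaw -10.08 F [ 0.59 -0.15  0.13] w 0.27 q [-0.54  0.05  1.88 -0.01  1.2  -0.36] ang 0.6 n 3
slide [[-0.0329, 0.0014, 0.0101], [-0.0329, 0.0014, 0.01], [-0.0329, 0.0015, 0.0099]]
ang [[-0.05, 0.15, 0.11], [-0.05, 0.15, 0.11], [-0.05, 0.15, 0.11]]
```

{"method": "arm_command", "body": {
  "slide": [
    [-0.03,0.001,0.002],
    [-0.028,0.001,0.006],
    [-0.02,0.002,0.008],
    [-0.008,0.001,0.006],
    [-0.002,0,0.003],
    [0,0,0],
    [0,0,0],
    [0,0,0]
  ],
  "angular": [
    [0,0.1,0.1],
    [0,0.1,0.1],
    [0,0.1,0],
    [0,0,0],
    [0,0,0],
    [0,0,0],
    [0,0,0],
    [0,0,0]
  ],
  "hand": [0,0,0,0,0,0,0,0]
}}

```text
time: 60.15
tool_pos: [0.4695, -0.363, 0.1915]
tcp_rot: [-2.416, -1.999, 0.01]
wrist_force: [0.0, -0.0, -1.1]
width: 0.272
```

```bash
python3 - <<'E'
from h import *
plan([.4745,-.3655,.065],-10.4,step=.018)
grab("wrist","w16")
E
```

```text
t 60.15 pos [ 0.4695 -0.363   0.1915] yaw -10.8 F [ 0.04 -0.   -1.13] w 0.272 q [-0.7   0.15  1.83 -0.01  1.17 -0.51] ang 0.6 n 8
slide [[-0.0002, 0.0008, 0.0158], [-0.0002, 0.0008, 0.0158], [-0.0002, 0.0008, 0.0158], [-0.0002, 0.0008, 0.0158], [-0.0002, 0.0007, 0.0158], [-0.0002, 0.0007, 0.0158], [-0.0002, 0.0007, 0.0158], [-0.0002, 0.0007, 0.0158]]
ang [[-0.06, 0.01, -0.05], [-0.06, 0.01, -0.05], [-0.06, 0.01, -0.05], [-0.06, 0.01, -0.05], [-0.06, 0.01, -0.05], [-0.06, 0.01, -0.05], [-0.06, 0.01, -0.05], [-0.06, 0.01, -0.05]]
```

View pics/w16.png

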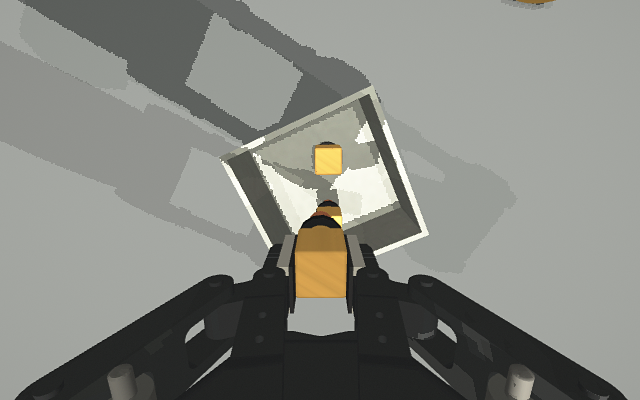

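{"method": "arm_command", "body": {
  "slide": [
    [0,0.001,0.01],
    [-0.001,0.001,0.014],
    [-0.001,0.001,0.014],
    [-0.001,0.001,0.01],
    [0,0,0.005],
    [0,0,0.001],
    [0,0,0],
    [0,0,0]
  ],
  "angular": [
    [0,0,0],
    [0,0,0],
    [0,0,0],
    [0,0,0],
    [0,0,0],
    [0,0,0],
    [0,0,0],
    [0,0,0]
  ],
  "hand": [0,0,0,0,0,0,0,0]
}}

```text
time: 61.0
tool_pos: [0.4731, -0.3647, 0.1317]
tcp_rot: [-2.412, -2.001, 0.01]
wrist_force: [0.4, -0.3, -0.3]
width: 0.271
```

```bash
python3 - <<'E'
from h import *
plan([.4745,-.3655,.065],-10.4,step=.012)
E
```

```text
t 61.0 pos [ 0.4731 -0.3647  0.1317] yaw -10.63 F [ 0.4  -0.28 -0.32] w 0.271 q [-0.7   0.21  1.87 -0.01  1.06 -0.51] ang 0.6 n 6
slide [[-0.0001, 0.0004, 0.0111], [-0.0001, 0.0003, 0.0111], [-0.0001, 0.0003, 0.0111], [-0.0001, 0.0003, 0.0111], [-0.0001, 0.0003, 0.0111], [-0.0001, 0.0003, 0.0111]]
ang [[-0.09, 0.0, -0.04], [-0.09, 0.0, -0.04], [-0.09, 0.0, -0.04], [-0.09, 0.0, -0.04], [-0.09, 0.0, -0.04], [-0.09, 0.0, -0.04]]
```

{"method": "arm_command", "body": {
  "slide": [
    [0,0,0.009],
    [-0.001,0,0.013],
    [-0.001,0,0.014],
    [-0.001,0,0.012],
    [-0.001,0,0.007],
    [0,0,0.003],
    [0,0,0],
    [0,0,0]
  ],
  "angular": [
    [0,0,0],
    [0,0,0],
    [0,0,0],
    [0,0,0],
    [0,0,0],
    [0,0,0],
    [0,0,0],
    [0,0,0]
  ],
  "hand": [0,0,0,0,0,0,0,0]
}}

```text
time: 61.8
tool_pos: [0.4716, -0.3691, 0.0686]
tcp_rot: [-2.413, -2.001, 0.01]
wrist_force: [-0.4, -1.3, -0.5]
width: 0.268
```

```bash
python3 - <<'E'
from h import *
plan([.4745,-.3655,.062],-10.4,step=.012)
E
```

```text
t 61.8 pos [ 0.4716 -0.3691  0.0686] yaw -10.66 F [-0.35 -1.25 -0.51] w 0.268 q [-0.7   0.29  1.91 -0.01  0.95 -0.51] ang 0.6 n 1
slide [[0.0041, 0.0022, 0.0065]]
ang [[-0.54, 0.01, -0.26]]
```

Foot ~13 mm above the floor; release and rise.

{"method": "arm_command", "body": {
  "slide": [
    [0.0015,0.001,0.003],
    [0.001,0,0.002],
    [0,0,0],
    [0,0,0],
    [0,0,0],
    [0,0,-0.008],
    [0,0,-0.02],
    [0,0,-0.028]
  ],
  "angular": [
    [0,0,0],
    [0,0,0],
    [0,0,0],
    [0,0,0],
    [0,0,0],
    [0,0,0],
    [0,0,0],
    [0,0,0]
  ],
  "hand": [0,0,0.045,0.045,0.045,0.045,0.045,0.045]
}}

```text
time: 62.6
tool_pos: [0.4722, -0.3653, 0.1192]
tcp_rot: [-2.409, -1.998, 0.011]
wrist_force: [0.5, 0.2, -0.2]
width: 0.524
```

{"method": "arm_command", "body": {
  "slide": [
    [0,0,-0.03],
    [0,0,-0.03],
    [-0.01,0,-0.015],
    [-0.015,0,0],
    [-0.01,0,0],
    [0,0,0],
    [0,0,0],
    [0,0,0]
  ],
  "angular": [
    [0,0,0],
    [0,0,0],
    [0,0,0],
    [0,0,0],
    [0,0,0],
    [0,0,0],
    [0,0,0],
    [0,0,0]
  ],
  "hand": [0.06,0.06,0.06,0.06,0.06,0.06,0.06,0.06]
}}

```text
time: 63.4
tool_pos: [0.4672, -0.4033, 0.2023]
tcp_rot: [-2.415, -2.001, 0.009]
wrist_force: [-0.5, 0.3, -0.8]
width: 0.699
```

```bash
python3 - <<'E'
from h import *
plan([.4745,-.3655,.062],-10.4,step=.012,verb=False)
grab("wrist","w17")
E
```

```text
t 63.4 pos [ 0.4672 -0.4033  0.2023] yaw -10.7 F [-0.53  0.32 -0.8 ] w 0.699 q [-0.75  0.19  1.77 -0.01  1.19 -0.56] ang 0.5 n 13
```

View pics/w17.png

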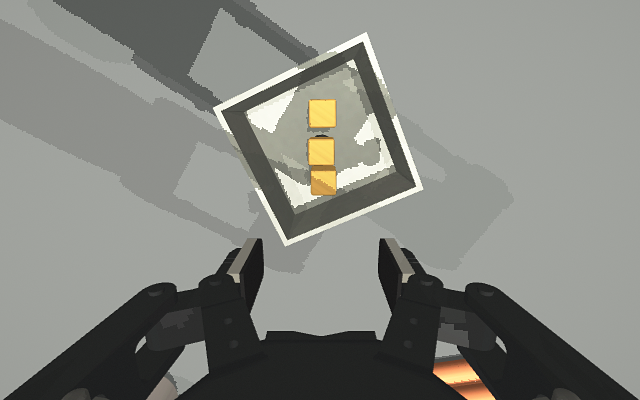

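```bash
python3 - <<'E'
from h import *
im=cv2.imread("pics/w17.png")
cv2.imwrite("pics/c17.png",cv2.resize(im[25:255,205:430],None,fx=2.6,fy=2.6,interpolation=2))
E
```

```text
(no output)
```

View pics/c17.png

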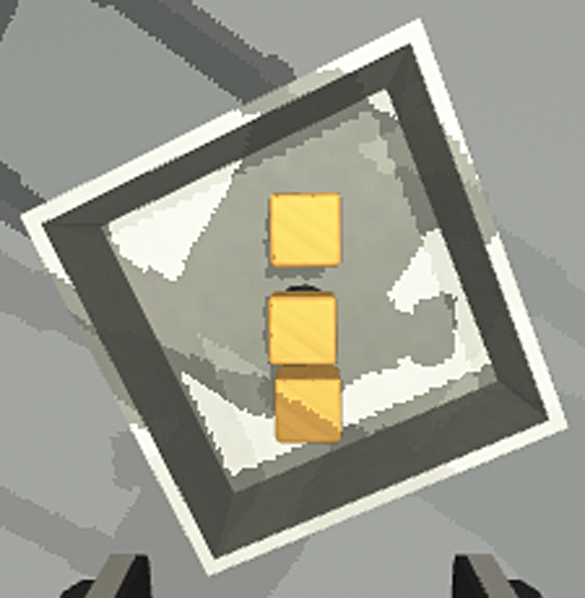

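```bash
cat >> h.py <<'E'
from scipy.optimize import least_squares
def sqfit(c,uv,half,z,x0):
    # uv list of corner sets; half list
    def pts(p,h):
        a=p[2];R=np.array([[np.cos(a),-np.sin(a)],[np.sin(a),np.cos(a)]])
        q=np.array([(-1,-1),(1,-1),(1,1),(-1,1)])*h
        return np.c_[q@R.T+p[:2],np.full(4,z)]
    def res(p):
        r=[]
        for u,h in zip(uv,half):
            P=proj(c,pts(p,h)); u=np.array(u,float)
            D=np.linalg.norm(P[:,None]-u[None],axis=2); 
            r.append((P-u[D.argmin(1)]).ravel())
        return np.hstack(r)
    r=least_squares(res,[x0[0],x0[1],np.deg2rad(x0[2])]);
    return np.r_[r.x[:2],np.rad2deg(r.x[2])].round(4),np.sqrt((r.fun**2).mean()).round(2)
E
python3 - <<'E'
from h import *
c,_=load("w17")
o=np.array([(22,213),(420,19),(566,427),(210,575)])/2.6+[205,25]
i=np.array([(45,222),(411,44),(547,418),(219,560)])/2.6+[205,25]
print(sqfit(c,[o,i],[.07,.065],.08,(.4748,-.364,13.4)),sqfit(c,[o],[.07],.08,(.4748,-.364,13.4)))
ct=cal("top")
B=np.array([(50,143),(272,83),(338,302),(112,366)])/5+[405,185]
print(sqfit(ct,[B],[.07],.08,(.4748,-.364,13.4)))
plan([.47,.15,.26],0,step=.045)
E
```

```text
(array([ 0.4743, -0.3639, 13.4084]), np.float64(0.79)) (array([ 0.4741, -0.3638, 13.3117]), np.float64(0.55))
(array([ 0.4744, -0.3641, 13.8386]), np.float64(0.43))
t 63.45 pos [ 0.4671 -0.4031  0.202 ] yaw -10.69 F [-0.19 -0.57 -0.29] w 0.699 q [-0.75  0.19  1.77 -0.01  1.19 -0.56] ang 10.7 n 13
slide [[0.0418, -0.0077, -0.0044], [0.042, -0.0071, -0.0044], [0.0421, -0.0065, -0.0044], [0.0421, -0.0059, -0.0044], [0.0422, -0.0053, -0.0044], [0.0423, -0.0047, -0.0044], [0.0424, -0.0041, -0.0044], [0.0424, -0.0035, -0.0044], [0.0425, -0.0028, -0.0045], [0.0425, -0.0022, -0.0045], [0.0425, -0.0016, -0.0045], [0.0425, -0.001, -0.0045], [0.0425, -0.0004, -0.0045]]
ang [[-0.04, -0.0, -0.82], [-0.04, -0.0, -0.82], [-0.04, -0.0, -0.82], [-0.04, -0.0, -0.82], [-0.04, -0.0, -0.82], [-0.04, -0.0, -0.82], [-0.04, -0.0, -0.82], [-0.04, -0.0, -0.82], [-0.04, -0.0, -0.82], [-0.04, -0.0, -0.82], [-0.04, -0.0, -0.82], [-0.04, -0.0, -0.82], [-0.04, -0.0, -0.82]]
```

{"method": "arm_command", "body": {
  "slide": [
    [0.03,-0.008,-0.008],
    [0.042,-0.008,-0.008],
    [0.045,-0.008,-0.006],
    [0.046,-0.008,-0.004],
    [0.046,-0.008,-0.004],
    [0.046,-0.008,-0.004],
    [0.046,-0.008,-0.004],
    [0.046,-0.008,-0.004]
  ],
  "angular": [
    [0,0,0],
    [0,0,0],
    [0,0,0],
    [0,0,0],
    [0,0,0],
    [0,0,0],
    [0,0,0],
    [0,0,0]
  ],
  "hand": [0.06,0.06,0.06,0.06,0.06,0.06,0.06,0.06]
}}

```text
time: 64.25
tool_pos: [0.4656, -0.04, 0.239]
tcp_rot: [-2.414, -1.984, 0.014]
wrist_force: [0.8, -0.0, -0.1]
width: 0.707
```

```bash
python3 - <<'E'
from h import *
plan([.475,.24,.25],-10.5,step=.045)
E
```

```text
t 64.25 pos [ 0.4656 -0.04    0.239 ] yaw -11.16 F [ 0.82 -0.   -0.06] w 0.707 q [-0.14 -0.12  2.02  0.    1.27  0.05] ang 1.3 n 7
slide [[0.0395, -0.0065, -0.0013], [0.0395, -0.0064, -0.0013], [0.0395, -0.0063, -0.0014], [0.0395, -0.0063, -0.0014], [0.0395, -0.0062, -0.0015], [0.0396, -0.0061, -0.0015], [0.0396, -0.006, -0.0015]]
ang [[-0.15, -0.03, -0.1], [-0.15, -0.03, -0.1], [-0.15, -0.03, -0.1], [-0.15, -0.03, -0.1], [-0.15, -0.03, -0.1], [-0.15, -0.03, -0.1], [-0.15, -0.03, -0.1]]
```

{"method": "arm_command", "body": {
  "slide": [
    [0.042,-0.0065,-0.002],
    [0.045,-0.0065,-0.002],
    [0.045,-0.0065,-0.002],
    [0.045,-0.0065,-0.002],
    [0.042,-0.006,-0.002],
    [0.03,-0.004,0],
    [0.012,-0.002,0],
    [0,0,0]
  ],
  "angular": [
    [-0.2,0,-0.1],
    [-0.2,0,-0.1],
    [-0.2,0,-0.1],
    [-0.2,0,-0.1],
    [-0.2,0,-0.1],
    [0,0,0],
    [0,0,0],
    [0,0,0]
  ],
  "hand": [0.06,0.06,0.06,0.06,0.06,0.06,0.06,0.06]
}}

```text
time: 65.05
tool_pos: [0.4706, 0.2416, 0.2472]
tcp_rot: [-2.402, -2.016, 0.002]
wrist_force: [0.4, 0.8, 1.3]
width: 0.707
```

```bash
python3 - <<'E'
from h import *
plan([.475,.24,.25],-10.5,step=.045,verb=False)
c,im=grab("wrist","w18")
grab("top","t18"); t=cv2.imread("pics/t18.png")
cv2.imwrite("pics/c18.png",cv2.resize(t[195:285,180:260],None,fx=5,fy=5,interpolation=2))
E
```

```text
t 65.05 pos [0.4706 0.2416 0.2472] yaw -9.99 F [0.43 0.78 1.29] w 0.707 q [ 0.42 -0.02  1.9   0.01  1.26  0.6 ] ang 0.6 n 1
```

View pics/w18.png

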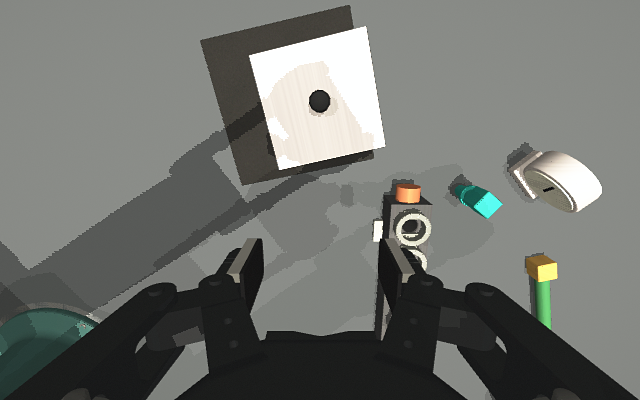

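```bash
python3 - <<'E'
from h import *
c,im=load("w18")
cv2.imwrite("pics/c18b.png",cv2.resize(im[15:185,235:400],None,fx=3.5,fy=3.5,interpolation=2))
E
```

```text
(no output)
```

View pics/c18b.png

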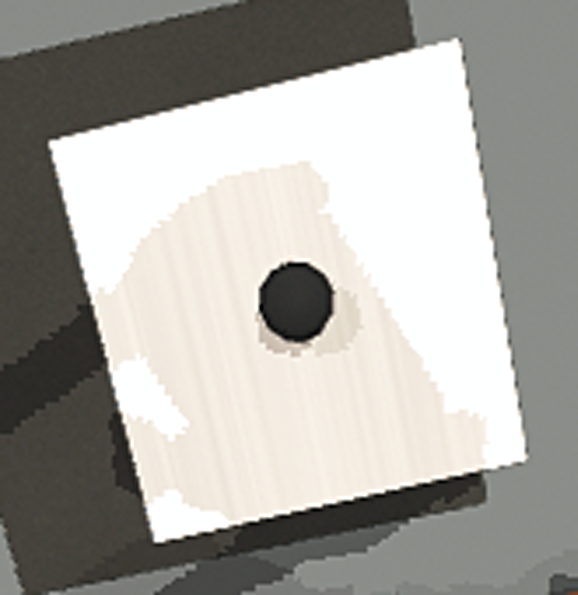

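View pics/c18.png

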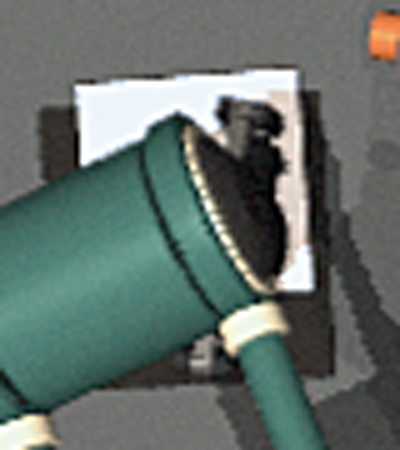

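```bash
python3 - <<'E'
from h import *
c,im=load("w18")
L=np.array([(49,142),(460,38),(526,460),(155,543)])/3.5+[235,15]
for z in (.003,.009,.015): print(z,sqfit(c,[L],[.07],z,(.482,.325,3)))
ct=cal("top"); T=np.array([(76,88),(297,70),(314,289),(91,305)])/5+[180,195]
print("top t6",sqfit(ct,[T],[.07],.009,(.482,.325,3)))
k=np.array((297,302))/3.5+[235,15]
print("knob",unproj(c,k,.049))
kt=np.array((186,188))/5+[180,195]; print("tri",tri([c,ct],[k,kt]))
plan([.4815,.327,.10],-10.5,step=.03)
E
```

```text
0.003 (array([0.4826, 0.3264, 2.6383]), np.float64(0.71))
0.009 (array([0.4826, 0.3259, 2.6378]), np.float64(0.3))
0.015 (array([0.4825, 0.3253, 2.6373]), np.float64(1.21))
top t6 (array([0.482 , 0.3251, 2.9031]), np.float64(0.3))
knob [[0.48274198 0.32557328 0.049     ]]
tri (array([0.48272784, 0.32671881, 0.02595308]), np.float64(2.3196418317161793e-05))
t 65.15 pos [0.4708 0.2397 0.2472] yaw -10.11 F [-0.22 -0.31 -0.27] w 0.699 q [ 0.42 -0.02  1.9   0.01  1.26  0.6 ] ang 0.5 n 6
slide [[0.0146, -0.0007, 0.0246], [0.0146, -0.0007, 0.0246], [0.0146, -0.0007, 0.0246], [0.0146, -0.0008, 0.0245], [0.0146, -0.0008, 0.0245], [0.0146, -0.0009, 0.0245]]
ang [[-0.05, -0.02, 0.06], [-0.05, -0.02, 0.06], [-0.05, -0.02, 0.06], [-0.05, -0.02, 0.06], [-0.05, -0.02, 0.06], [-0.05, -0.02, 0.06]]
```

{"method": "arm_command", "body": {
  "slide": [
    [0.012,-0.001,0.018],
    [0.017,-0.001,0.024],
    [0.018,-0.001,0.026],
    [0.016,-0.001,0.024],
    [0.009,-0.001,0.018],
    [0.003,0,0.01],
    [0,0,0.003],
    [0,0,0]
  ],
  "angular": [
    [0,0,0.1],
    [0,0,0.1],
    [0,0,0.1],
    [0,0,0],
    [0,0,0],
    [0,0,0],
    [0,0,0],
    [0,0,0]
  ],
  "hand": [0.06,0.06,0.06,0.06,0.06,0.06,0.06,0.06]
}}

```text
time: 65.95
tool_pos: [0.4834, 0.3029, 0.1219]
tcp_rot: [-2.429, -1.992, 0.003]
wrist_force: [-0.5, -0.5, 0.3]
width: 0.702
```

```bash
python3 - <<'E'
from h import *
plan([.4827,.3256,.024],-10.5,step=.012)
c,im=grab("wrist","w19")
E
```

```text
t 65.95 pos [0.4834 0.3029 0.1219] yaw -11.31 F [-0.48 -0.46  0.25] w 0.702 q [ 0.52  0.17  1.94 -0.    1.03  0.71] ang 0.8 n 9
slide [[0.0025, -0.0006, 0.0109], [0.0025, -0.0006, 0.0109], [0.0025, -0.0006, 0.0109], [0.0025, -0.0006, 0.0109], [0.0025, -0.0006, 0.0109], [0.0025, -0.0005, 0.0109], [0.0025, -0.0005, 0.0109], [0.0025, -0.0005, 0.0109], [0.0025, -0.0005, 0.0109]]
ang [[-0.01, 0.01, -0.09], [-0.01, 0.01, -0.09], [-0.01, 0.01, -0.09], [-0.01, 0.01, -0.09], [-0.01, 0.01, -0.09], [-0.01, 0.01, -0.09], [-0.01, 0.01, -0.09], [-0.01, 0.01, -0.09], [-0.01, 0.01, -0.09]]
```

View pics/w19.png

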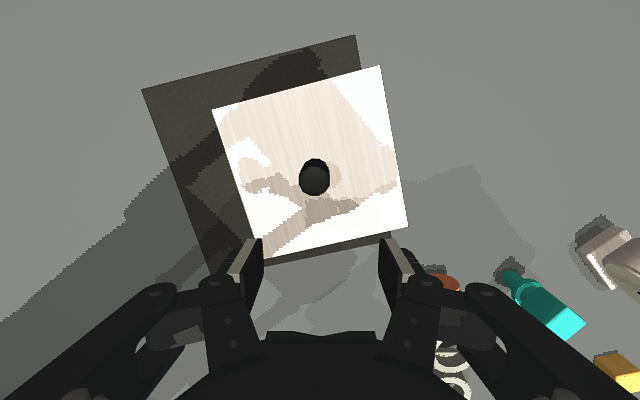

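{"method": "arm_command", "body": {
  "slide": [
    [0.003,-0.0005,0.006],
    [0.005,-0.0008,0.01],
    [0.005,-0.0008,0.012],
    [0.004,-0.0008,0.01],
    [0.002,-0.0005,0.006],
    [0,0,0.003],
    [0,0,0],
    [0,0,0]
  ],
  "angular": [
    [0,0,-0.2],
    [0,0,-0.2],
    [0,0,-0.2],
    [0,0,0],
    [0,0,0],
    [0,0,0],
    [0,0,0],
    [0,0,0]
  ],
  "hand": [0.06,0.06,0.06,0.06,0.06,0.06,0.06,0.06]
}}

```text
time: 66.8
tool_pos: [0.4855, 0.3241, 0.0737]
tcp_rot: [2.418, 2.004, 0.004]
wrist_force: [-0.8, 0.2, -0.8]
width: 0.704
```

```bash
python3 - <<'E'
from h import *
plan([.4827,.3256,.024],-10.5,step=.012)
E
```

```text
t 66.8 pos [0.4855 0.3241 0.0737] yaw -10.69 F [-0.83  0.19 -0.8 ] w 0.704 q [ 0.55  0.25  1.95 -0.    0.94  0.73] ang 0.2 n 5
slide [[0.0002, -0.0006, 0.0099], [0.0002, -0.0006, 0.0099], [0.0002, -0.0006, 0.0099], [0.0002, -0.0006, 0.0099], [0.0002, -0.0006, 0.0099]]
ang [[0.03, -0.02, -0.04], [0.03, -0.02, -0.04], [0.03, -0.02, -0.04], [0.03, -0.02, -0.04], [0.03, -0.02, -0.04]]
```

{"method": "arm_command", "body": {
  "slide": [
    [0,-0.0005,0.006],
    [0,-0.0008,0.01],
    [0,-0.0007,0.01],
    [0,-0.0005,0.009],
    [0,0,0.005],
    [0,0,0.002],
    [0,0,0],
    [0,0,0]
  ],
  "angular": [
    [0,0,0],
    [0,0,0],
    [0,0,0],
    [0,0,0],
    [0,0,0],
    [0,0,0],
    [0,0,0],
    [0,0,0]
  ],
  "hand": [0.06,0.06,0.06,0.06,0.06,0.06,0.06,0.06]
}}

```text
time: 67.6
tool_pos: [0.4831, 0.3243, 0.028]
tcp_rot: [2.418, 2.004, 0.004]
wrist_force: [-0.0, -0.4, -1.0]
width: 0.702
```

```bash
python3 - <<'E'
from h import *
plan([.4827,.3256,.024],-10.5,step=.012)
E
```

```text
t 67.6 pos [0.4831 0.3243 0.028 ] yaw -10.71 F [-0.   -0.42 -1.03] w 0.702 q [ 0.55  0.31  1.98 -0.    0.85  0.74] ang 0.3 n 1
slide [[0.0012, -0.0006, 0.004]]
ang [[0.14, -0.07, -0.21]]
```

{"method": "arm_command", "body": {
  "slide": [
    [0.0005,-0.0003,0.0015],
    [0.0005,-0.0002,0.0015],
    [0,0,0.0004],
    [0,0,0],
    [0,0,0],
    [0,0,0],
    [0,0,0],
    [0,0,0]
  ],
  "angular": [
    [0,0,0],
    [0,0,0],
    [0,0,0],
    [0,0,0],
    [0,0,0],
    [0,0,0],
    [0,0,0],
    [0,0,0]
  ],
  "hand": [0.06,0.06,0.06,0.06,0,0,0,0],
  "squeeze": 80
}}

```text
time: 68.4
tool_pos: [0.484, 0.3263, 0.0263]
tcp_rot: [2.418, 2.003, 0.009]
wrist_force: [1.0, 0.1, -2.5]
width: 0.253
```

```bash
python3 - <<'E'
from h import *
frc(3)
plan([.4827,.3256,.024],-10.5,step=.012)
E
```

```text
68.5 [0.484  0.3262 0.0263] yaw -10.72 F mean [ 0.81  0.12 -0.51] z [-2.5  0.2  0.8] w 0.26
t 68.5 pos [0.484  0.3262 0.0263] yaw -10.72 F [ 0.56 -0.02  0.76] w 0.26 q [ 0.55  0.31  1.98 -0.    0.85  0.74] ang 0.4 n 1
slide [[-0.0009, -0.0012, 0.0023]]
ang [[0.27, -0.19, -0.22]]
```

{"method": "arm_command", "body": {
  "slide": [
    [0,0,-0.006],
    [0,0,-0.015],
    [0,0,-0.028],
    [0,0,-0.038],
    [0,0,-0.042],
    [0,0,-0.035],
    [-0.01,0,-0.018],
    [-0.02,0,-0.005]
  ],
  "angular": [
    [0,0,0],
    [0,0,0],
    [0,0,0],
    [0,0,0],
    [0,0,0],
    [0,0,0],
    [0,0,0],
    [0,0,0]
  ],
  "hand": [0,0,0,0,0,0,0,0]
}}

```text
time: 69.3
tool_pos: [0.474, 0.2952, 0.2216]
tcp_rot: [2.417, 2.007, -0.004]
wrist_force: [1.3, 0.4, -3.0]
width: 0.253
```

```bash
python3 - <<'E'
from h import *
plan([.478,-.33,.235],0,step=.042)
E
```

```text
t 69.3 pos [0.474  0.2952 0.2216] yaw -10.59 F [ 1.31  0.44 -2.95] w 0.253 q [ 0.51  0.06  1.87 -0.    1.21  0.7 ] ang 10.6 n 15
slide [[-0.0409, 0.0079, -0.0008], [-0.041, 0.0074, -0.0008], [-0.0411, 0.0069, -0.0008], [-0.0412, 0.0064, -0.0008], [-0.0413, 0.0059, -0.0008], [-0.0413, 0.0054, -0.0009], [-0.0414, 0.0049, -0.0009], [-0.0415, 0.0044, -0.0009], [-0.0415, 0.0039, -0.0009], [-0.0415, 0.0033, -0.0009], [-0.0416, 0.0028, -0.0009], [-0.0416, 0.0023, -0.0009], [-0.0416, 0.0018, -0.0009], [-0.0417, 0.0013, -0.0009], [-0.0417, 0.0008, -0.0009]]
ang [[-0.01, 0.01, -0.71], [-0.01, 0.01, -0.71], [-0.01, 0.01, -0.71], [-0.01, 0.01, -0.71], [-0.01, 0.01, -0.71], [-0.01, 0.01, -0.71], [-0.01, 0.01, -0.71], [-0.01, 0.01, -0.71], [-0.01, 0.01, -0.71], [-0.01, 0.01, -0.71], [-0.01, 0.01, -0.71], [-0.01, 0.01, -0.71], [-0.01, 0.01, -0.71], [-0.01, 0.01, -0.71], [-0.01, 0.01, -0.71]]
```

Lid held (≈3 N). Underside ~0.2 m, well above the plugs (0.105). Travel.

{"method": "arm_command", "body": {
  "slide": [
    [-0.038,0.008,-0.004],
    [-0.042,0.0075,-0.003],
    [-0.043,0.007,-0.001],
    [-0.043,0.0065,-0.001],
    [-0.043,0.006,-0.001],
    [-0.043,0.0055,-0.001],
    [-0.043,0.005,-0.001],
    [-0.043,0.0045,-0.001]
  ],
  "angular": [
    [0,0,-0.7],
    [0,0,-0.7],
    [0,0,-0.7],
    [0,0,-0.7],
    [0,0,-0.7],
    [0,0,-0.7],
    [0,0,-0.7],
    [0,0,-0.7]
  ],
  "hand": [0,0,0,0,0,0,0,0]
}}

```text
time: 70.1
tool_pos: [0.475, -0.0547, 0.2454]
tcp_rot: [2.297, 2.134, 0.015]
wrist_force: [0.1, 0.2, -3.4]
width: 0.257
```

```bash
python3 - <<'E'
from h import *
plan([.478,-.34,.235],0,step=.042)
E
```

```text
t 70.1 pos [ 0.475  -0.0547  0.2454] yaw -4.22 F [ 0.13  0.21 -3.42] w 0.257 q [-0.17 -0.13  2.01  0.    1.25 -0.1 ] ang 4.3 n 7
slide [[-0.0406, 0.0034, 0.0014], [-0.0407, 0.003, 0.0014], [-0.0407, 0.0026, 0.0014], [-0.0407, 0.0021, 0.0014], [-0.0407, 0.0017, 0.0015], [-0.0407, 0.0013, 0.0015], [-0.0408, 0.0008, 0.0015]]
ang [[0.09, -0.02, -0.6], [0.09, -0.02, -0.6], [0.09, -0.02, -0.6], [0.09, -0.02, -0.6], [0.09, -0.02, -0.6], [0.09, -0.02, -0.6], [0.09, -0.02, -0.6]]
```

{"method": "arm_command", "body": {
  "slide": [
    [-0.042,0.0035,0.001],
    [-0.043,0.003,0.001],
    [-0.043,0.0025,0.001],
    [-0.043,0.002,0.001],
    [-0.042,0.002,0.001],
    [-0.03,0.001,0.001],
    [-0.014,0.001,0.001],
    [-0.003,0,0]
  ],
  "angular": [
    [0.1,0,-0.6],
    [0.1,0,-0.6],
    [0.1,0,-0.6],
    [0.1,0,-0.6],
    [0.1,0,-0.6],
    [0,0,-0.5],
    [0,0,-0.3],
    [0,0,0]
  ],
  "hand": [0,0,0,0,0,0,0,0]
}}

```text
time: 70.9
tool_pos: [0.4728, -0.33, 0.2449]
tcp_rot: [2.23, 2.204, 0.007]
wrist_force: [0.6, 0.1, -2.8]
width: 0.256
```

```bash
python3 - <<'E'
from h import *
plan([.4743,-.3639,.13],0,step=.02)
c,im=grab("wrist","w20")
c,im=grab("top","t20")
E
```

```text
t 70.9 pos [ 0.4728 -0.33    0.2449] yaw -0.66 F [ 0.62  0.08 -2.79] w 0.256 q [-0.65  0.07  1.82  0.    1.25 -0.64] ang 0.8 n 6
slide [[-0.0056, 0.0002, 0.0192], [-0.0056, 0.0002, 0.0192], [-0.0056, 0.0002, 0.0192], [-0.0056, 0.0002, 0.0192], [-0.0057, 0.0002, 0.0191], [-0.0057, 0.0002, 0.0191]]
ang [[0.07, 0.01, -0.11], [0.07, 0.01, -0.11], [0.07, 0.01, -0.11], [0.07, 0.01, -0.11], [0.07, 0.01, -0.11], [0.07, 0.01, -0.11]]
```

View pics/w20.png

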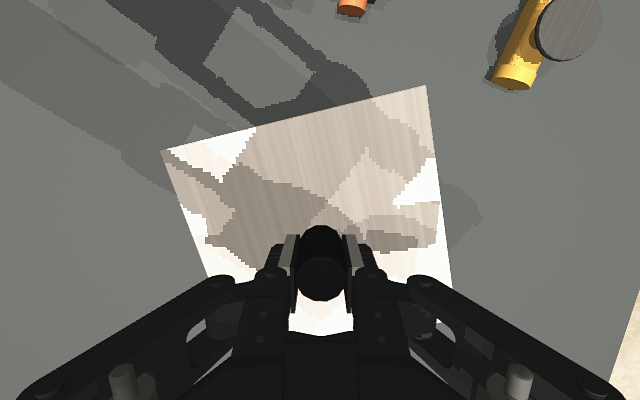

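```bash
python3 - <<'E'
from h import *
c,im=load("w20")
p=unproj(c,[(161,151),(426,86)],.2276); d=p[1]-p[0]; a=np.arctan2(d[1],d[0])
print(p.round(4),np.linalg.norm(d),np.rad2deg(a)); m=p.mean(0)[:2]
n=np.array([np.sin(a),-np.cos(a)]); print("centre",m+n*.07,"vs tcp",bot.read_state()["tool_pos"])
E
```

```text
[[ 0.3902 -0.2776  0.2276]
 [ 0.5248 -0.2474  0.2276]] 0.13794571720401885 12.611631307296037
centre [ 0.47280073 -0.33081434] vs tcp [ 0.47300798 -0.32844405  0.24489394]
```

{"method": "arm_command", "body": {
  "slide": [
    [-0.005,0,0.012],
    [-0.008,0,0.018],
    [-0.008,0,0.02],
    [-0.006,0,0.018],
    [-0.003,0,0.012],
    [-0.001,0,0.006],
    [0,0,0.002],
    [0,0,0]
  ],
  "angular": [
    [0.1,0,-0.2],
    [0.1,0,-0.2],
    [0.1,0,-0.2],
    [0,0,-0.1],
    [0,0,0],
    [0,0,0],
    [0,0,0],
    [0,0,0]
  ],
  "hand": [0,0,0,0,0,0,0,0]
}}

```text
time: 71.8
tool_pos: [0.4749, -0.3501, 0.1517]
tcp_rot: [-2.205, -2.236, -0.006]
wrist_force: [1.3, 0.9, -4.1]
width: 0.261
```

```bash
python3 - <<'E'
from h import *
plan([.4743,-.3639,.115],0.1,step=.008)
E
```

```text
t 71.8 pos [ 0.4749 -0.3501  0.1517] yaw 0.82 F [ 1.29  0.92 -4.05] w 0.261 q [-0.68  0.18  1.88  0.    1.09 -0.7 ] ang 0.7 n 5
slide [[-0.0028, -0.0002, 0.0073], [-0.0028, -0.0002, 0.0073], [-0.0028, -0.0002, 0.0073], [-0.0028, -0.0002, 0.0073], [-0.0028, -0.0001, 0.0073]]
ang [[0.02, -0.04, 0.14], [0.02, -0.04, 0.14], [0.02, -0.04, 0.14], [0.02, -0.04, 0.14], [0.02, -0.04, 0.14]]
```

{"method": "arm_command", "body": {
  "slide": [
    [-0.002,0,0.004],
    [-0.003,0,0.007],
    [-0.003,0,0.007],
    [-0.003,0,0.006],
    [-0.001,0,0.003],
    [0,0,0.001],
    [0,0,0],
    [0,0,0]
  ],
  "angular": [
    [0,0,0.2],
    [0,0,0.2],
    [0,0,0.2],
    [0,0,0],
    [0,0,0],
    [0,0,0],
    [0,0,0],
    [0,0,0]
  ],
  "hand": [0,0,0,0,0,0,0,0]
}}

```text
time: 72.6
tool_pos: [0.4766, -0.3642, 0.1238]
tcp_rot: [2.216, 2.222, 0.007]
wrist_force: [-1.2, 0.4, -2.6]
width: 0.261
```

```bash
python3 - <<'E'
from h import *
plan([.4743,-.3639,.107],0.1,step=.004)
c,im=grab("wrist","w21")
E
```

```text
t 72.6 pos [ 0.4766 -0.3642  0.1238] yaw 0.16 F [-1.15  0.42 -2.63] w 0.261 q [-0.7   0.22  1.88  0.    1.04 -0.7 ] ang 0.3 n 5
slide [[0.0001, -0.0005, 0.0034], [0.0001, -0.0005, 0.0034], [0.0001, -0.0005, 0.0034], [0.0001, -0.0005, 0.0034], [0.0001, -0.0005, 0.0034]]
ang [[0.06, -0.01, 0.01], [0.06, -0.01, 0.01], [0.06, -0.01, 0.01], [0.06, -0.01, 0.01], [0.06, -0.01, 0.01]]
```

View pics/w21.png

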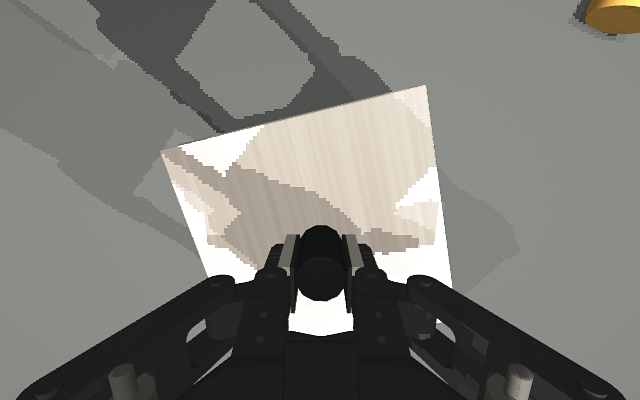

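{"method": "arm_command", "body": {
  "slide": [
    [0,-0.0005,0.003],
    [0,-0.0006,0.004],
    [0,-0.0006,0.004],
    [0,-0.0003,0.002],
    [0,0,0.001],
    [0,0,0],
    [0,0,0],
    [0,0,0]
  ],
  "angular": [
    [0.1,0,0],
    [0.1,0,0],
    [0,0,0],
    [0,0,0],
    [0,0,0],
    [0,0,0],
    [0,0,0],
    [0,0,0]
  ],
  "hand": [0,0,0,0,0,0,0,0]
}}

```text
time: 73.45
tool_pos: [0.4747, -0.3641, 0.1091]
tcp_rot: [2.217, 2.224, 0.002]
wrist_force: [-0.1, -0.7, -3.2]
width: 0.255
```

```bash
python3 - <<'E'
from h import *
plan([.4743,-.3639,.1035],0.1,step=.002)
E
```

```text
t 73.45 pos [ 0.4747 -0.3641  0.1091] yaw 0.18 F [-0.09 -0.73 -3.21] w 0.255 q [-0.7   0.23  1.9   0.    1.01 -0.7 ] ang 0.1 n 3
slide [[0.0001, -0.0001, 0.0019], [0.0001, -0.0001, 0.0019], [0.0001, -0.0001, 0.0019]]
ang [[0.04, -0.01, 0.03], [0.04, -0.01, 0.03], [0.04, -0.01, 0.03]]
```

{"method": "arm_command", "body": {
  "slide": [
    [0,-0.0003,0.001],
    [0,0,0.0015],
    [0,0,0.0015],
    [0,0,0.001],
    [0,0,0.0005],
    [0,0,0],
    [0,0,0],
    [0,0,0]
  ],
  "angular": [
    [0,0,0],
    [0,0,0],
    [0,0,0],
    [0,0,0],
    [0,0,0],
    [0,0,0],
    [0,0,0],
    [0,0,0]
  ],
  "hand": [0,0,0,0,0,0,0,0]
}}

```text
time: 74.25
tool_pos: [0.4748, -0.3643, 0.1036]
tcp_rot: [2.216, 2.223, 0.003]
wrist_force: [0.1, -0.6, -3.2]
width: 0.253
```

```bash
python3 - <<'E'
from h import *
frc(3)
grab("top","t22");t=cv2.imread("pics/t22.png")
cv2.imwrite("pics/c22.png",cv2.resize(t[185:275,405:485],None,fx=5,fy=5,interpolation=2))
t=cv2.imread("pics/side0.png");c,t=grab("side","s22")
cv2.imwrite("pics/c22s.png",cv2.resize(t[140:230,400:490],None,fx=5,fy=5,interpolation=2))
E
```

```text
74.35 [ 0.4747 -0.3643  0.1035] yaw 0.18 F mean [ 0.14  0.41 -3.23] z [-3.2 -3.6 -2.9] w 0.256
```

View pics/c22s.png

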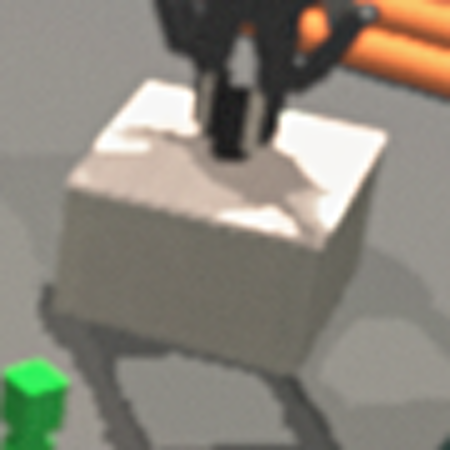

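{"method": "arm_command", "body": {
  "slide": [
    [0,0,0.0008],
    [0,0,0.0006],
    [0,0,0.0004],
    [0,0,0],
    [0,0,0],
    [0,0,0],
    [0,0,0],
    [0,0,0]
  ],
  "angular": [
    [0,0,0],
    [0,0,0],
    [0,0,0],
    [0,0,0],
    [0,0,0],
    [0,0,0],
    [0,0,0],
    [0,0,0]
  ],
  "hand": [0,0,0,0,0,0,0,0]
}}

```text
time: 75.25
tool_pos: [0.4748, -0.3645, 0.1033]
tcp_rot: [2.216, 2.223, 0.003]
wrist_force: [-1.1, -0.4, -0.7]
width: 0.259
```

```bash
python3 - <<'E'
from h import *
frc(3)
E
```

```text
75.35 [ 0.4748 -0.3645  0.1033] yaw 0.18 F mean [-1.09  0.64 -0.84] z [-0.7 -0.8 -1. ] w 0.258
```

{"method": "arm_command", "body": {
  "slide": [
    [0,0,0],
    [0,0,0],
    [0,0,0],
    [0,0,0],
    [0,0,-0.008],
    [0,0,-0.02],
    [0,0,-0.03],
    [0,0,-0.03]
  ],
  "angular": [
    [0,0,0],
    [0,0,0],
    [0,0,0],
    [0,0,0],
    [0,0,0],
    [0,0,0],
    [0,0,0],
    [0,0,0]
  ],
  "hand": [0.06,0.06,0.06,0.06,0.06,0.06,0.06,0.06]
}}

```text
time: 76.15
tool_pos: [0.4729, -0.363, 0.1903]
tcp_rot: [-2.215, -2.222, -0.002]
wrist_force: [-0.3, -0.5, 0.4]
width: 0.704
```

{"method": "arm_command", "body": {
  "slide": [
    [0,0,-0.03],
    [-0.01,0,-0.02],
    [-0.02,0,0],
    [-0.01,0,0],
    [-0.005,0,0],
    [0,0,0],
    [0,0,0],
    [0,0,0]
  ],
  "angular": [
    [0,0,0],
    [0,0,0],
    [0,0,0],
    [0,0,0],
    [0,0,0],
    [0,0,0],
    [0,0,0],
    [0,0,0]
  ],
  "hand": [0.06,0.06,0.06,0.06,0.06,0.06,0.06,0.06]
}}

```text
time: 76.95
tool_pos: [0.4736, -0.412, 0.2451]
tcp_rot: [2.219, 2.224, 0.003]
wrist_force: [-1.4, 0.2, 0.3]
width: 0.706
```

```bash
python3 - <<'E'
from h import *
plan([.4743,-.3639,.1035],0.1,step=.02,verb=False)
c,im=grab("wrist","w23")
cv2.imwrite("pics/c23.png",cv2.resize(im[10:260,190:440],None,fx=2.4,fy=2.4,interpolation=2))
E
```

```text
t 76.95 pos [ 0.4736 -0.412   0.2451] yaw 0.13 F [-1.41  0.23  0.3 ] w 0.706 q [-0.76  0.17  1.7   0.    1.27 -0.76] ang 0.1 n 8
```

View pics/c23.png

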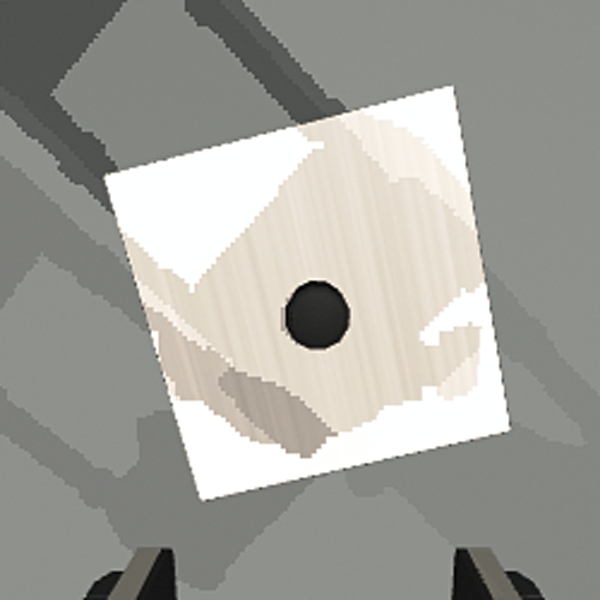

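```bash
python3 - <<'E'
from h import *
c,im=load("w23")
L=np.array([(105,175),(453,86),(510,431),(201,500)])/2.4+[190,10]
print(sqfit(c,[L],[.07],.086,(.4743,-.364,13.4)))
plan([.40,-.1,.30],-0,step=.045)
E
```

```text
(array([ 0.4746, -0.3648, 13.3958]), np.float64(0.44))
t 77.0 pos [ 0.4735 -0.4118  0.2449] yaw 0.13 F [-0.45  0.32 -0.8 ] w 0.701 q [-0.76  0.17  1.7   0.    1.27 -0.76] ang 0.2 n 8
slide [[0.039, -0.0091, -0.0068], [0.039, -0.0091, -0.0068], [0.039, -0.0091, -0.0069], [0.039, -0.0091, -0.0069], [0.039, -0.0091, -0.0069], [0.039, -0.0092, -0.0069], [0.039, -0.0092, -0.0069], [0.039, -0.0092, -0.0069]]
ang [[0.01, -0.01, 0.02], [0.01, -0.01, 0.02], [0.01, -0.01, 0.02], [0.01, -0.01, 0.02], [0.01, -0.01, 0.02], [0.01, -0.01, 0.02], [0.01, -0.01, 0.02], [0.01, -0.01, 0.02]]
```

{"method": "arm_command", "body": {
  "slide": [
    [0.025,-0.006,-0.007],
    [0.037,-0.008,-0.007],
    [0.039,-0.009,-0.007],
    [0.039,-0.009,-0.007],
    [0.039,-0.009,-0.007],
    [0.03,-0.009,-0.007],
    [0.012,-0.006,-0.003],
    [0,0,0]
  ],
  "angular": [
    [0,0,0],
    [0,0,0],
    [0,0,0],
    [0,0,0],
    [0,0,0],
    [0,0,0],
    [0,0,0],
    [0,0,0]
  ],
  "hand": [0.06,0.06,0.06,0.06,0.06,0.06,0.06,0.06]
}}

```text
time: 77.8
tool_pos: [0.413, -0.1806, 0.2872]
tcp_rot: [-2.212, -2.22, -0.004]
wrist_force: [-0.6, -0.8, 0.6]
width: 0.706
```

```bash
python3 - <<'E'
from h import *
plan([.4743,-.3639,.1035],0.1,step=.02,verb=False)
c,im=grab("wrist","w24")
c,t=grab("top","t24")
cv2.imwrite("pics/c24.png",np.hstack([cv2.resize(t[185:275,405:485],None,fx=5,fy=5,interpolation=2),np.zeros((450,10,3),np.uint8)]))
c,s=grab("side","s24")
cv2.imwrite("pics/c24s.png",cv2.resize(s[150:230,400:490],None,fx=7,fy=7,interpolation=2))
E
```

```text
t 77.8 pos [ 0.413  -0.1806  0.2872] yaw 0.21 F [-0.57 -0.77  0.55] w 0.706 q [-0.47 -0.2   1.99  0.    1.35 -0.48] ang 0.5 n 14
```

View pics/w24.png

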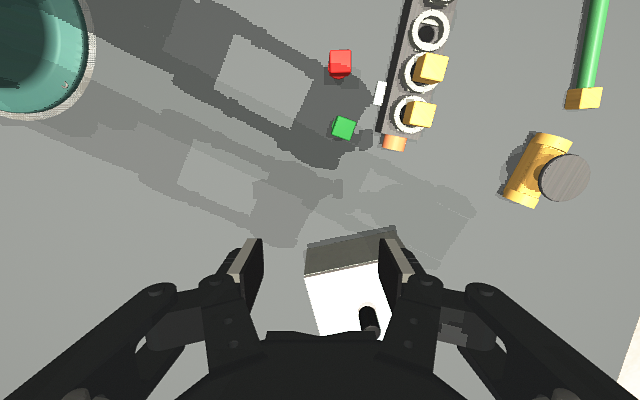

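View pics/c24.png

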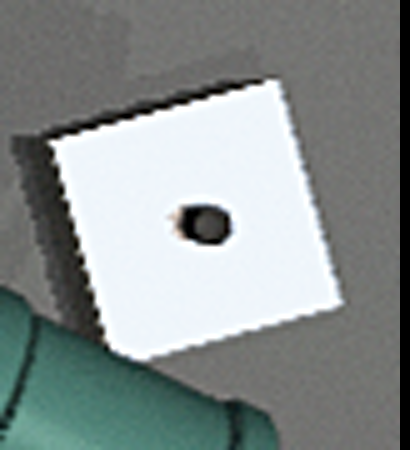

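View pics/c24s.png

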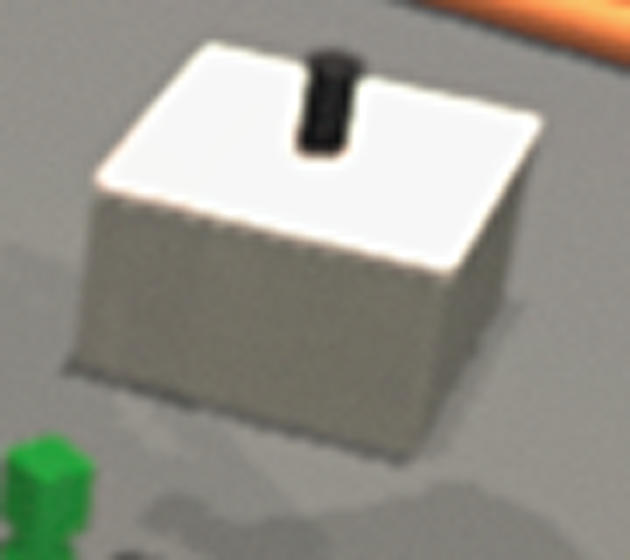

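View pics/s24.png

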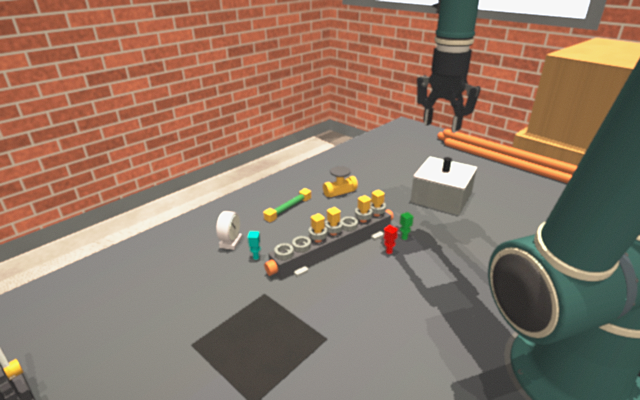

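```bash
python3 - <<'E'
from h import *
cs,s=load("s24")
cv2.imwrite("pics/c25.png",cv2.resize(s[175:260,290:400],None,fx=7,fy=7,interpolation=2))
P=[(.5503,.0725),(.542,.0272),(.5255,-.0633),(.5172,-.1085)]
for z in (.095,.105): print(z,((proj(cs,[[*p,z] for p in P])-[290,175])*7+3).round(0).tolist())
E
```

```text
0.095 [[197.0, 326.0], [310.0, 280.0], [521.0, 194.0], [620.0, 154.0]]
0.105 [[197.0, 300.0], [310.0, 255.0], [522.0, 169.0], [621.0, 129.0]]
```

View pics/c25.png

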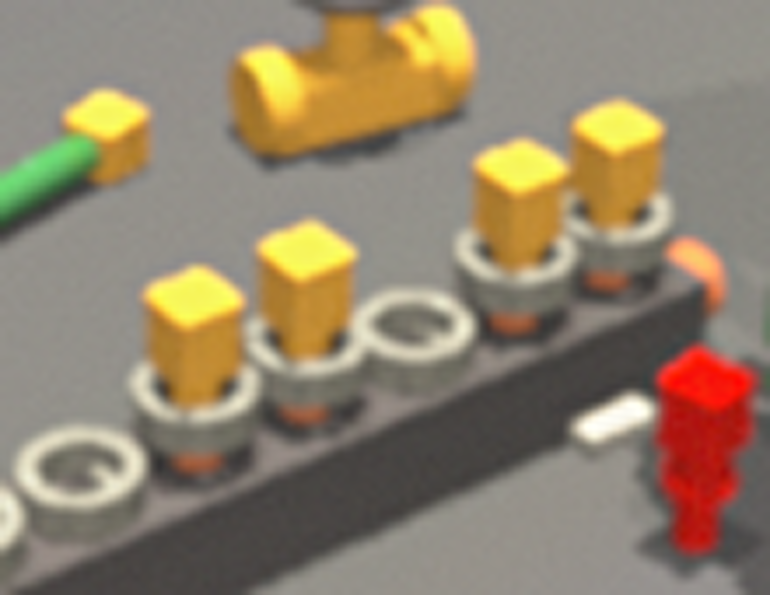

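```bash
python3 -c "
from workcell import bot
print(bot.read_state()['time']); print(bot.finish_job())"
```

```text
77.95
the job is handed in; nothing more can be done
None
```

I tug-tested all seven plugs and handed the job in at 78 s. Four plugs held and three came out; the three are in the reject box with the lid back on.

- **Plugs that held:** ports 3, 4, 6 and 7, counted from the +y end. Each was pulled to about 9.9–10.1 N. The last side view shows their heads about 10 mm up, which matches 10 N.
- **Plugs that came out:** ports 1, 2 and 5. They lifted out against roughly their own weight and were last seen standing upright in the box before the lid went on.
- **Lid:** it went to the mat first, where it was knocked about 4 cm aside. I measured its place again before picking it up. On the box, the last wrist view puts it within about 1 mm and less than 0.5° of the box pose, and the side view shows the edges flush.
- **Bystanders:** I touched neither the gauge, gate valve and sight tube nor the coloured look-alikes. In the last views they stand where they were.
- **Checks that were off:** on the first lid grasp the hand stopped 15 mm too high and dragged the lid about 8 mm on the box before I regripped it. The tool had to rise about 14 mm for a 10 mm draw because the grip and arm gave a little, so I went by the force reading (noise about 0.7 N) and then by the cameras.

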